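# Change the batch in a ratchet-stand warming hood

### The arm

A 6-joint arm with a two-finger parallel gripper is mounted at the origin on a cart in front of the work surface, level with it; the furniture and walls round the work are solid. World frame = base frame: x ahead of the robot, y to its left, z up, the work surface at z = 0. Lengths are in m, angles in degrees, forces in N, time in s.
With the tool pointing down it reaches from about 0.275 to 0.725 m from the base axis. Payload 15.9 kg.
Tool frame: the origin (TCP) lies midway between the tips of the shut fingers; the grasp point (between the pads) lies behind it (robot.pinch_z is the z of the grasp point in the tool frame, in m); z points along the fingers, y is the direction in which the jaws open and shut (so a half turn about z gives the same grasp; the last joint's range is limited). The gripper opens to 85 mm and grips with 20 to 120 N. Pads are 22 mm wide; open, the fingers measure 114 mm over their backs; the gripper's body (76 mm by 85 mm) begins 54 mm behind the grasp point. The pads swing forward as they close: fully open they stand 13 mm farther back than shut.
Start: joints at [68.297, 12.198, -1.971, 75.831, 0, 90], TCP at [0.185, 0.465, 0.231] pointing down, gripper open.
Joint ranges: [-170.91, 170.91], [-42.67, 98.43], [-65.05, 77.54], [-120.47, 116.71], [-90, 82.35], [-180, 180]. Speed limits (degrees/s): [108.29, 108.29, 136.94, 147.25, 180, 180].

### API

Orientations are given as a 3x3 rotation matrix whose columns are the frame's x, y, z axes.
In Python, from bench import robot gives the robot as it stands.
- The arm moves only by the tool carry_out, never from a script. Its argument "commands" is a list of rows, each an object of numbers: "fingers": the opening, from -1 (shut) to 1 (fully open); "tx", "ty", "tz": the shift along the world's x, y, z in m; "roll": the turn about the world's z in rad. A call has 1 to 5 rows; each row shifts and turns the pose as measured when the row begins; what a row does not reach is not made up. A row lasts 1/10 s, in which the tool goes at most 50 mm and 8.59 degrees, less where a joint would pass 70% of its speed; a pose out of reach is approached as far as the arm can. A call is refused whole if a number of a shift passes 0.05 or a number of a turn 0.15, either way. A call with a gripper value outside its range is refused whole. The fingers move at their own pace and stop on an object; the grip force is fixed at half the most. Time passes only in rows, so rows that do not move let the fingers close. It gives the time, the measured TCP pose, the force and the opening at its end, in the units of the state.
- robot.observe(): the state, without advancing time (a new reading comes with each control period).
- robot.get_image(name): name is "scene" or "top"; returns a dict with "image" (400x640x3 uint8, red, green, blue), "vertical_fov" (degrees; the focal length in pixels is half the picture's height over the tangent of half this angle, whatever the lens; pixels are square), "cx", "cy" (the principal point, pixels), "R" (3x3) and "t" (3): a world point X has camera coordinates R X + t. Camera axes: x right, y down, z forward; pixel columns grow to the right and rows downward; lengths in m; the calibration is good to about 2 mm. A picture is of the moment at which its call begins. There is no depth.
- robot.hand_in(): hands the job in, once; it reports no verdict.
The state is a dict: "time_s": time; "joint_pos": joint angles; "joint_velocities": joint speeds; "joint_torque": joint torques, N m; "position": TCP position; "ee_rot": TCP orientation; "wrist_force": force on the tool from outside, world axes, zero at the start; "torque": the same for the moment, N m; "finger_gap": finger opening in m.
Only numpy, scipy, OpenCV 4.12 (cv2) and the standard library are available. Lean on these libraries where they do the work, as an engineer would, in place of code of your own. Each camera call takes 0.05 s, during which the arm holds its last target.

### The job

Change the batch in the warming hood: raise the hood notch by notch to its top notch and let it hang on its pawl, draw the sled all the way out, stand whatever jars were inside on the steel tray, and stand every jar that waits on the bench upright on the sled. Push the sled fully home, hold the pawl's tab down so that the hood sinks right to the bottom, and let go of the tab. Last, reset the tripped cutout: push its lever fully to off (right), then fully to on (left); leave everything else on the bench where it is.

Things in the scene. Friction and masses are not known exactly. Their poses are not given: they have to be found in the camera images.
- hood_grip (a point): centre of the hood's handle: a level round bar 12 mm thick and 100 mm long along the stand's y, 37 mm above the roof of a box-shaped clear hood (92 x 216 mm in plan, 82 mm high with its roof, open below). Axes are the stand's: y along the sled's travel, x across, z up. The hood weighs 0.5 kg, moves only up and down, and is damped: lifting at 50 mm/s takes about 10 N
- hood_edge (a point): centre of the hood's open lower edge, 119 mm below the handle's centre; it must be above the jars' tops (62 mm above the bench on the sled) before the sled can move with jars on it
- hood (a joint): height of the hood above its bottom stop, m, 0 to 0.097. A toothed rail on the hood's -y end has a tooth every 15 mm: lifted, it clicks past a sprung pawl; let go, it settles back on the last tooth passed, so it rests at 0, 0.015, 0.030 .. 0.090 (top notch). Bottom is 0. Two fixed guide plates, 127 mm high, flank the rail 119 to 169 mm from the hood's middle towards -y; the rail stands 7 mm higher than the handle's centre
- pawl_tab (a point): centre of the top face of the pawl's thumb tab (30 x 30 mm, black, level at 99 mm above the bench), at the stand's -y end, 257 mm from the hood's middle and 120 mm beyond the toothed rail. Pressed straight down about 35 mm (2 to 5 N) it frees the rail and, while it is held down, the hood sinks by itself at about 50 mm/s; let go, it springs back
- pawl (a joint): angle of the pawl, rad: 0 engaged, rising to 0.5 as the tab is pressed (the tab is 108 mm from the pivot); the teeth are free above about 0.25
- sled_mid (a point): centre of the sled's floor, a tray 200 mm (y) by 76 mm (x) outside, 194 x 70 mm inside, with a rim 8 mm high, its floor 16 mm above the bench; room for three jars in a row along y, 60 mm apart. Axes are the stand's
- sled_knob (a point): centre of the top of the sled's upright round knob, 20 mm diameter and 46 mm high, on a tongue 165 mm from sled_mid towards the stand's +y; it stays outside the hood
- sled (a joint): how far the sled is drawn out along the stand's +y, m: 0 home under the hood, 0.235 fully out; slides with about 2 N and stays where it is left
- tray_in (a point): centre of the floor (3 mm above the bench) of a fixed steel tray, 170 mm (y) by 116 mm (x), rim 20 mm above the bench, walls 3 mm
- cutout_tip (a point): top of the cutout's toggle lever: 14 mm (x) by 10 mm (y), standing 50 mm out of the top of a fixed grey box 64 x 56 x 64 mm; pivot in the box's top face, 64 mm above the bench. Axes turn with the lever; its x is along the hinge
- cutout (a joint): angle of the lever, rad: about 0 upright = tripped, -0.6 = off (leaning right, to the box's -y), +0.6 = on (leaning left, to +y); stays where it is left, moves with about 1.5 N at the tip
- cutout_box: the grey cutout box, origin at the centre of its underside; the lever swings in its y-z plane
- bench_jar_0: squat white jar with a grey screw lid, 46 mm tall, 56 mm diameter all the way up, 0.14 kg; origin at the centre of its underside, z up the axis. Waits on the bench at the start (may be absent)
- bench_jar_1: squat white jar with a grey screw lid, 46 mm tall, 56 mm diameter all the way up, 0.14 kg; origin at the centre of its underside, z up the axis. Waits on the bench at the start (may be absent)
- bench_jar_2: squat white jar with a grey screw lid, 46 mm tall, 56 mm diameter all the way up, 0.14 kg; origin at the centre of its underside, z up the axis. Waits on the bench at the start (may be absent)
- hood_jar_0: squat white jar with a grey screw lid, 46 mm tall, 56 mm diameter all the way up, 0.14 kg; origin at the centre of its underside, z up the axis. Stands on the sled inside the hood at the start (may be absent)
- hood_jar_1: squat white jar with a grey screw lid, 46 mm tall, 56 mm diameter all the way up, 0.14 kg; origin at the centre of its underside, z up the axis. Stands on the sled inside the hood at the start (may be absent)
- tape: roll of masking tape lying on the bench, to be left alone
- beaker: small clear beaker, 74 mm diameter, 90 mm tall, to be left alone
- marker: marker pen lying on the bench, to be left alone

How it is judged:
By the outcome, as a careful person would: the job done as asked, in the order asked, and still so for the second after the job is handed in, with the robot touching nothing.
Of bench_jar_0, bench_jar_1, bench_jar_2, hood_jar_0, hood_jar_1 only 3 to 5 are there at a start; the rules pass over those that are not, and their reading is None.
At some moment in a run one of bench_jar_0, bench_jar_1, bench_jar_2 may be knocked a few centimetres aside while the robot is not near it.
Once in a run the grip may slacken for a moment while it holds something.
It also fails if it takes over 210 s, if anything falls off the work surface, if the arm or the gripper's body presses on something with over 40 N, if the wrist force passes 120 N, or if a joint passes its speed limit or range.

## Working session

There is one attempt and no reset: what is moved stays moved. The work goes in short steps, Python scripts to look and compute and a tool call to move; the robot and the scene stay as the last step left them, time stands still between calls to the robot, and variables do not carry over. Pictures are saved under pics/ and viewed, and the job is handed in when it is done.

Besides the shell and the picture viewer there is one more tool, called after ">>>" as name(argument=value, ...), one argument or row to a line, values as JSON. carry_out: Moves the arm, as the interface text tells. Its arguments: {"type":"object","properties":{"commands":{"type":"array"}},"required":["commands"]}

```bash
ls; mkdir -p pics; cat > h.py <<'E'
import numpy as np, cv2, math
from bench import robot
def grab(name,fn=None):
    d=robot.get_image(name)
    im=np.ascontiguousarray(d["image"][:,:,::-1])
    if fn: cv2.imwrite("pics/"+fn,im)
    return d,im
def cam(d):
    f=200/math.tan(math.radians(d["vertical_fov"])/2)
    return f,d["cx"],d["cy"],np.array(d["R"]),np.array(d["t"])
def ray(d,u,v):
    f,cx,cy,R,t=cam(d)
    w=R.T@np.array([(u-cx)/f,(v-cy)/f,1.]); return -R.T@t,w
def onz(d,u,v,z):
    o,w=ray(d,u,v); return (o+w*(z-o[2])/w[2]).round(4)
def proj(d,X):
    f,cx,cy,R,t=cam(d); p=R@np.array(X)+t
    return (p[0]/p[2]*f+cx).round(1),(p[1]/p[2]*f+cy).round(1)
def tri(d1,p1,d2,p2):
    a,u=ray(d1,*p1); b,w=ray(d2,*p2)
    A=np.stack([u,-w],1); s=np.linalg.lstsq(A,b-a,rcond=None)[0]
    P=a+u*s[0];Q=b+w*s[1]; return ((P+Q)/2).round(4),np.linalg.norm(P-Q).round(4)
E
python3 - <<'E'
from h import *
for n in("scene","top"):
    d,im=grab(n,n+"0.png"); print(n,d["vertical_fov"],d["cx"],d["cy"],d["R"],d["t"],[k for k in d])
s=robot.observe();print(s, robot.pinch_z)
E
```

```text
pics
scene 48.87554040378 317.78873608511844 200.82788603554863 [[ 0.77333563 -0.63384566 -0.01384476]
 [-0.39458224 -0.46409562 -0.79304484]
 [ 0.49624274  0.61875273 -0.60900592]] [-0.43919907  0.32546249  1.09030486] ['image', 'vertical_fov', 'cx', 'cy', 'R', 't']
top 56.26640980985119 323.55114645543506 203.5841721694701 [[-0.02380055 -0.99969498 -0.00659437]
 [-0.98859407  0.02451645 -0.14859578]
 [ 0.14871213  0.00298249 -0.98887603]] [0.06468395 0.57735399 1.11536098] ['image', 'vertical_fov', 'cx', 'cy', 'R', 't']
{'time_s': 0.1, 'joint_pos': array([ 6.82965235e+01,  1.22218020e+01, -2.00364609e+00,  7.58314352e+01,
        1.40436820e-04,  8.99985550e+01]), 'joint_velocities': array([ 0.13327934, -0.12083178,  0.1444046 ,  0.0279229 ,  0.04701005,
        0.05603262]), 'joint_torque': array([ 5.38818804e-04, -6.87244749e+01,  4.87810171e+01,  1.20355128e-02,
        6.68590133e-05,  1.01200712e-05]), 'position': array([0.18478941, 0.46427536, 0.23087415]), 'ee_rot': array([[-9.29119460e-01,  3.69779519e-01, -3.69417483e-04],
       [ 3.69779703e-01,  9.29119003e-01, -9.21513128e-04],
       [ 2.47612220e-06, -9.92798867e-04, -9.99999507e-01]]), 'wrist_force': array([ 0.71583531, -0.11606561,  0.05774881]), 'torque': array([0.04054815, 0.01217742, 0.03694729]), 'finger_gap': 0.08507531266947767} -0.0187
```

View pics/scene0.png

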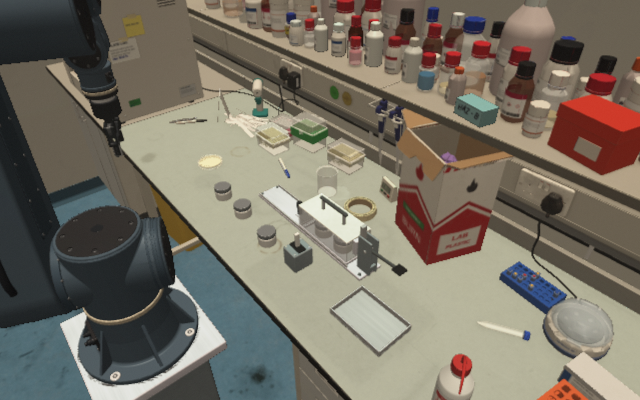

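View pics/top0.png

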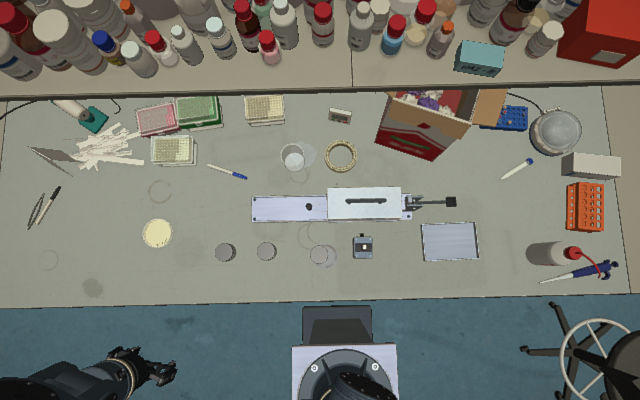

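```bash
python3 - <<'E'
import cv2
a=cv2.imread("pics/top0.png")[170:280,200:500]; cv2.imwrite("pics/tz.png",cv2.resize(a,None,fx=2.6,fy=2.6,interpolation=2))
a=cv2.imread("pics/scene0.png")[150:360,190:430]; cv2.imwrite("pics/sz.png",cv2.resize(a,None,fx=2.8,fy=2.8,interpolation=2))
E
```

```text
(no output)
```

View pics/tz.png

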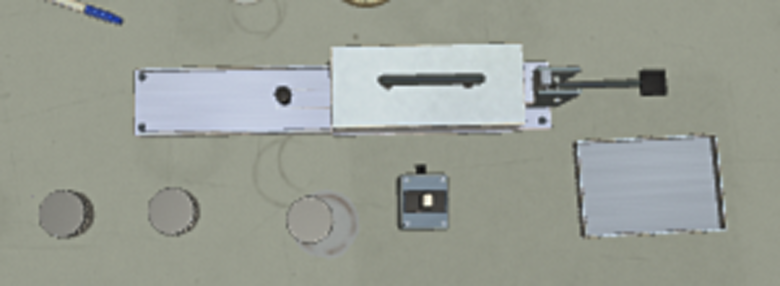

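View pics/sz.png

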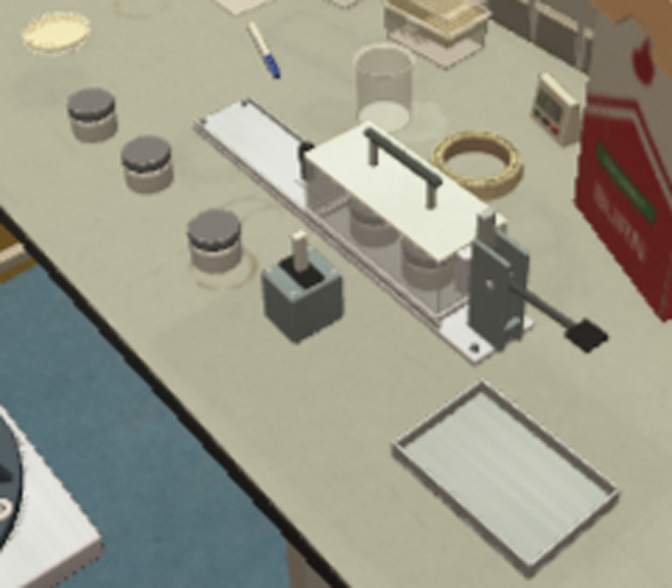

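```bash
cat > m0.py <<'E'
from h import *
d,im=grab("top"); d2,im2=grab("scene")
print("campos",ray(d,0,0)[0],ray(d2,0,0)[0])
def blob(im,box,f,minA=15):
    u0,v0,u1,v1=box; c=im[v0:v1,u0:u1].astype(int); m=f(c).astype(np.uint8)
    n,l,s,ce=cv2.connectedComponentsWithStats(m,connectivity=4)
    return [(tuple((ce[i]+[u0,v0]).round(2)),s[i].tolist()[2:]) for i in range(1,n) if s[i][4]>=minA]
dark=lambda t:(lambda c:c.max(2)<t)
for nm,b,z,t in(("handle",(335,190,395,212),.119+.012,75),("tab",(440,192,462,212),.099,60),("knob",(300,198,318,216),.062,75)):
    for c,s in blob(im,b,dark(t)): print(nm,c,s,onz(d,*c,z))
# jar lids: contours by gray vs greenish
for b in((210,236,242,268),(250,236,285,268),(305,238,342,270)):
    c=im[b[1]:b[3],b[0]:b[2]].astype(int)
    print(c[16,::2].tolist())
E
python3 m0.py
```

```text
campos [0.40644054 0.04718299 1.18917266] [-0.07298585 -0.80196782  0.91602785]
handle (np.float64(365.6), np.float64(200.58)) [40, 4, 77] [ 0.5713 -0.0701  0.131 ]
tab (np.float64(450.5), np.float64(201.32)) [10, 10, 92] [ 0.5679 -0.3232  0.099 ]
knob (np.float64(308.56), np.float64(206.33)) [6, 6, 27] [0.5686 0.0964 0.062 ]
[[141, 154, 151], [142, 156, 152], [139, 152, 149], [122, 128, 128], [125, 131, 132], [125, 130, 131], [127, 133, 134], [128, 133, 134], [129, 135, 136], [130, 136, 137], [132, 138, 138], [80, 83, 83], [76, 82, 85], [125, 137, 135], [143, 158, 154], [142, 157, 153]]
[[143, 157, 154], [141, 156, 152], [143, 158, 155], [142, 156, 152], [133, 139, 139], [134, 141, 141], [136, 143, 143], [137, 144, 144], [137, 144, 145], [139, 146, 147], [140, 147, 147], [141, 148, 149], [107, 112, 112], [92, 102, 102], [144, 159, 155], [143, 157, 154], [143, 157, 154], [142, 156, 153]]
[[142, 157, 153], [142, 157, 153], [142, 156, 153], [144, 151, 153], [144, 152, 153], [145, 152, 154], [145, 153, 153], [145, 153, 154], [146, 153, 154], [146, 153, 155], [145, 153, 155], [138, 145, 146], [155, 158, 155], [152, 155, 152], [153, 156, 153], [135, 139, 141], [147, 149, 146], [135, 150, 146], [137, 151, 148]]
```

```bash
cat > m1.py <<'E'
from h import *
d,im=grab("top"); d2,im2=grab("scene")
big=cv2.resize(im,None,fx=4,fy=4,interpolation=cv2.INTER_CUBIC)
g=cv2.GaussianBlur(cv2.cvtColor(big,cv2.COLOR_BGR2GRAY),(5,5),0)
for b in((205,232,245,272),(248,232,288,272),(300,235,345,275)):
    c=g[b[1]*4:b[3]*4,b[0]*4:b[2]*4]
    h=cv2.HoughCircles(c,cv2.HOUGH_GRADIENT,1,60,param1=60,param2=10,minRadius=33,maxRadius=41)
    print(b)
    if h is not None:
        for x,y,r in h[0][:3]:
            u,v=(x+.5)/4-.5+b[0],(y+.5)/4-.5+b[1]; P=onz(d,u,v,.046); print(" ",round(u,2),round(v,2),r/4,P, proj(d2,P))
a=im2[150:360,190:430]
vis=cv2.resize(im2[195:285,240:400],None,fx=5,fy=5,interpolation=2); cv2.imwrite("pics/sz2.png",vis)
vis=cv2.resize(im[215:275,300:490],None,fx=4.2,fy=4.2,interpolation=2); cv2.imwrite("pics/tz2.png",vis)
E
python3 m1.py
```

```text
(205, 232, 245, 272)
  223.0 251.5 8.725 [0.4388 0.3595 0.046 ] (np.float64(221.6), np.float64(185.9))
(248, 232, 288, 272)
  266.0 251.0 9.825 [0.4372 0.2288 0.046 ] (np.float64(241.4), np.float64(204.0))
(300, 235, 345, 275)
  318.75 254.25 9.55 [0.4236 0.0689 0.046 ] (np.float64(265.6), np.float64(230.9))
```

View pics/sz2.png

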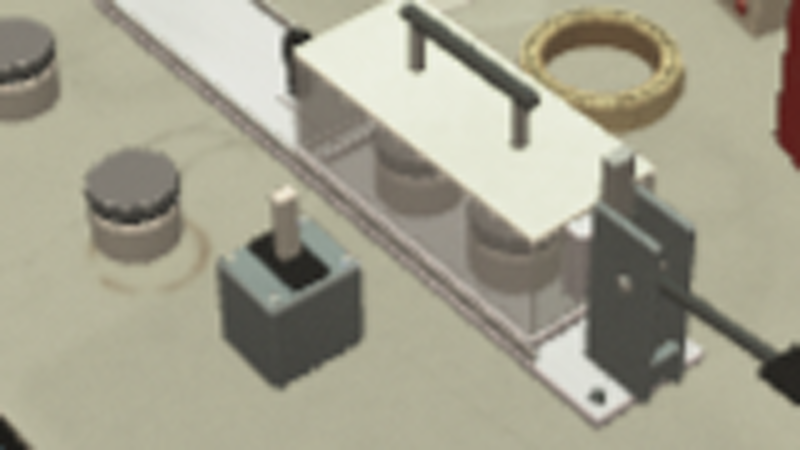

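View pics/tz2.png

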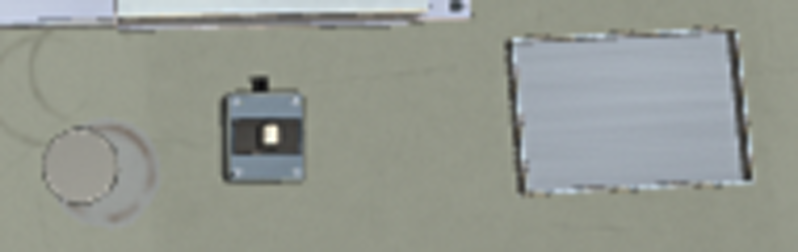

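```bash
cat > m2.py <<'E'
from h import *
d,im=grab("top"); d2,im2=grab("scene")
print("handle",tri(d,(365.6,200.6),d2,(334.1,206)))
print("knob",tri(d,(308.56,206.3),d2,(240+58.5,195+6.5)))
print("levertip",tri(d,(364.3,246.9),d2,(296.8,233)))
print("tab",tri(d,(450.5,201.3),d2,(240+158,195+74)))
for p in((510,38),(737,30),(750,180),(522,194)): print("tray",onz(d,p[0]/4.2+300-.5,p[1]/4.2+215-.5,.02))
for p in((222,91),(306,91),(306,183),(222,183)): print("box",onz(d,p[0]/4.2+300-.5,p[1]/4.2+215-.5,.064))
for p,s in(((223.8,252.3),(90,100)),((266.5,251.2),(147,150)),((319.2,254.2),(215,230))):
  print("jar",onz(d,*p,.046),tri(d,p,d2,(190+s[0]/2.8-.5,150+s[1]/2.8-.5)))
# handle ends, plane z .131
c=im[190:212,335:395]; ys,xs=np.where(c.max(2)<75); print(np.unique(ys+190,return_counts=True), xs.min()+335,xs.max()+335)
m=xs<8+xs.min(); print(ys[xs<xs.min()+10].mean()+190, ys[xs>xs.max()-10].mean()+190)
for z in(.125,.131,.14,.15): print(z,onz(d,345.5,200.6,z),onz(d,385.5,200.6,z))
E
python3 m2.py
```

```text
handle (array([ 0.5704, -0.0694,  0.1482]), np.float64(0.0043))
knob (array([0.5682, 0.0958, 0.0688]), np.float64(0.0011))
levertip (array([ 0.4417, -0.0635,  0.1169]), np.float64(0.0036))
tab (array([ 0.5675, -0.3227,  0.0999]), np.float64(0.0006))
tray [ 0.5115 -0.2525  0.02  ]
tray [ 0.5134 -0.4217  0.02  ]
tray [ 0.4027 -0.422   0.02  ]
tray [ 0.3965 -0.2542  0.02  ]
box [ 0.4747 -0.0335  0.064 ]
box [ 0.4732 -0.0935  0.064 ]
box [ 0.4082 -0.0906  0.064 ]
box [ 0.4096 -0.0312  0.064 ]
jar [0.4363 0.357  0.046 ] (array([0.4367, 0.355 , 0.0522]), np.float64(0.0013))
jar [0.4365 0.2272 0.046 ] (array([0.4373, 0.2259, 0.0514]), np.float64(0.0022))
jar [0.4237 0.0675 0.046 ] (array([0.4241, 0.0673, 0.0437]), np.float64(0.001))
(array([199, 200, 201, 202, 203]), array([11, 20, 39,  8,  1])) 346 385
200.84 200.30769230769232
0.125 [ 0.5736 -0.013   0.125 ] [ 0.5707 -0.128   0.125 ]
0.131 [ 0.5727 -0.0127  0.131 ] [ 0.5698 -0.127   0.131 ]
0.14 [ 0.5712 -0.0121  0.14  ] [ 0.5684 -0.1255  0.14  ]
0.15 [ 0.5697 -0.0116  0.15  ] [ 0.5669 -0.1239  0.15  ]
```

>>> carry_out(
  commands=[
    {"tx": 0.027, "ty": -0.037, "tz": 0.002, "roll": -0.08, "fingers": 1},
    {"tx": 0.027, "ty": -0.037, "tz": 0.002, "roll": -0.08, "fingers": 1},
    {"tx": 0.027, "ty": -0.037, "tz": 0.002, "roll": -0.08, "fingers": 1},
    {"tx": 0.027, "ty": -0.037, "tz": 0.002, "roll": -0.08, "fingers": 1},
    {"tx": 0.027, "ty": -0.037, "tz": 0.002, "roll": -0.08, "fingers": 1},
  ],
)

```text
time_s: 0.9
position: [0.3202, 0.2766, 0.2406]
ee_rot: [[-0.709, 0.705, -0.0], [0.705, 0.709, 0.0], [0.001, -0.0, -1.0]]
wrist_force: [2.1, 0.9, -0.2]
finger_gap: 0.085
```

>>> carry_out(
  commands=[
    {"tx": 0.027, "ty": -0.037, "tz": 0.002, "roll": -0.08, "fingers": 1},
    {"tx": 0.027, "ty": -0.037, "tz": 0.002, "roll": -0.08, "fingers": 1},
    {"tx": 0.027, "ty": -0.037, "tz": 0.002, "roll": -0.08, "fingers": 1},
    {"tx": 0.027, "ty": -0.037, "tz": 0.002, "roll": -0.08, "fingers": 1},
    {"tx": 0.027, "ty": -0.037, "tz": 0.002, "roll": -0.08, "fingers": 1},
  ],
)

```text
time_s: 1.4
position: [0.4591, 0.0827, 0.252]
ee_rot: [[-0.363, 0.932, 0.003], [0.932, 0.363, 0.001], [0.0, 0.003, -1.0]]
wrist_force: [1.3, 0.8, 0.4]
finger_gap: 0.0856
```

>>> carry_out(
  commands=[
    {"tx": 0.022, "ty": -0.03, "roll": -0.074, "fingers": 1},
    {"tx": 0.022, "ty": -0.03, "roll": -0.074, "fingers": 1},
    {"tx": 0.022, "ty": -0.03, "roll": -0.074, "fingers": 1},
    {"tx": 0.022, "ty": -0.03, "roll": -0.074, "fingers": 1},
    {"tx": 0.022, "ty": -0.03, "roll": -0.074, "fingers": 1},
  ],
)

```text
invalid input at $.commands[0]: expected keys fingers, tx, ty, tz, roll
```

```bash
python3 - <<'E'
from h import *
d,im=grab("scene"); s=robot.observe(); print(s["position"],s["joint_pos"].round(1),s["wrist_force"])
cv2.imwrite("pics/a1.png",cv2.resize(im[130:290,200:420],None,fx=3.5,fy=3.5,interpolation=2))
E
```

```text
[0.46220445 0.07790044 0.25185082] [ 9.6  8.2 -3.9 77.7 -0.1 78.9] [-3.17467385 -5.54441837 -1.80491535]
```

View pics/a1.png

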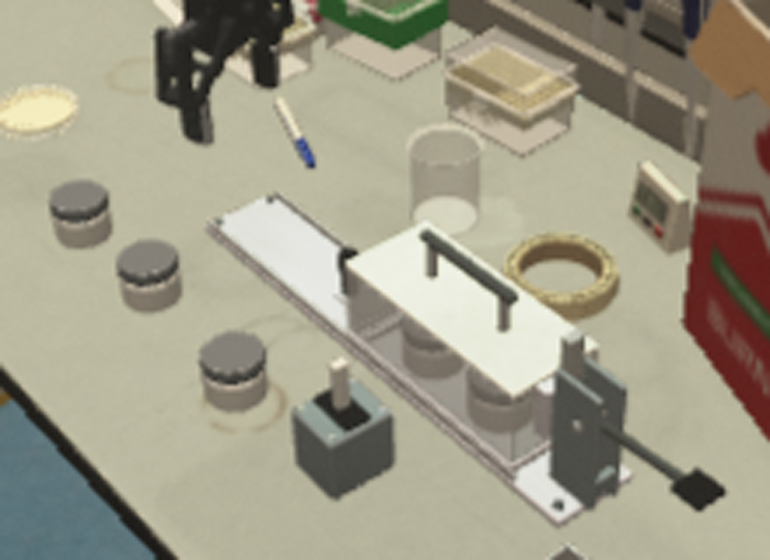

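>>> carry_out(
  commands=[
    {"tx": 0.022, "ty": -0.029, "tz": 0, "roll": -0.074, "fingers": 1},
    {"tx": 0.022, "ty": -0.029, "tz": 0, "roll": -0.074, "fingers": 1},
    {"tx": 0.021, "ty": -0.029, "tz": 0, "roll": -0.074, "fingers": 1},
    {"tx": 0.021, "ty": -0.029, "tz": 0, "roll": -0.074, "fingers": 1},
    {"tx": 0.021, "ty": -0.029, "tz": 0, "roll": -0.074, "fingers": 1},
  ],
)

```text
time_s: 1.95
position: [0.5722, -0.0735, 0.2523]
ee_rot: [[0.023, 1.0, 0.004], [1.0, -0.023, -0.002], [-0.001, 0.004, -1.0]]
wrist_force: [0.7, 0.0, 0.4]
finger_gap: 0.0853
```

>>> carry_out(
  commands=[
    {"tx": 0, "ty": 0, "tz": 0, "roll": 0, "fingers": 1},
  ],
)

```text
time_s: 2.05
position: [0.5736, -0.0766, 0.2511]
ee_rot: [[0.028, 1.0, 0.004], [1.0, -0.028, -0.002], [-0.002, 0.004, -1.0]]
wrist_force: [-0.6, 0.2, 0.2]
finger_gap: 0.0855
```

```bash
python3 - <<'E'
from h import *
d,im=grab("scene"); s=robot.observe(); print(s["position"],s["ee_rot"],s["joint_pos"].round(1),s["wrist_force"])
cv2.imwrite("pics/a2.png",cv2.resize(im[130:290,200:420],None,fx=3.5,fy=3.5,interpolation=2))
E
```

```text
[ 0.57281014 -0.07512989  0.25136357] [[ 0.02545679  0.99967029  0.00335734]
 [ 0.99967481 -0.0254516  -0.0015804 ]
 [-0.00149442  0.00339648 -0.99999312]] [-7.4 21.4 13.4 81.8 -0.1 84. ] [ 0.52949322  0.28335518 -0.7916609 ]
```

View pics/a2.png

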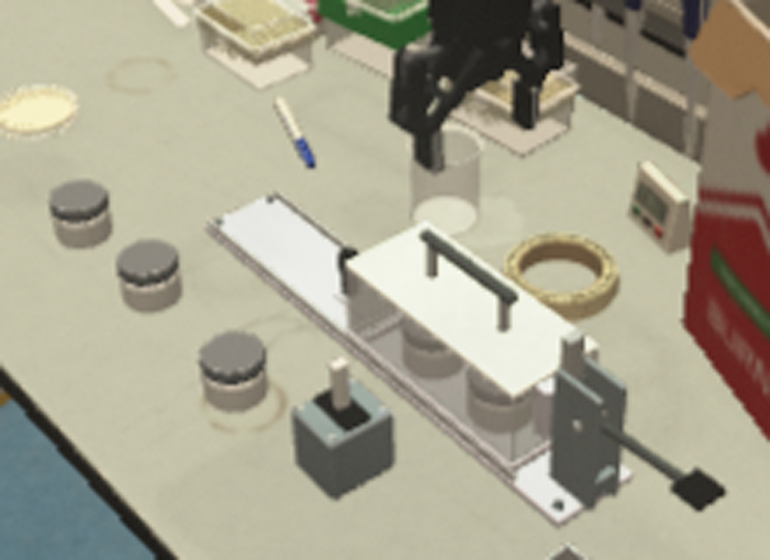

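>>> carry_out(
  commands=[
    {"tx": -0.002, "ty": 0.006, "tz": -0.025, "roll": 0.026, "fingers": 1},
    {"tx": 0, "ty": 0, "tz": -0.03, "roll": 0, "fingers": 1},
    {"tx": 0, "ty": 0, "tz": -0.03, "roll": 0, "fingers": 1},
    {"tx": 0, "ty": 0, "tz": -0.025, "roll": 0, "fingers": 1},
    {"tx": 0, "ty": 0, "tz": -0.01, "roll": 0, "fingers": 1},
  ],
)

```text
time_s: 2.6
position: [0.5698, -0.0657, 0.1298]
ee_rot: [[-0.008, 1.0, 0.008], [1.0, 0.008, -0.001], [-0.001, 0.008, -1.0]]
wrist_force: [-0.6, -0.6, 0.2]
finger_gap: 0.0855
```

>>> carry_out(
  commands=[
    {"tx": 0, "ty": 0, "tz": 0, "roll": 0, "fingers": -1},
    {"tx": 0, "ty": 0, "tz": 0, "roll": 0, "fingers": -1},
    {"tx": 0, "ty": 0, "tz": 0, "roll": 0, "fingers": -1},
    {"tx": 0, "ty": 0, "tz": 0, "roll": 0, "fingers": -1},
    {"tx": 0, "ty": 0, "tz": 0, "roll": 0, "fingers": -1},
  ],
)

```text
time_s: 3.1
position: [0.5706, -0.0644, 0.1333]
ee_rot: [[-0.01, 1.0, 0.011], [1.0, 0.01, -0.001], [-0.001, 0.011, -1.0]]
wrist_force: [-0.3, -0.5, -0.1]
finger_gap: 0.012
```

```bash
python3 - <<'E'
from h import *
d,im=grab("scene"); s=robot.observe(); print(s["position"],s["finger_gap"],s["wrist_force"])
cv2.imwrite("pics/a3.png",cv2.resize(im[130:290,200:420],None,fx=3.5,fy=3.5,interpolation=2))
E
```

```text
[ 0.5706256  -0.06443954  0.13342225] 0.009844183105400906 [-0.38566915  0.17553333  5.67678773]
```

View pics/a3.png

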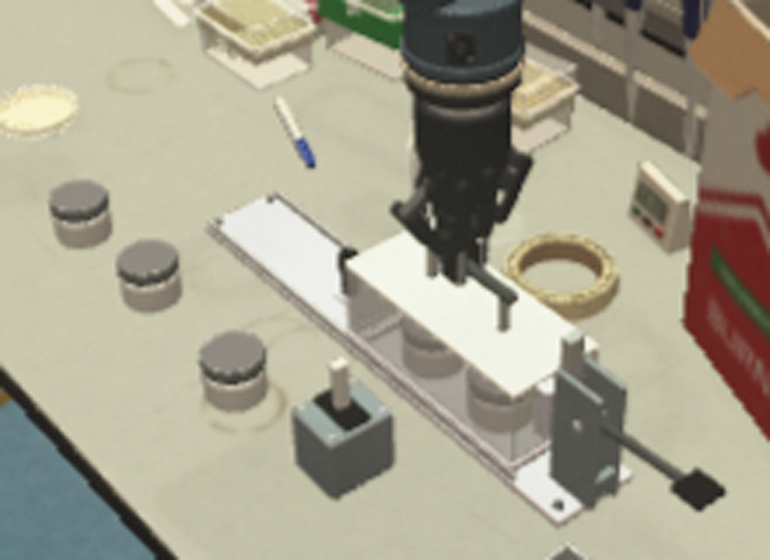

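>>> carry_out(
  commands=[
    {"tx": 0, "ty": 0, "tz": 0, "roll": 0, "fingers": -1},
    {"tx": 0, "ty": 0, "tz": 0, "roll": 0, "fingers": -1},
  ],
)

```text
time_s: 3.35
position: [0.5706, -0.0644, 0.1335]
ee_rot: [[-0.01, 1.0, 0.011], [1.0, 0.01, -0.001], [-0.001, 0.011, -1.0]]
wrist_force: [0.6, 0.8, -2.6]
finger_gap: 0.0097
```

>>> carry_out(
  commands=[
    {"tx": 0, "ty": 0, "tz": 0.004, "roll": 0, "fingers": -1},
    {"tx": 0, "ty": 0, "tz": 0.005, "roll": 0, "fingers": -1},
    {"tx": 0, "ty": 0, "tz": 0.005, "roll": 0, "fingers": -1},
    {"tx": 0, "ty": 0, "tz": 0.005, "roll": 0, "fingers": -1},
    {"tx": 0, "ty": 0, "tz": 0.005, "roll": 0, "fingers": -1},
  ],
)

```text
time_s: 3.85
position: [0.5705, -0.0644, 0.1567]
ee_rot: [[-0.01, 1.0, 0.009], [1.0, 0.01, -0.001], [-0.001, 0.009, -1.0]]
wrist_force: [5.1, -1.0, -12.7]
finger_gap: 0.0096
```

```bash
python3 - <<'E'
from h import *
d,im=grab("scene"); s=robot.observe(); print(s["position"],s["finger_gap"],s["wrist_force"])
cv2.imwrite("pics/a4.png",cv2.resize(im[130:290,200:420],None,fx=3.5,fy=3.5,interpolation=2))
E
```

```text
[ 0.57060801 -0.06440859  0.15751768] 0.009620006825325121 [ 0.42631662  0.8724356  -5.83636408]
```

View pics/a4.png

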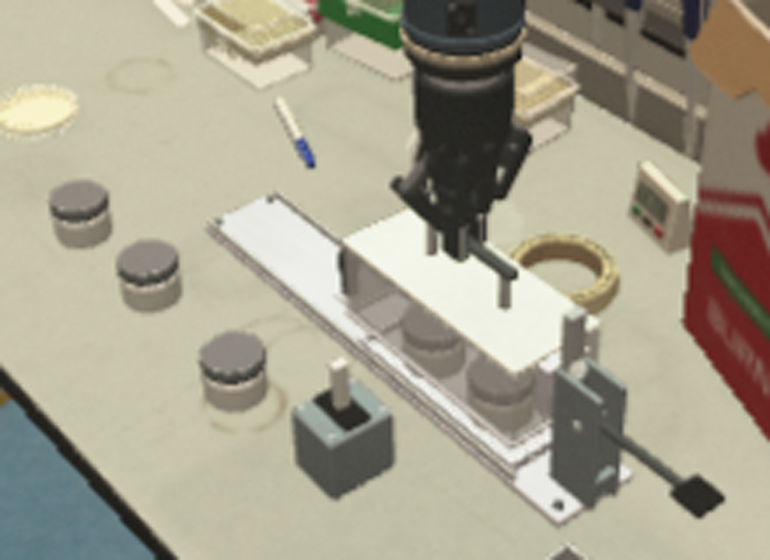

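>>> carry_out(
  commands=[
    {"tx": 0, "ty": 0, "tz": 0.005, "roll": 0, "fingers": -1},
    {"tx": 0, "ty": 0, "tz": 0.005, "roll": 0, "fingers": -1},
    {"tx": 0, "ty": 0, "tz": 0.005, "roll": 0, "fingers": -1},
    {"tx": 0, "ty": 0, "tz": 0.005, "roll": 0, "fingers": -1},
    {"tx": 0, "ty": 0, "tz": 0.005, "roll": 0, "fingers": -1},
  ],
)

```text
time_s: 4.4
position: [0.5705, -0.0644, 0.1832]
ee_rot: [[-0.01, 1.0, 0.008], [1.0, 0.01, -0.0], [-0.0, 0.008, -1.0]]
wrist_force: [4.3, 1.0, -9.8]
finger_gap: 0.0097
```

>>> carry_out(
  commands=[
    {"tx": 0, "ty": 0, "tz": 0.005, "roll": 0, "fingers": -1},
    {"tx": 0, "ty": 0, "tz": 0.005, "roll": 0, "fingers": -1},
    {"tx": 0, "ty": 0, "tz": 0.005, "roll": 0, "fingers": -1},
    {"tx": 0, "ty": 0, "tz": 0.005, "roll": 0, "fingers": -1},
    {"tx": 0, "ty": 0, "tz": 0.005, "roll": 0, "fingers": -1},
  ],
)

```text
time_s: 4.9
position: [0.5705, -0.0644, 0.2097]
ee_rot: [[-0.01, 1.0, 0.008], [1.0, 0.01, -0.0], [-0.0, 0.008, -1.0]]
wrist_force: [4.5, 0.8, -9.5]
finger_gap: 0.0098
```

>>> carry_out(
  commands=[
    {"tx": 0, "ty": 0, "tz": 0.005, "roll": 0, "fingers": -1},
    {"tx": 0, "ty": 0, "tz": 0.005, "roll": 0, "fingers": -1},
    {"tx": 0, "ty": 0, "tz": 0.004, "roll": 0, "fingers": -1},
    {"tx": 0, "ty": 0, "tz": 0.002, "roll": 0, "fingers": -1},
    {"tx": 0, "ty": 0, "tz": 0.0, "roll": 0, "fingers": -1},
  ],
)

```text
time_s: 5.4
position: [0.5706, -0.0644, 0.228]
ee_rot: [[-0.01, 1.0, 0.008], [1.0, 0.01, -0.0], [-0.001, 0.008, -1.0]]
wrist_force: [1.7, 0.2, -4.4]
finger_gap: 0.0098
```

```bash
python3 - <<'E'
from h import *
d,im=grab("scene"); s=robot.observe(); print(s["position"],s["finger_gap"],s["wrist_force"])
cv2.imwrite("pics/a5.png",cv2.resize(im[130:290,200:420],None,fx=3.5,fy=3.5,interpolation=2))
E
```

```text
[ 0.57055546 -0.06444412  0.22790942] 0.00939831483403173 [ 2.57447809  1.14044919 -5.1013198 ]
```

View pics/a5.png

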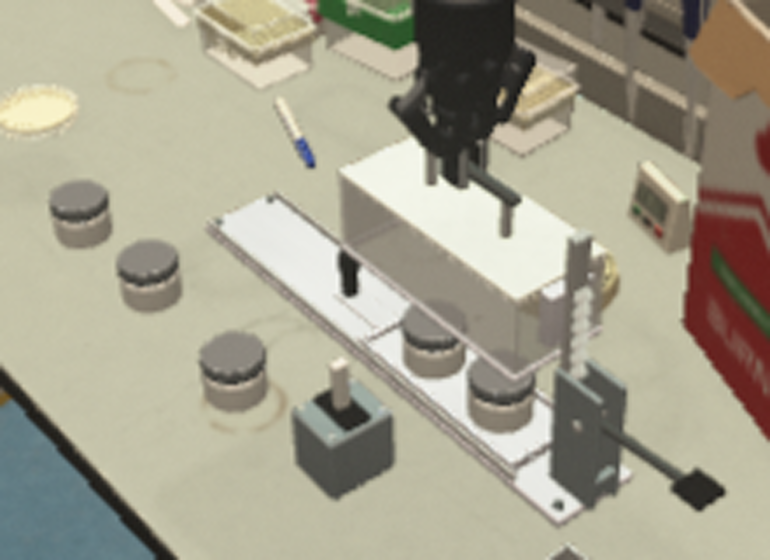

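>>> carry_out(
  commands=[
    {"tx": 0, "ty": 0, "tz": -0.003, "roll": 0, "fingers": -1},
    {"tx": 0, "ty": 0, "tz": -0.001, "roll": 0, "fingers": -1},
    {"tx": 0, "ty": 0, "tz": 0, "roll": 0, "fingers": 1},
    {"tx": 0, "ty": 0, "tz": 0, "roll": 0, "fingers": 1},
    {"tx": 0, "ty": 0, "tz": 0, "roll": 0, "fingers": 1},
  ],
)

```text
time_s: 5.95
position: [0.5703, -0.0645, 0.2242]
ee_rot: [[-0.01, 1.0, 0.009], [1.0, 0.01, -0.001], [-0.001, 0.009, -1.0]]
wrist_force: [-0.1, -0.2, -0.2]
finger_gap: 0.0527
```

>>> carry_out(
  commands=[
    {"tx": 0, "ty": 0, "tz": 0, "roll": 0, "fingers": 1},
    {"tx": 0, "ty": 0, "tz": 0.02, "roll": 0, "fingers": 1},
    {"tx": 0, "ty": 0, "tz": 0.03, "roll": 0, "fingers": 1},
    {"tx": 0, "ty": 0, "tz": 0.02, "roll": 0, "fingers": 1},
    {"tx": 0, "ty": 0, "tz": 0, "roll": 0, "fingers": 1},
  ],
)

```text
time_s: 6.45
position: [0.5693, -0.0645, 0.2965]
ee_rot: [[-0.01, 1.0, 0.008], [1.0, 0.01, -0.001], [-0.001, 0.008, -1.0]]
wrist_force: [0.6, 0.5, 0.1]
finger_gap: 0.0855
```

```bash
cat > m3.py <<'E'
from h import *
import sys
n=sys.argv[1]
d,im=grab("scene"); dt,it=grab("top"); s=robot.observe(); print(s["time_s"],s["position"],s["finger_gap"],s["wrist_force"].round(1))
a=cv2.resize(im[130:290,200:420],None,fx=3.5,fy=3.5,interpolation=2)
cv2.imwrite("pics/%s_s.png"%n,a)
cv2.imwrite("pics/%s_t.png"%n,cv2.resize(it[150:290,200:500],None,fx=2.6,fy=2.6,interpolation=2))
E
python3 m3.py b1
```

```text
6.55 [ 0.56866923 -0.06444597  0.29404035] 0.08537748677591098 [-0.2  1.2 -1. ]
```

View pics/b1_s.png

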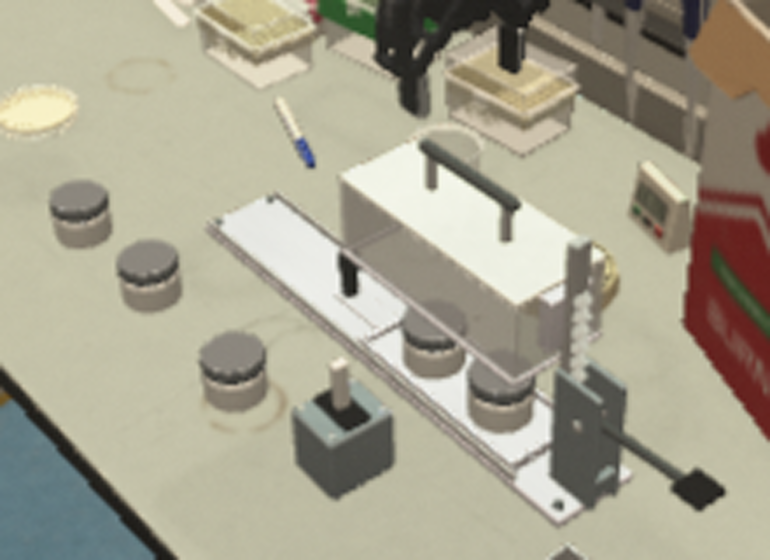

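View pics/b1_t.png

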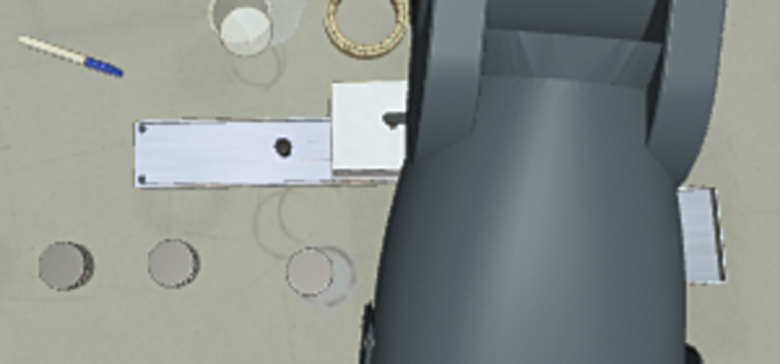

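>>> carry_out(
  commands=[
    {"tx": 0, "ty": 0.033, "tz": 0, "roll": 0, "fingers": 0},
    {"tx": 0, "ty": 0.033, "tz": 0, "roll": 0, "fingers": 0},
    {"tx": 0, "ty": 0.033, "tz": 0, "roll": 0, "fingers": 0},
    {"tx": 0, "ty": 0.033, "tz": 0, "roll": 0, "fingers": 0},
    {"tx": 0, "ty": 0.028, "tz": 0, "roll": 0, "fingers": 0},
  ],
)

```text
time_s: 7.05
position: [0.5665, 0.0972, 0.288]
ee_rot: [[-0.004, 1.0, -0.003], [1.0, 0.004, -0.002], [-0.002, -0.003, -1.0]]
wrist_force: [0.3, -0.2, -0.9]
finger_gap: 0.0426
```

>>> carry_out(
  commands=[
    {"tx": 0, "ty": 0, "tz": 0, "roll": 0, "fingers": 0},
    {"tx": 0, "ty": 0, "tz": -0.04, "roll": 0, "fingers": 0},
    {"tx": 0, "ty": 0, "tz": -0.05, "roll": 0, "fingers": 0},
    {"tx": 0, "ty": 0, "tz": -0.05, "roll": 0, "fingers": 0},
    {"tx": 0, "ty": 0, "tz": -0.03, "roll": 0, "fingers": 0},
  ],
)

```text
time_s: 7.55
position: [0.5654, 0.1001, 0.1127]
ee_rot: [[-0.009, 1.0, 0.0], [1.0, 0.009, -0.001], [-0.001, 0.0, -1.0]]
wrist_force: [-0.5, -0.4, 1.2]
finger_gap: 0.0428
```

```bash
python3 m3.py b2
```

```text
7.65 [0.56420572 0.09978228 0.11208977] 0.04271263692410246 [ 0.  -0.1  0.6]
```

View pics/b2_s.png

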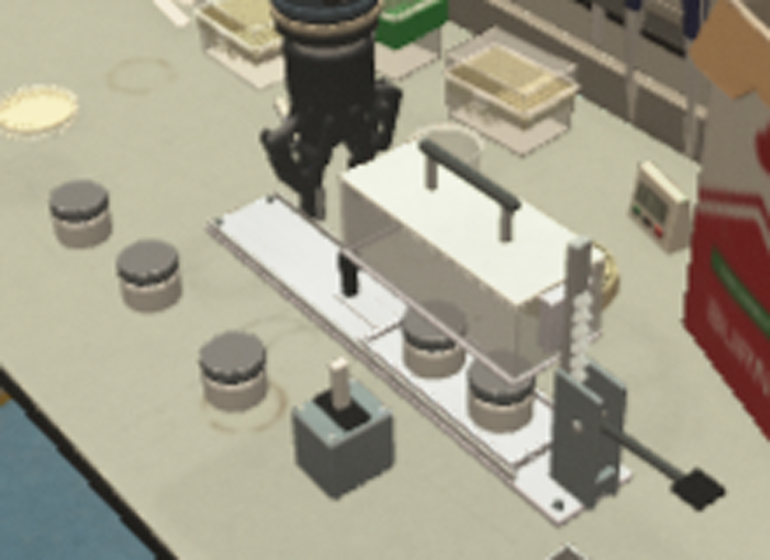

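>>> carry_out(
  commands=[
    {"tx": 0.004, "ty": 0, "tz": -0.03, "roll": 0, "fingers": 0},
    {"tx": 0, "ty": 0, "tz": -0.03, "roll": 0, "fingers": 0},
    {"tx": 0, "ty": 0, "tz": -0.013, "roll": 0, "fingers": 0},
    {"tx": 0, "ty": 0, "tz": 0, "roll": 0, "fingers": -1},
    {"tx": 0, "ty": 0, "tz": 0, "roll": 0, "fingers": -1},
  ],
)

```text
time_s: 8.15
position: [0.5717, 0.0989, 0.0439]
ee_rot: [[-0.007, 1.0, 0.003], [1.0, 0.007, -0.001], [-0.001, 0.003, -1.0]]
wrist_force: [-1.1, -0.4, -8.3]
finger_gap: 0.0178
```

>>> carry_out(
  commands=[
    {"tx": 0, "ty": 0, "tz": 0, "roll": 0, "fingers": -1},
    {"tx": 0, "ty": 0, "tz": 0, "roll": 0, "fingers": -1},
    {"tx": 0, "ty": 0, "tz": 0, "roll": 0, "fingers": -1},
  ],
)

```text
time_s: 8.45
position: [0.5715, 0.0989, 0.0441]
ee_rot: [[-0.007, 1.0, 0.001], [1.0, 0.007, -0.001], [-0.001, 0.001, -1.0]]
wrist_force: [5.7, -0.2, -23.1]
finger_gap: 0.0176
```

>>> carry_out(
  commands=[
    {"tx": 0, "ty": 0.004, "tz": -0.001, "roll": 0, "fingers": -1},
    {"tx": 0, "ty": 0.007, "tz": 0, "roll": 0, "fingers": -1},
    {"tx": 0, "ty": 0.009, "tz": 0, "roll": 0, "fingers": -1},
    {"tx": 0, "ty": 0.01, "tz": 0, "roll": 0, "fingers": -1},
    {"tx": 0, "ty": 0.01, "tz": 0, "roll": 0, "fingers": -1},
  ],
)

```text
time_s: 8.95
position: [0.5718, 0.1401, 0.044]
ee_rot: [[-0.006, 1.0, 0.002], [1.0, 0.006, -0.003], [-0.003, 0.002, -1.0]]
wrist_force: [4.1, -2.1, -16.6]
finger_gap: 0.0173
```

```bash
python3 m3.py b3
```

```text
9.05 [0.57185624 0.14110298 0.04401753] 0.01760324726709608 [  4.3   1.5 -18. ]
```

View pics/b3_s.png

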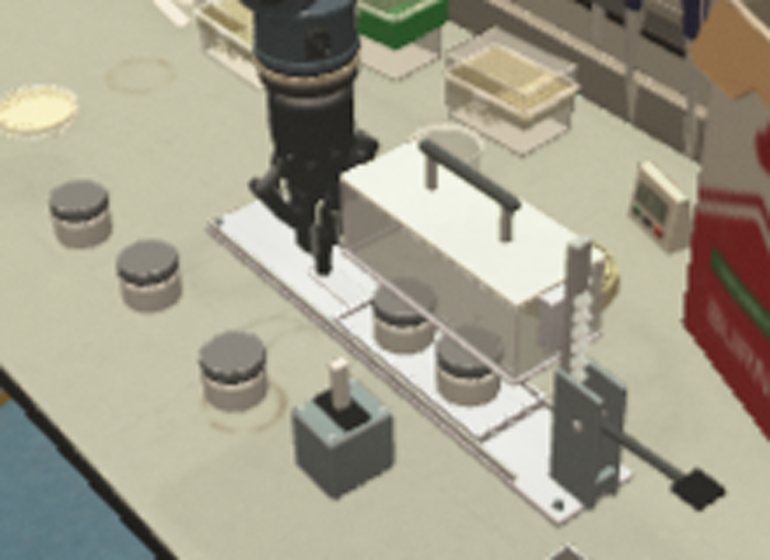

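>>> carry_out(
  commands=[
    {"tx": 0, "ty": 0.007, "tz": 0, "roll": 0, "fingers": -1},
    {"tx": 0, "ty": 0.011, "tz": 0, "roll": 0, "fingers": -1},
    {"tx": 0, "ty": 0.013, "tz": 0, "roll": 0, "fingers": -1},
    {"tx": 0, "ty": 0.014, "tz": 0, "roll": 0, "fingers": -1},
    {"tx": 0, "ty": 0.014, "tz": 0, "roll": 0, "fingers": -1},
  ],
)

```text
time_s: 9.55
position: [0.5723, 0.2004, 0.044]
ee_rot: [[-0.005, 1.0, 0.002], [1.0, 0.005, -0.005], [-0.005, 0.002, -1.0]]
wrist_force: [5.3, -2.5, -21.1]
finger_gap: 0.0176
```

>>> carry_out(
  commands=[
    {"tx": 0, "ty": 0.014, "tz": 0, "roll": 0, "fingers": -1},
    {"tx": 0, "ty": 0.014, "tz": 0, "roll": 0, "fingers": -1},
    {"tx": 0, "ty": 0.014, "tz": 0, "roll": 0, "fingers": -1},
    {"tx": 0, "ty": 0.014, "tz": 0, "roll": 0, "fingers": -1},
    {"tx": 0, "ty": 0.014, "tz": 0, "roll": 0, "fingers": -1},
  ],
)

```text
time_s: 10.05
position: [0.5728, 0.2725, 0.044]
ee_rot: [[-0.004, 1.0, 0.003], [1.0, 0.004, -0.007], [-0.007, 0.003, -1.0]]
wrist_force: [6.0, -2.7, -14.7]
finger_gap: 0.0174
```

>>> carry_out(
  commands=[
    {"tx": 0, "ty": 0.014, "tz": 0, "roll": 0, "fingers": -1},
    {"tx": 0, "ty": 0.014, "tz": 0, "roll": 0, "fingers": -1},
    {"tx": 0, "ty": 0.012, "tz": 0, "roll": 0, "fingers": -1},
    {"tx": 0, "ty": 0.01, "tz": 0, "roll": 0, "fingers": -1},
    {"tx": 0, "ty": 0.006, "tz": 0, "roll": 0, "fingers": -1},
  ],
)

```text
time_s: 10.55
position: [0.5732, 0.3314, 0.0439]
ee_rot: [[-0.004, 1.0, 0.005], [1.0, 0.005, -0.009], [-0.009, 0.005, -1.0]]
wrist_force: [5.1, -2.0, -12.9]
finger_gap: 0.0176
```

>>> carry_out(
  commands=[
    {"tx": 0, "ty": 0.005, "tz": 0, "roll": 0, "fingers": -1},
    {"tx": 0, "ty": 0.003, "tz": 0, "roll": 0, "fingers": -1},
    {"tx": 0, "ty": 0.003, "tz": 0, "roll": 0, "fingers": -1},
  ],
)

```text
time_s: 10.85
position: [0.5732, 0.3339, 0.0437]
ee_rot: [[0.0, 1.0, 0.005], [1.0, 0.0, -0.027], [-0.027, 0.005, -1.0]]
wrist_force: [2.4, -21.6, -4.8]
finger_gap: 0.0175
```

>>> carry_out(
  commands=[
    {"tx": 0, "ty": 0, "tz": 0, "roll": 0, "fingers": 0.2},
    {"tx": 0, "ty": 0, "tz": 0, "roll": 0, "fingers": 0.2},
    {"tx": 0, "ty": 0, "tz": 0, "roll": 0, "fingers": 0.2},
    {"tx": 0, "ty": 0, "tz": 0.03, "roll": 0, "fingers": 0.2},
    {"tx": 0, "ty": 0, "tz": 0.05, "roll": 0, "fingers": 1},
  ],
)

```text
time_s: 11.35
position: [0.5709, 0.3333, 0.1228]
ee_rot: [[0.0, 1.0, -0.001], [1.0, -0.0, -0.029], [-0.029, -0.001, -1.0]]
wrist_force: [1.3, 0.3, 0.2]
finger_gap: 0.0647
```

>>> carry_out(
  commands=[
    {"tx": 0, "ty": 0, "tz": 0.04, "roll": 0, "fingers": 1},
    {"tx": -0.03, "ty": 0.02, "tz": 0.04, "roll": 0, "fingers": 1},
    {"tx": -0.05, "ty": 0.02, "tz": 0, "roll": 0, "fingers": 1},
    {"tx": -0.05, "ty": 0, "tz": 0, "roll": 0, "fingers": 1},
    {"tx": -0.03, "ty": 0, "tz": 0, "roll": 0, "fingers": 1},
  ],
)

```text
time_s: 11.85
position: [0.417, 0.3743, 0.2109]
ee_rot: [[0.004, 1.0, 0.012], [1.0, -0.003, -0.016], [-0.016, 0.012, -1.0]]
wrist_force: [1.4, 0.3, 0.2]
finger_gap: 0.085
```

```bash
python3 m3.py b4
```

```text
11.95 [0.41632141 0.37431753 0.21113981] 0.08533482150552743 [1.3 0.2 0.4]
```

View pics/b4_s.png

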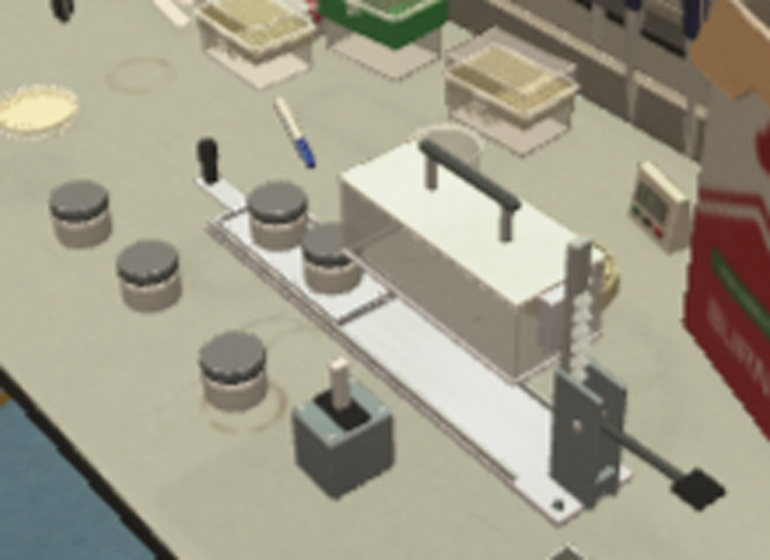

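View pics/b4_t.png

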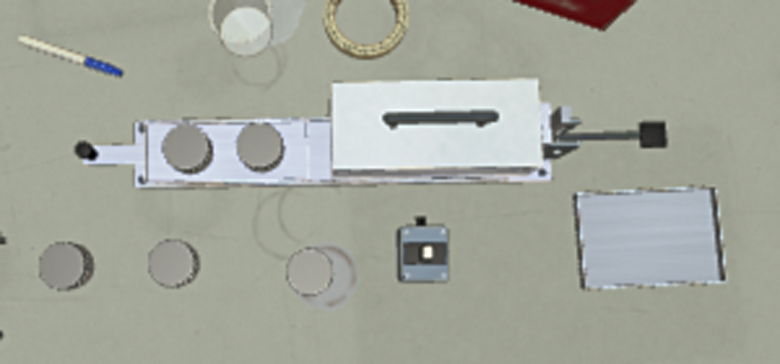

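```bash
cat > m4.py <<'E'
from h import *
d,_=grab("top")
P=lambda p,z:onz(d,p[0]/2.6+200-.5,p[1]/2.6+150-.5,z)
for p in((186,147),(260,147)): print("sledjar",P(p,.062))
for p in((64,266),(173,262),(310,271)): print("bench",P(p,.046))
print("knob",P((86,151),.066))
print("sledrim",P((147,122),.024),P((148,181),.024),P((320,121),.024), P((304,150),.016))
# colour rows for sled jars
E
python3 m4.py
```

```text
sledjar [0.5724 0.2107 0.062 ]
sledjar [0.5702 0.124  0.062 ]
bench [0.4378 0.3561 0.046 ]
bench [0.4394 0.2286 0.046 ]
bench [0.4251 0.0689 0.046 ]
knob [0.5699 0.327  0.066 ]
sledrim [0.6099 0.2636 0.024 ] [0.5377 0.2622 0.024 ] [0.6058 0.0532 0.024 ] [0.5719 0.0736 0.016 ]
```

>>> carry_out(
  commands=[
    {"tx": 0.031, "ty": -0.033, "tz": 0, "roll": 0, "fingers": 1},
    {"tx": 0.031, "ty": -0.033, "tz": 0, "roll": 0, "fingers": 1},
    {"tx": 0.031, "ty": -0.033, "tz": -0.02, "roll": 0, "fingers": 1},
    {"tx": 0.031, "ty": -0.033, "tz": -0.03, "roll": 0, "fingers": 1},
    {"tx": 0.031, "ty": -0.033, "tz": -0.03, "roll": 0, "fingers": 1},
  ],
)

```text
time_s: 12.5
position: [0.5741, 0.2155, 0.1402]
ee_rot: [[-0.005, 1.0, 0.023], [1.0, 0.005, -0.009], [-0.009, 0.022, -1.0]]
wrist_force: [0.4, 1.5, -0.2]
finger_gap: 0.0854
```

>>> carry_out(
  commands=[
    {"tx": 0, "ty": 0, "tz": 0, "roll": 0, "fingers": 1},
  ],
)

```text
time_s: 12.6
position: [0.5761, 0.211, 0.1364]
ee_rot: [[0.0, 1.0, 0.019], [1.0, 0.0, -0.011], [-0.011, 0.019, -1.0]]
wrist_force: [-1.0, 0.7, 0.1]
finger_gap: 0.0851
```

>>> carry_out(
  commands=[
    {"tx": -0.003, "ty": 0, "tz": -0.035, "roll": 0, "fingers": 1},
    {"tx": 0, "ty": 0, "tz": -0.035, "roll": 0, "fingers": 1},
    {"tx": 0, "ty": 0, "tz": -0.025, "roll": 0, "fingers": 1},
    {"tx": 0, "ty": 0, "tz": -0.01, "roll": 0, "fingers": 1},
    {"tx": 0, "ty": 0, "tz": 0, "roll": 0, "fingers": 1},
  ],
)

```text
time_s: 13.1
position: [0.5783, 0.2094, 0.0293]
ee_rot: [[0.005, 1.0, 0.023], [1.0, -0.005, -0.008], [-0.008, 0.023, -1.0]]
wrist_force: [-0.0, -0.3, 0.8]
finger_gap: 0.0854
```

```bash
python3 m3.py b5
```

```text
13.2 [0.57907286 0.20986663 0.0309961 ] 0.08525427407948817 [-1.1  0.1  0.4]
```

View pics/b5_s.png

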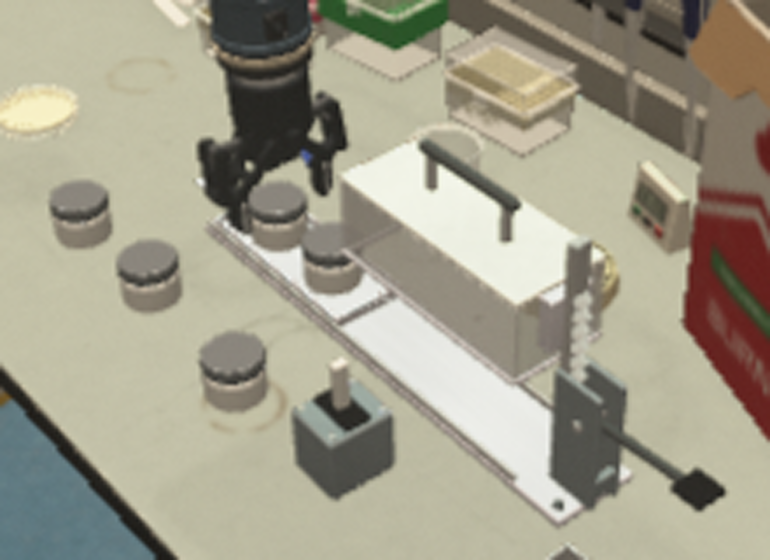

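>>> carry_out(
  commands=[
    {"tx": -0.006, "ty": 0, "tz": -0.006, "roll": 0, "fingers": 1},
    {"tx": 0, "ty": 0, "tz": 0, "roll": 0, "fingers": -1},
    {"tx": 0, "ty": 0, "tz": 0, "roll": 0, "fingers": -1},
    {"tx": 0, "ty": 0, "tz": 0, "roll": 0, "fingers": -1},
    {"tx": 0, "ty": 0, "tz": 0, "roll": 0, "fingers": -1},
  ],
)

```text
time_s: 13.7
position: [0.5752, 0.2113, 0.0294]
ee_rot: [[0.005, 0.999, 0.032], [1.0, -0.005, -0.005], [-0.005, 0.032, -0.999]]
wrist_force: [0.9, 0.0, -0.7]
finger_gap: 0.0548
```

>>> carry_out(
  commands=[
    {"tx": 0, "ty": 0, "tz": 0.01, "roll": 0, "fingers": -1},
    {"tx": 0, "ty": 0, "tz": 0.03, "roll": 0, "fingers": -1},
    {"tx": 0, "ty": 0, "tz": 0.04, "roll": 0, "fingers": -1},
    {"tx": -0.01, "ty": 0, "tz": 0.04, "roll": 0, "fingers": -1},
    {"tx": -0.03, "ty": -0.02, "tz": 0.03, "roll": 0, "fingers": -1},
  ],
)

```text
time_s: 14.2
position: [0.5329, 0.1909, 0.1821]
ee_rot: [[0.004, 1.0, 0.025], [1.0, -0.004, -0.007], [-0.007, 0.025, -1.0]]
wrist_force: [0.2, -0.6, 0.1]
finger_gap: 0.0549
```

```bash
python3 m3.py b6
```

```text
14.3 [0.53146751 0.18908313 0.18504571] 0.05462818838337365 [ 1.3  1.1 -1.5]
```

View pics/b6_s.png

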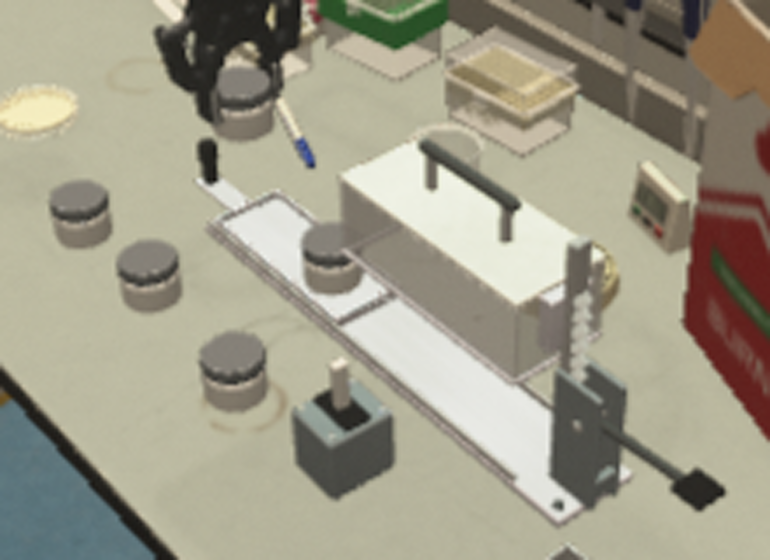

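>>> carry_out(
  commands=[
    {"tx": -0.035, "ty": -0.005, "tz": 0.01, "roll": 0, "fingers": -1},
    {"tx": -0.035, "ty": -0.02, "tz": 0, "roll": 0, "fingers": -1},
    {"tx": -0.02, "ty": -0.035, "tz": 0, "roll": 0, "fingers": -1},
    {"tx": 0, "ty": -0.04, "tz": 0, "roll": 0, "fingers": -1},
    {"tx": 0, "ty": -0.04, "tz": 0, "roll": 0, "fingers": -1},
  ],
)

```text
time_s: 14.8
position: [0.4379, 0.049, 0.1966]
ee_rot: [[-0.001, 1.0, 0.031], [1.0, 0.001, -0.005], [-0.005, 0.031, -1.0]]
wrist_force: [1.3, -0.6, -1.3]
finger_gap: 0.0547
```

>>> carry_out(
  commands=[
    {"tx": 0, "ty": -0.04, "tz": 0, "roll": 0, "fingers": -1},
    {"tx": 0, "ty": -0.04, "tz": 0, "roll": 0, "fingers": -1},
    {"tx": 0, "ty": -0.04, "tz": 0, "roll": 0, "fingers": -1},
    {"tx": 0, "ty": -0.04, "tz": 0, "roll": 0, "fingers": -1},
    {"tx": 0, "ty": -0.04, "tz": 0, "roll": 0, "fingers": -1},
  ],
)

```text
time_s: 15.3
position: [0.4365, -0.1587, 0.1985]
ee_rot: [[-0.002, 0.999, 0.033], [1.0, 0.002, -0.005], [-0.005, 0.033, -0.999]]
wrist_force: [1.8, 0.8, -1.5]
finger_gap: 0.0549
```

>>> carry_out(
  commands=[
    {"tx": 0.003, "ty": -0.045, "tz": 0, "roll": 0, "fingers": -1},
    {"tx": 0.004, "ty": -0.045, "tz": 0, "roll": 0, "fingers": -1},
    {"tx": 0.004, "ty": -0.045, "tz": 0, "roll": 0, "fingers": -1},
    {"tx": 0.004, "ty": -0.045, "tz": -0.03, "roll": 0, "fingers": -1},
    {"tx": 0.004, "ty": -0.03, "tz": -0.03, "roll": 0, "fingers": -1},
  ],
)

```text
time_s: 15.8
position: [0.4556, -0.3759, 0.1449]
ee_rot: [[-0.0, 0.999, 0.04], [1.0, 0.001, -0.01], [-0.01, 0.04, -0.999]]
wrist_force: [0.5, 0.1, -2.2]
finger_gap: 0.0541
```

>>> carry_out(
  commands=[
    {"tx": 0, "ty": 0, "tz": -0.03, "roll": 0, "fingers": -1},
    {"tx": 0, "ty": 0, "tz": -0.03, "roll": 0, "fingers": -1},
    {"tx": 0, "ty": 0, "tz": -0.02, "roll": 0, "fingers": -1},
  ],
)

```text
time_s: 16.1
position: [0.4548, -0.3808, 0.0602]
ee_rot: [[0.005, 0.999, 0.039], [1.0, -0.005, -0.01], [-0.01, 0.039, -0.999]]
wrist_force: [0.2, -0.7, -2.1]
finger_gap: 0.0548
```

```bash
cat > m5.py <<'E'
from h import *
import sys
n=sys.argv[1]; u0,v0,u1,v1=map(int,sys.argv[2:6]); cam_=sys.argv[6] if len(sys.argv)>6 else "scene"
d,im=grab(cam_); s=robot.observe(); print(s["time_s"],s["position"],s["finger_gap"],s["wrist_force"].round(1))
k=min(780/(u1-u0),580/(v1-v0)); print("k",k)
cv2.imwrite("pics/%s.png"%n,cv2.resize(im[v0:v1,u0:u1],None,fx=k,fy=k,interpolation=2))
E
python3 m5.py c1 290 220 470 370
```

```text
16.15 [ 0.45369581 -0.3797109   0.05737371] 0.05473297276604951 [-1.9  1.5 -6.1]
k 3.8666666666666667
```

View pics/c1.png

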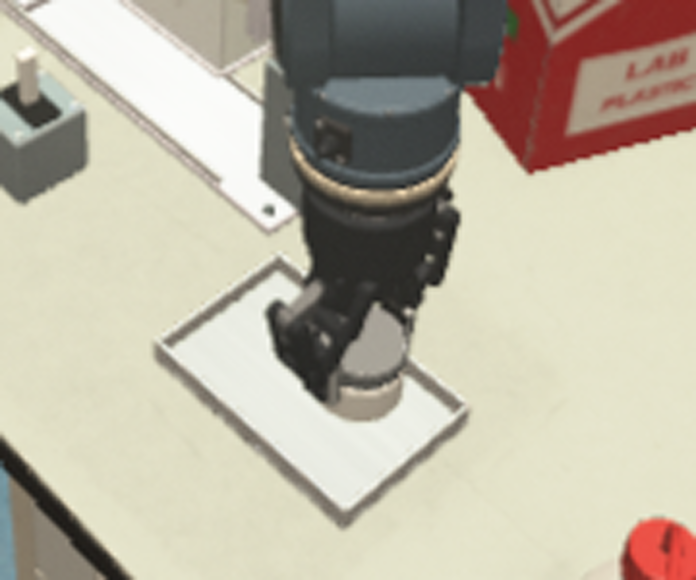

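>>> carry_out(
  commands=[
    {"tx": 0, "ty": 0.003, "tz": -0.02, "roll": 0, "fingers": -1},
    {"tx": 0, "ty": 0, "tz": -0.012, "roll": 0, "fingers": -1},
    {"tx": 0, "ty": 0, "tz": -0.006, "roll": 0, "fingers": -1},
    {"tx": 0, "ty": 0, "tz": -0.002, "roll": 0, "fingers": -1},
  ],
)

```text
time_s: 16.55
position: [0.4542, -0.377, 0.0173]
ee_rot: [[0.005, 0.999, 0.036], [1.0, -0.005, -0.007], [-0.007, 0.036, -0.999]]
wrist_force: [0.4, -0.2, -1.0]
finger_gap: 0.0548
```

>>> carry_out(
  commands=[
    {"tx": 0, "ty": 0, "tz": -0.002, "roll": 0, "fingers": -1},
    {"tx": 0, "ty": 0, "tz": 0, "roll": 0, "fingers": -1},
  ],
)

```text
time_s: 16.75
position: [0.455, -0.3777, 0.0166]
ee_rot: [[0.005, 0.999, 0.038], [1.0, -0.004, -0.009], [-0.008, 0.038, -0.999]]
wrist_force: [0.1, 0.0, -1.2]
finger_gap: 0.0544
```

>>> carry_out(
  commands=[
    {"tx": 0, "ty": 0, "tz": -0.002, "roll": 0, "fingers": -1},
    {"tx": 0, "ty": 0, "tz": 0, "roll": 0, "fingers": 0.5},
    {"tx": 0, "ty": 0, "tz": 0, "roll": 0, "fingers": 0.5},
    {"tx": 0, "ty": 0, "tz": 0.01, "roll": 0, "fingers": 0.5},
    {"tx": 0, "ty": 0, "tz": 0.03, "roll": 0, "fingers": 0.5},
  ],
)

```text
time_s: 17.25
position: [0.4544, -0.3773, 0.0552]
ee_rot: [[0.005, 0.999, 0.036], [1.0, -0.005, -0.008], [-0.007, 0.036, -0.999]]
wrist_force: [0.4, -0.1, 0.1]
finger_gap: 0.0643
```

>>> carry_out(
  commands=[
    {"tx": 0, "ty": 0, "tz": 0.04, "roll": 0, "fingers": 0.5},
    {"tx": 0, "ty": 0, "tz": 0.05, "roll": 0, "fingers": 1},
    {"tx": 0, "ty": 0.01, "tz": 0.04, "roll": 0, "fingers": 1},
    {"tx": -0.01, "ty": 0.04, "tz": 0.01, "roll": 0, "fingers": 1},
    {"tx": -0.01, "ty": 0.045, "tz": 0, "roll": 0, "fingers": 1},
  ],
)

```text
time_s: 17.75
position: [0.435, -0.284, 0.2074]
ee_rot: [[0.009, 0.999, 0.043], [1.0, -0.009, -0.013], [-0.012, 0.043, -0.999]]
wrist_force: [0.7, 0.7, -0.1]
finger_gap: 0.0851
```

```bash
python3 m5.py c2 290 220 470 370
```

```text
17.8 [ 0.43335931 -0.2784114   0.20744656] 0.08569462385922968 [ 6.6 -0.5  4.6]
k 3.8666666666666667
```

View pics/c2.png

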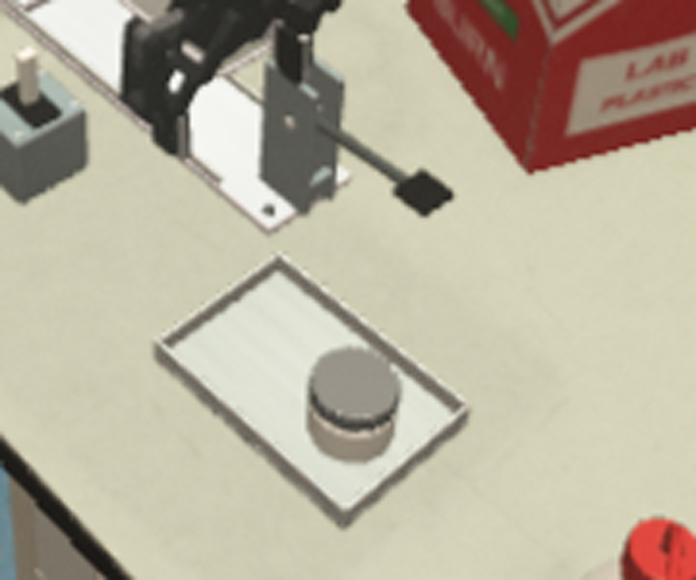

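>>> carry_out(
  commands=[
    {"tx": 0, "ty": 0.045, "tz": 0, "roll": 0, "fingers": 1},
    {"tx": 0, "ty": 0.045, "tz": 0, "roll": 0, "fingers": 1},
    {"tx": 0, "ty": 0.045, "tz": 0, "roll": 0, "fingers": 1},
    {"tx": 0, "ty": 0.045, "tz": 0, "roll": 0, "fingers": 1},
    {"tx": 0, "ty": 0.045, "tz": 0, "roll": 0, "fingers": 1},
  ],
)

```text
time_s: 18.3
position: [0.4315, -0.0489, 0.2123]
ee_rot: [[0.012, 0.999, 0.048], [1.0, -0.012, -0.013], [-0.012, 0.049, -0.999]]
wrist_force: [2.2, 0.0, 0.3]
finger_gap: 0.0853
```

>>> carry_out(
  commands=[
    {"tx": 0, "ty": 0.045, "tz": 0, "roll": 0, "fingers": 1},
    {"tx": 0, "ty": 0.045, "tz": 0, "roll": 0, "fingers": 1},
    {"tx": 0.02, "ty": 0.045, "tz": 0, "roll": 0, "fingers": 1},
    {"tx": 0.04, "ty": 0.03, "tz": 0, "roll": 0, "fingers": 1},
    {"tx": 0.04, "ty": 0.01, "tz": -0.02, "roll": 0, "fingers": 1},
  ],
)

```text
time_s: 18.8
position: [0.5301, 0.1373, 0.2003]
ee_rot: [[0.007, 0.998, 0.059], [1.0, -0.007, -0.01], [-0.009, 0.059, -0.998]]
wrist_force: [0.4, -1.3, 0.4]
finger_gap: 0.0851
```

>>> carry_out(
  commands=[
    {"tx": 0, "ty": 0, "tz": 0, "roll": 0.15, "fingers": 1},
    {"tx": 0, "ty": 0, "tz": 0, "roll": 0.15, "fingers": 1},
    {"tx": 0, "ty": 0, "tz": 0, "roll": 0.15, "fingers": 1},
    {"tx": 0, "ty": 0, "tz": 0, "roll": 0.15, "fingers": 1},
    {"tx": 0, "ty": 0, "tz": 0, "roll": 0.15, "fingers": 1},
  ],
)

```text
time_s: 19.3
position: [0.5325, 0.1405, 0.1986]
ee_rot: [[-0.678, 0.733, 0.047], [0.735, 0.678, 0.031], [-0.01, 0.056, -0.998]]
wrist_force: [-0.5, 0.4, -0.9]
finger_gap: 0.0857
```

```bash
python3 -c "
from h import *
s=robot.observe();print(s['joint_pos'].round(1),s['ee_rot'].round(3),s['position'])"
```

```text
[14.2 15.8 -2.2 69.   1.  61.5] [[-0.678  0.733  0.047]
 [ 0.735  0.678  0.031]
 [-0.01   0.056 -0.998]] [0.53250616 0.14046613 0.1985968 ]
```

>>> carry_out(
  commands=[
    {"tx": 0, "ty": 0, "tz": 0, "roll": 0.15, "fingers": 1},
    {"tx": 0, "ty": 0, "tz": 0, "roll": 0.15, "fingers": 1},
    {"tx": 0, "ty": 0, "tz": 0, "roll": 0.15, "fingers": 1},
    {"tx": 0, "ty": 0, "tz": 0, "roll": 0.15, "fingers": 1},
    {"tx": 0, "ty": 0, "tz": 0, "roll": 0.15, "fingers": 1},
  ],
)

```text
time_s: 19.8
position: [0.5322, 0.1404, 0.2028]
ee_rot: [[-0.997, 0.074, 0.016], [0.075, 0.996, 0.057], [-0.012, 0.058, -0.998]]
wrist_force: [0.2, 0.7, -0.1]
finger_gap: 0.0853
```

>>> carry_out(
  commands=[
    {"tx": 0, "ty": 0, "tz": 0, "roll": 0.15, "fingers": 1},
    {"tx": 0, "ty": 0, "tz": 0, "roll": 0.15, "fingers": 1},
    {"tx": 0, "ty": 0, "tz": 0, "roll": 0.15, "fingers": 1},
    {"tx": 0, "ty": 0, "tz": 0, "roll": 0.15, "fingers": 1},
    {"tx": 0, "ty": 0, "tz": 0, "roll": 0.15, "fingers": 1},
  ],
)

```text
time_s: 20.3
position: [0.532, 0.1401, 0.2072]
ee_rot: [[-0.781, -0.624, -0.024], [-0.625, 0.779, 0.054], [-0.015, 0.058, -0.998]]
wrist_force: [0.2, -0.5, 0.5]
finger_gap: 0.0855
```

>>> carry_out(
  commands=[
    {"tx": 0, "ty": 0, "tz": 0, "roll": 0.15, "fingers": 1},
    {"tx": 0, "ty": 0, "tz": 0, "roll": 0.15, "fingers": 1},
    {"tx": 0, "ty": 0, "tz": 0, "roll": 0.15, "fingers": 1},
    {"tx": 0, "ty": 0, "tz": 0, "roll": 0.1, "fingers": 1},
    {"tx": 0, "ty": 0, "tz": 0, "roll": 0.05, "fingers": 1},
  ],
)

```text
time_s: 20.8
position: [0.5318, 0.14, 0.2113]
ee_rot: [[-0.282, -0.958, -0.049], [-0.959, 0.28, 0.032], [-0.017, 0.056, -0.998]]
wrist_force: [-0.3, 0.7, -0.2]
finger_gap: 0.0853
```

>>> carry_out(
  commands=[
    {"tx": 0.019, "ty": -0.008, "tz": -0.02, "roll": 0.142, "fingers": 1},
    {"tx": 0.019, "ty": -0.008, "tz": -0.025, "roll": 0.142, "fingers": 1},
    {"tx": 0, "ty": 0, "tz": -0.03, "roll": 0, "fingers": 1},
    {"tx": 0, "ty": 0, "tz": -0.03, "roll": 0, "fingers": 1},
    {"tx": 0, "ty": 0, "tz": 0, "roll": 0, "fingers": 1},
  ],
)

```text
time_s: 21.3
position: [0.5721, 0.1236, 0.1081]
ee_rot: [[0.014, -0.999, -0.051], [-1.0, -0.015, 0.018], [-0.019, 0.05, -0.999]]
wrist_force: [0.6, 0.1, -0.2]
finger_gap: 0.0854
```

```bash
python3 m5.py c3 200 130 420 290;python3 m4.py
```

```text
21.35 [0.57306621 0.12390558 0.11041712] 0.08541246738497002 [-0.6 -0.4  0.1]
k 3.5454545454545454
sledjar [0.5724 0.2107 0.062 ]
sledjar [0.5702 0.124  0.062 ]
bench [0.4378 0.3561 0.046 ]
bench [0.4394 0.2286 0.046 ]
bench [0.4251 0.0689 0.046 ]
knob [0.5699 0.327  0.066 ]
sledrim [0.6099 0.2636 0.024 ] [0.5377 0.2622 0.024 ] [0.6058 0.0532 0.024 ] [0.5719 0.0736 0.016 ]
```

View pics/c3.png

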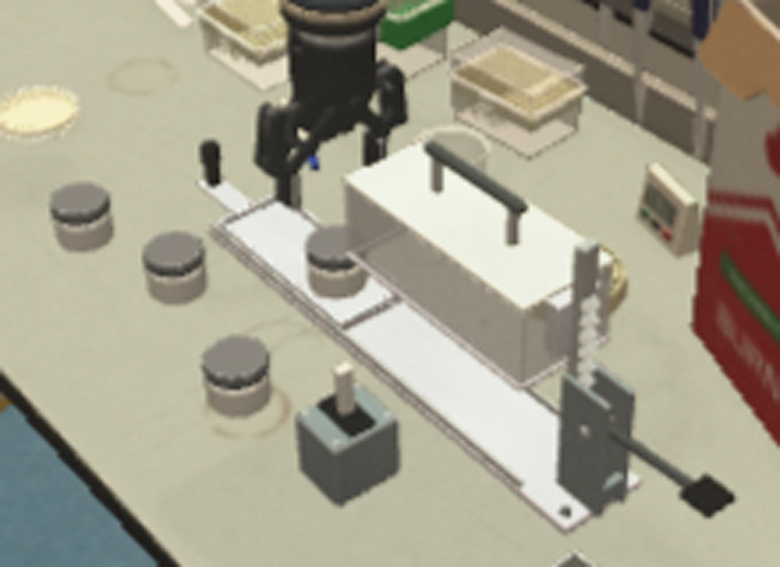

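>>> carry_out(
  commands=[
    {"tx": 0, "ty": 0, "tz": -0.03, "roll": 0, "fingers": 1},
    {"tx": 0, "ty": 0, "tz": -0.03, "roll": 0, "fingers": 1},
    {"tx": -0.003, "ty": 0, "tz": -0.02, "roll": 0, "fingers": 1},
    {"tx": 0, "ty": 0, "tz": -0.004, "roll": 0, "fingers": 1},
  ],
)

```text
time_s: 21.8
position: [0.5764, 0.1257, 0.0363]
ee_rot: [[0.014, -0.999, -0.032], [-1.0, -0.015, 0.022], [-0.023, 0.032, -0.999]]
wrist_force: [-0.3, -0.5, -0.3]
finger_gap: 0.0854
```

>>> carry_out(
  commands=[
    {"tx": -0.004, "ty": -0.001, "tz": -0.01, "roll": 0, "fingers": 1},
    {"tx": -0.002, "ty": 0, "tz": -0.004, "roll": 0, "fingers": 1},
  ],
)

```text
time_s: 22.0
position: [0.5724, 0.1252, 0.0251]
ee_rot: [[0.014, -1.0, -0.028], [-1.0, -0.015, 0.023], [-0.024, 0.027, -0.999]]
wrist_force: [-1.0, 0.0, -0.1]
finger_gap: 0.0857
```

>>> carry_out(
  commands=[
    {"tx": 0, "ty": 0, "tz": 0, "roll": 0, "fingers": -1},
    {"tx": 0, "ty": 0, "tz": 0, "roll": 0, "fingers": -1},
    {"tx": 0, "ty": 0, "tz": 0, "roll": 0, "fingers": -1},
    {"tx": 0, "ty": 0, "tz": 0, "roll": 0, "fingers": -1},
  ],
)

```text
time_s: 22.4
position: [0.5739, 0.1255, 0.0282]
ee_rot: [[0.015, -1.0, -0.024], [-1.0, -0.015, 0.024], [-0.025, 0.023, -0.999]]
wrist_force: [-0.3, -0.2, -2.2]
finger_gap: 0.0551
```

>>> carry_out(
  commands=[
    {"tx": 0, "ty": 0, "tz": 0.01, "roll": 0, "fingers": -1},
    {"tx": 0, "ty": 0, "tz": 0.03, "roll": 0, "fingers": -1},
    {"tx": 0, "ty": 0, "tz": 0.045, "roll": 0, "fingers": -1},
    {"tx": -0.02, "ty": 0, "tz": 0.045, "roll": 0, "fingers": -1},
    {"tx": -0.035, "ty": 0, "tz": 0.03, "roll": 0, "fingers": -1},
  ],
)

```text
time_s: 22.9
position: [0.5166, 0.1247, 0.1915]
ee_rot: [[0.013, -0.999, -0.03], [-1.0, -0.014, 0.023], [-0.023, 0.03, -0.999]]
wrist_force: [-0.6, 1.0, -1.3]
finger_gap: 0.0548
```

>>> carry_out(
  commands=[
    {"tx": -0.045, "ty": 0, "tz": 0.01, "roll": 0, "fingers": -1},
    {"tx": -0.03, "ty": -0.02, "tz": 0, "roll": 0, "fingers": -1},
    {"tx": 0, "ty": -0.04, "tz": 0, "roll": 0, "fingers": -1},
    {"tx": 0, "ty": -0.045, "tz": 0, "roll": 0, "fingers": -1},
    {"tx": 0, "ty": -0.045, "tz": 0, "roll": 0, "fingers": -1},
  ],
)

```text
time_s: 23.4
position: [0.4375, -0.0246, 0.2118]
ee_rot: [[0.023, -1.0, -0.017], [-0.999, -0.023, 0.026], [-0.026, 0.017, -1.0]]
wrist_force: [1.6, -0.5, -2.1]
finger_gap: 0.0546
```

>>> carry_out(
  commands=[
    {"tx": 0, "ty": -0.045, "tz": 0, "roll": 0, "fingers": -1},
    {"tx": 0, "ty": -0.045, "tz": 0, "roll": 0, "fingers": -1},
    {"tx": 0, "ty": -0.045, "tz": 0, "roll": 0, "fingers": -1},
    {"tx": 0, "ty": -0.045, "tz": 0, "roll": 0, "fingers": -1},
    {"tx": 0.005, "ty": -0.045, "tz": 0, "roll": 0, "fingers": -1},
  ],
)

```text
time_s: 23.9
position: [0.4402, -0.2588, 0.2173]
ee_rot: [[0.024, -1.0, -0.011], [-0.999, -0.024, 0.024], [-0.024, 0.011, -1.0]]
wrist_force: [1.9, -0.2, -0.0]
finger_gap: 0.0546
```

>>> carry_out(
  commands=[
    {"tx": 0.008, "ty": -0.022, "tz": -0.02, "roll": 0, "fingers": -1},
    {"tx": 0.007, "ty": -0.016, "tz": -0.04, "roll": 0, "fingers": -1},
    {"tx": 0, "ty": 0, "tz": -0.045, "roll": 0, "fingers": -1},
    {"tx": 0, "ty": 0, "tz": -0.04, "roll": 0, "fingers": -1},
    {"tx": 0, "ty": 0, "tz": -0.015, "roll": 0, "fingers": -1},
  ],
)

```text
time_s: 24.4
position: [0.4565, -0.3067, 0.0581]
ee_rot: [[0.016, -1.0, -0.003], [-1.0, -0.016, 0.018], [-0.018, 0.003, -1.0]]
wrist_force: [-0.5, 1.2, -0.7]
finger_gap: 0.0544
```

>>> carry_out(
  commands=[
    {"tx": 0, "ty": 0, "tz": 0, "roll": 0, "fingers": -1},
  ],
)

```text
time_s: 24.5
position: [0.4553, -0.306, 0.0566]
ee_rot: [[0.016, -1.0, -0.006], [-1.0, -0.016, 0.02], [-0.02, 0.006, -1.0]]
wrist_force: [-0.5, 0.6, -0.6]
finger_gap: 0.0548
```

>>> carry_out(
  commands=[
    {"tx": 0, "ty": 0.004, "tz": -0.02, "roll": 0, "fingers": -1},
    {"tx": 0, "ty": 0, "tz": -0.014, "roll": 0, "fingers": -1},
    {"tx": 0, "ty": 0, "tz": -0.005, "roll": 0, "fingers": -1},
    {"tx": 0, "ty": 0, "tz": -0.001, "roll": 0, "fingers": -1},
  ],
)

```text
time_s: 24.9
position: [0.4575, -0.3035, 0.02]
ee_rot: [[0.016, -1.0, -0.002], [-1.0, -0.016, 0.017], [-0.017, 0.001, -1.0]]
wrist_force: [0.1, 0.9, -0.9]
finger_gap: 0.0548
```

>>> carry_out(
  commands=[
    {"tx": 0, "ty": 0, "tz": -0.004, "roll": 0, "fingers": -1},
    {"tx": 0, "ty": 0, "tz": -0.002, "roll": 0, "fingers": -1},
    {"tx": 0, "ty": 0, "tz": -0.001, "roll": 0, "fingers": -1},
  ],
)

```text
time_s: 25.2
position: [0.4588, -0.3045, 0.0148]
ee_rot: [[0.016, -1.0, 0.001], [-1.0, -0.016, 0.015], [-0.015, -0.001, -1.0]]
wrist_force: [-2.6, -0.2, 8.7]
finger_gap: 0.0548
```

Contact (8.7 N): release and lift.

>>> carry_out(
  commands=[
    {"tx": 0, "ty": 0, "tz": 0, "roll": 0, "fingers": 0.5},
    {"tx": 0, "ty": 0, "tz": 0, "roll": 0, "fingers": 0.5},
    {"tx": 0, "ty": 0, "tz": 0.01, "roll": 0, "fingers": 0.5},
    {"tx": 0, "ty": 0, "tz": 0.03, "roll": 0, "fingers": 0.5},
    {"tx": 0, "ty": 0, "tz": 0.05, "roll": 0, "fingers": 0.5},
  ],
)

```text
time_s: 25.7
position: [0.4557, -0.3025, 0.1036]
ee_rot: [[0.016, -1.0, -0.006], [-1.0, -0.016, 0.02], [-0.02, 0.006, -1.0]]
wrist_force: [1.6, -0.7, 0.4]
finger_gap: 0.0642
```

>>> carry_out(
  commands=[
    {"tx": 0, "ty": 0, "tz": 0.05, "roll": 0, "fingers": 1},
    {"tx": -0.01, "ty": 0.02, "tz": 0.04, "roll": 0, "fingers": 1},
    {"tx": -0.01, "ty": 0.04, "tz": 0, "roll": 0, "fingers": 1},
    {"tx": 0, "ty": 0.045, "tz": 0, "roll": 0, "fingers": 1},
    {"tx": 0, "ty": 0.045, "tz": 0, "roll": 0, "fingers": 1},
  ],
)

```text
time_s: 26.2
position: [0.4368, -0.1537, 0.2085]
ee_rot: [[0.009, -1.0, 0.007], [-1.0, -0.009, 0.012], [-0.012, -0.007, -1.0]]
wrist_force: [0.7, 0.4, 0.1]
finger_gap: 0.0854
```

>>> carry_out(
  commands=[
    {"tx": 0, "ty": 0.045, "tz": 0, "roll": 0, "fingers": 1},
    {"tx": 0, "ty": 0.045, "tz": 0, "roll": 0, "fingers": 1},
    {"tx": 0, "ty": 0.045, "tz": 0, "roll": 0, "fingers": 1},
    {"tx": 0, "ty": 0.025, "tz": 0, "roll": 0, "fingers": 1},
  ],
)

```text
time_s: 26.6
position: [0.4352, 0.0138, 0.213]
ee_rot: [[0.009, -1.0, 0.013], [-1.0, -0.009, 0.012], [-0.012, -0.013, -1.0]]
wrist_force: [1.4, -0.2, -0.5]
finger_gap: 0.0854
```

```bash
python3 m5.py c4 200 130 480 350;python3 m5.py c4t 200 150 500 290 top
```

```text
26.65 [0.43535163 0.01579633 0.21316119] 0.08518714990257449 [0.5 0.6 0.1]
k 2.6363636363636362
26.7 [0.4355256 0.0138499 0.2130081] 0.08548410273886883 [ 0.6 -0.9  0.3]
k 2.6
```

View pics/c4.png

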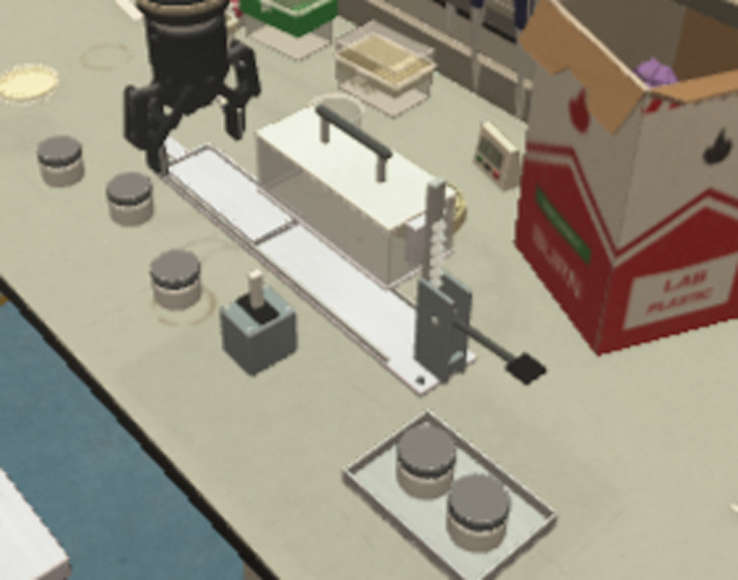

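View pics/c4t.png

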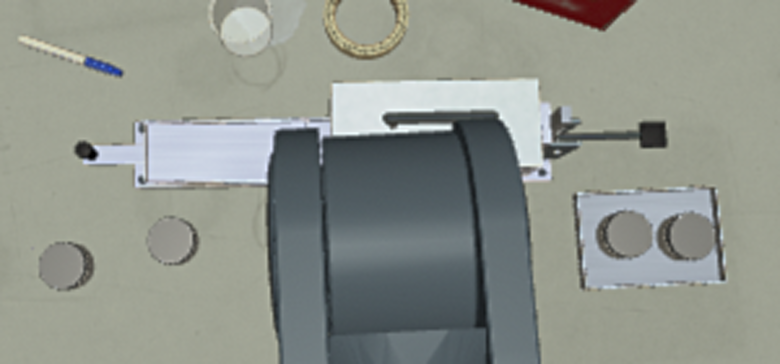

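```bash
python3 - <<'E'
from h import *
d,_=grab("top"); d2,_=grab("scene")
P=lambda p,z:onz(d,p[0]/2.6+200-.5,p[1]/2.6+150-.5,z)
k=2.636
for p,s in(((64,266),(60,152)),((172,240),(129,189))):
  print(P(p,.046),tri(d,(p[0]/2.6+199.5,p[1]/2.6+149.5),d2,(s[0]/k+199.5,s[1]/k+129.5)))
print(onz(d2,175/k+199.5,265/k+129.5,.046))
print([P(p,.049) for p in((627,234),(688,237))])
E
```

```text
[0.4378 0.3561 0.046 ] (array([0.4384, 0.3568, 0.0423]), np.float64(0.0013))
[0.465  0.2298 0.046 ] (array([0.465 , 0.2304, 0.0427]), np.float64(0.0005))
[0.4265 0.0716 0.046 ]
[array([ 0.459 , -0.3018,  0.049 ]), array([ 0.4538, -0.3724,  0.049 ])]
```

>>> carry_out(
  commands=[
    {"tx": -0.004, "ty": 0.025, "tz": -0.03, "roll": 0, "fingers": 1},
    {"tx": -0.004, "ty": 0.028, "tz": -0.04, "roll": 0, "fingers": 1},
    {"tx": 0, "ty": 0, "tz": -0.03, "roll": 0, "fingers": 1},
    {"tx": 0, "ty": 0, "tz": -0.01, "roll": 0, "fingers": 1},
    {"tx": 0, "ty": 0, "tz": 0, "roll": 0, "fingers": 1},
  ],
)

```text
time_s: 27.3
position: [0.4292, 0.061, 0.1021]
ee_rot: [[0.001, -1.0, 0.017], [-1.0, -0.001, 0.011], [-0.011, -0.017, -1.0]]
wrist_force: [0.3, -0.2, 0.5]
finger_gap: 0.0853
```

```bash
python3 m5.py c5 200 130 420 290
```

```text
27.35 [0.42962684 0.06100357 0.10284737] 0.08556739477500344 [-0.6 -0.7  0.3]
k 3.5454545454545454
```

View pics/c5.png

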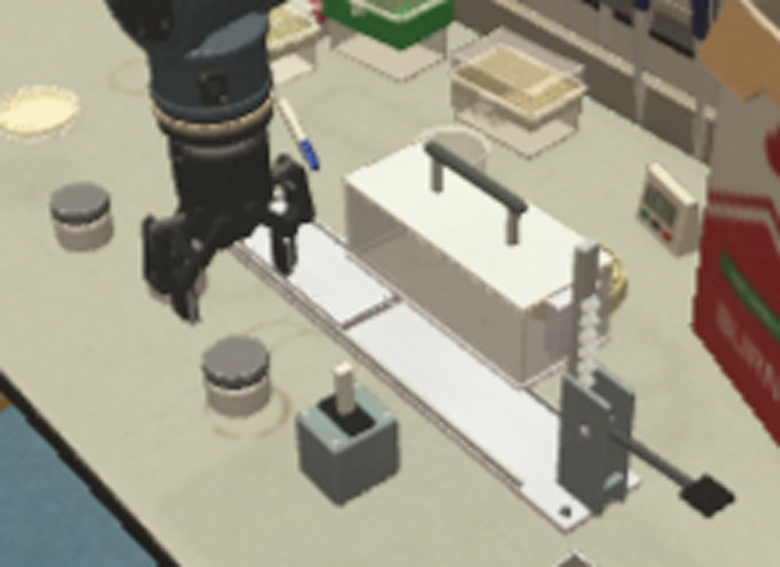

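>>> carry_out(
  commands=[
    {"tx": -0.004, "ty": 0.008, "tz": -0.02, "roll": 0, "fingers": 1},
    {"tx": -0.001, "ty": 0, "tz": -0.03, "roll": 0, "fingers": 1},
    {"tx": -0.001, "ty": 0, "tz": -0.025, "roll": 0, "fingers": 1},
    {"tx": -0.001, "ty": 0, "tz": -0.012, "roll": 0, "fingers": 1},
    {"tx": 0, "ty": 0, "tz": -0.002, "roll": 0, "fingers": 1},
  ],
)

```text
time_s: 27.85
position: [0.4302, 0.0665, 0.0196]
ee_rot: [[-0.005, -1.0, 0.031], [-1.0, 0.005, 0.012], [-0.012, -0.031, -0.999]]
wrist_force: [0.3, -0.2, 0.6]
finger_gap: 0.0854
```

>>> carry_out(
  commands=[
    {"tx": -0.005, "ty": 0.003, "tz": -0.007, "roll": 0, "fingers": 1},
    {"tx": 0, "ty": 0, "tz": -0.002, "roll": 0, "fingers": -1},
    {"tx": 0, "ty": 0, "tz": 0, "roll": 0, "fingers": -1},
    {"tx": 0, "ty": 0, "tz": 0, "roll": 0, "fingers": -1},
    {"tx": 0, "ty": 0, "tz": 0, "roll": 0, "fingers": -1},
  ],
)

```text
time_s: 28.35
position: [0.4282, 0.0693, 0.0144]
ee_rot: [[-0.006, -0.999, 0.036], [-1.0, 0.007, 0.013], [-0.013, -0.036, -0.999]]
wrist_force: [0.2, 0.9, -1.3]
finger_gap: 0.0544
```

>>> carry_out(
  commands=[
    {"tx": 0, "ty": 0, "tz": 0.01, "roll": 0, "fingers": -1},
    {"tx": 0, "ty": 0.005, "tz": 0.035, "roll": 0, "fingers": -1},
    {"tx": 0.01, "ty": 0.018, "tz": 0.04, "roll": 0, "fingers": -1},
    {"tx": 0.03, "ty": 0.015, "tz": 0.01, "roll": 0, "fingers": -1},
    {"tx": 0.04, "ty": 0, "tz": 0, "roll": 0, "fingers": -1},
  ],
)

```text
time_s: 28.85
position: [0.5059, 0.1083, 0.1176]
ee_rot: [[-0.007, -0.999, 0.036], [-1.0, 0.007, 0.013], [-0.014, -0.036, -0.999]]
wrist_force: [0.5, 0.3, -0.9]
finger_gap: 0.0547
```

>>> carry_out(
  commands=[
    {"tx": 0.035, "ty": 0, "tz": 0, "roll": 0, "fingers": -1},
    {"tx": 0.015, "ty": 0, "tz": 0, "roll": 0, "fingers": -1},
    {"tx": 0.0, "ty": 0, "tz": 0, "roll": 0, "fingers": -1},
  ],
)

```text
time_s: 29.15
position: [0.5622, 0.1091, 0.1212]
ee_rot: [[-0.006, -0.999, 0.041], [-1.0, 0.006, 0.014], [-0.014, -0.041, -0.999]]
wrist_force: [-0.7, -0.3, -1.5]
finger_gap: 0.0546
```

```bash
python3 m5.py c6 200 130 420 290
```

```text
29.2 [0.56124071 0.1091054  0.12116103] 0.054706106731079965 [-0.8  0.4 -1.1]
k 3.5454545454545454
```

View pics/c6.png

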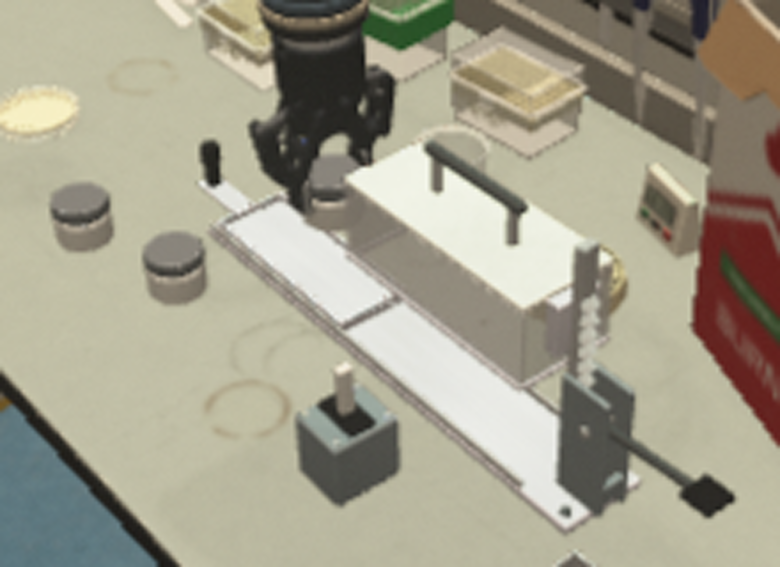

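>>> carry_out(
  commands=[
    {"tx": 0.008, "ty": -0.007, "tz": -0.02, "roll": 0, "fingers": -1},
    {"tx": 0, "ty": 0, "tz": -0.03, "roll": 0, "fingers": -1},
    {"tx": 0, "ty": 0, "tz": -0.02, "roll": 0, "fingers": -1},
    {"tx": 0, "ty": 0, "tz": -0.007, "roll": 0, "fingers": -1},
    {"tx": 0, "ty": 0, "tz": 0, "roll": 0, "fingers": -1},
  ],
)

```text
time_s: 29.7
position: [0.5652, 0.1019, 0.0452]
ee_rot: [[-0.005, -0.999, 0.041], [-1.0, 0.006, 0.014], [-0.015, -0.041, -0.999]]
wrist_force: [0.9, 0.2, -0.4]
finger_gap: 0.0548
```

>>> carry_out(
  commands=[
    {"tx": 0.006, "ty": 0, "tz": 0, "roll": 0, "fingers": -1},
    {"tx": 0, "ty": 0, "tz": -0.006, "roll": 0, "fingers": -1},
    {"tx": 0, "ty": 0, "tz": -0.004, "roll": 0, "fingers": -1},
    {"tx": 0, "ty": 0, "tz": -0.001, "roll": 0, "fingers": -1},
  ],
)

```text
time_s: 30.1
position: [0.5729, 0.1024, 0.037]
ee_rot: [[-0.005, -0.999, 0.045], [-1.0, 0.006, 0.015], [-0.015, -0.045, -0.999]]
wrist_force: [0.7, -0.5, -0.7]
finger_gap: 0.0546
```

```bash
python3 m5.py c7 230 150 340 230
```

```text
30.15 [0.57282599 0.10235421 0.0369749 ] 0.054806844711256644 [ 0.5  0.1 -1.7]
k 7.090909090909091
```

View pics/c7.png

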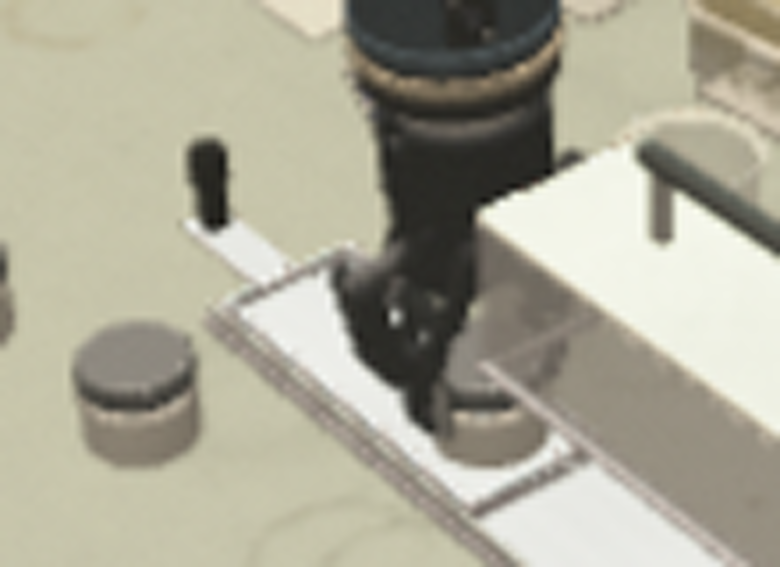

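Well within the sled; lower to contact.

>>> carry_out(
  commands=[
    {"tx": -0.001, "ty": 0, "tz": -0.004, "roll": 0, "fingers": -1},
    {"tx": 0, "ty": 0, "tz": -0.002, "roll": 0, "fingers": -1},
    {"tx": 0, "ty": 0, "tz": -0.001, "roll": 0, "fingers": -1},
  ],
)

```text
time_s: 30.45
position: [0.572, 0.1024, 0.0299]
ee_rot: [[-0.005, -0.999, 0.046], [-1.0, 0.006, 0.015], [-0.016, -0.046, -0.999]]
wrist_force: [-3.6, -0.3, 16.6]
finger_gap: 0.0548
```

>>> carry_out(
  commands=[
    {"tx": 0, "ty": 0, "tz": 0.001, "roll": 0, "fingers": 0.7},
    {"tx": 0, "ty": 0, "tz": 0, "roll": 0, "fingers": 0.7},
    {"tx": 0, "ty": 0, "tz": 0.01, "roll": 0, "fingers": 0.7},
    {"tx": 0, "ty": 0, "tz": 0.03, "roll": 0, "fingers": 1},
    {"tx": 0, "ty": 0, "tz": 0.045, "roll": 0, "fingers": 1},
  ],
)

```text
time_s: 30.95
position: [0.5682, 0.1018, 0.1142]
ee_rot: [[-0.005, -0.999, 0.037], [-1.0, 0.005, 0.014], [-0.014, -0.037, -0.999]]
wrist_force: [0.9, 0.1, 0.1]
finger_gap: 0.0854
```

>>> carry_out(
  commands=[
    {"tx": -0.01, "ty": 0.02, "tz": 0.03, "roll": 0, "fingers": 1},
    {"tx": -0.03, "ty": 0.035, "tz": 0, "roll": 0, "fingers": 1},
    {"tx": -0.035, "ty": 0.035, "tz": 0, "roll": 0, "fingers": 1},
    {"tx": -0.025, "ty": 0.025, "tz": 0, "roll": 0, "fingers": 1},
    {"tx": 0, "ty": 0, "tz": 0, "roll": 0, "fingers": 1},
  ],
)

```text
time_s: 31.45
position: [0.4689, 0.2203, 0.1568]
ee_rot: [[-0.008, -0.999, 0.05], [-1.0, 0.009, 0.018], [-0.019, -0.05, -0.999]]
wrist_force: [0.3, 0.3, -0.1]
finger_gap: 0.0853
```

```bash
python3 m5.py c8 200 130 420 290; python3 m5.py c8t 200 150 500 290 top
```

```text
31.5 [0.47024585 0.21938167 0.15690519] 0.08511638753219904 [1.  0.5 1. ]
k 3.5454545454545454
31.55 [0.47119316 0.21852312 0.15660675] 0.08550184184045102 [0.3 0.2 0.9]
k 2.6
```

View pics/c8.png

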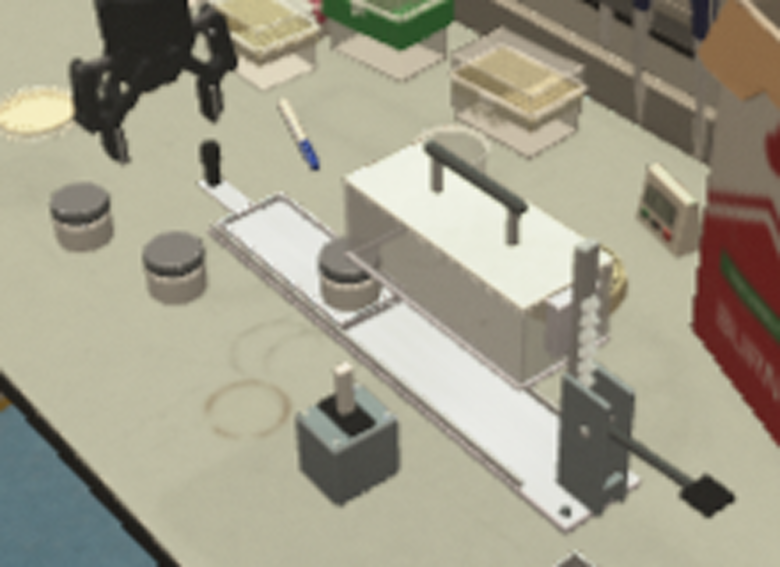

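>>> carry_out(
  commands=[
    {"tx": 0, "ty": 0, "tz": 0, "roll": -0.15, "fingers": 1},
    {"tx": 0, "ty": 0, "tz": 0, "roll": -0.15, "fingers": 1},
    {"tx": 0, "ty": 0, "tz": 0, "roll": -0.15, "fingers": 1},
    {"tx": 0, "ty": 0, "tz": 0, "roll": -0.15, "fingers": 1},
    {"tx": 0, "ty": 0, "tz": 0, "roll": -0.15, "fingers": 1},
  ],
)

```text
time_s: 32.05
position: [0.4756, 0.2142, 0.1581]
ee_rot: [[-0.694, -0.718, 0.051], [-0.72, 0.694, -0.024], [-0.019, -0.053, -0.998]]
wrist_force: [0.1, -0.0, -0.7]
finger_gap: 0.0853
```

>>> carry_out(
  commands=[
    {"tx": 0, "ty": 0, "tz": 0, "roll": -0.15, "fingers": 1},
    {"tx": 0, "ty": 0, "tz": 0, "roll": -0.15, "fingers": 1},
    {"tx": 0, "ty": 0, "tz": 0, "roll": -0.15, "fingers": 1},
    {"tx": 0, "ty": 0, "tz": 0, "roll": -0.15, "fingers": 1},
    {"tx": 0, "ty": 0, "tz": 0, "roll": -0.15, "fingers": 1},
  ],
)

```text
time_s: 32.55
position: [0.4805, 0.2089, 0.1588]
ee_rot: [[-0.998, -0.052, 0.022], [-0.053, 0.997, -0.054], [-0.019, -0.055, -0.998]]
wrist_force: [0.6, 0.1, 0.5]
finger_gap: 0.0853
```

>>> carry_out(
  commands=[
    {"tx": 0, "ty": 0, "tz": 0, "roll": -0.15, "fingers": 1},
    {"tx": 0, "ty": 0, "tz": 0, "roll": -0.15, "fingers": 1},
    {"tx": 0, "ty": 0, "tz": 0, "roll": -0.15, "fingers": 1},
    {"tx": 0, "ty": 0, "tz": 0, "roll": -0.15, "fingers": 1},
    {"tx": 0, "ty": 0, "tz": 0, "roll": -0.15, "fingers": 1},
  ],
)

```text
time_s: 33.05
position: [0.4855, 0.2036, 0.1594]
ee_rot: [[-0.767, 0.641, -0.021], [0.641, 0.765, -0.055], [-0.02, -0.056, -0.998]]
wrist_force: [0.3, -0.2, 1.2]
finger_gap: 0.0854
```

>>> carry_out(
  commands=[
    {"tx": 0, "ty": 0, "tz": 0, "roll": -0.15, "fingers": 1},
    {"tx": 0, "ty": 0, "tz": 0, "roll": -0.15, "fingers": 1},
    {"tx": 0, "ty": 0, "tz": 0, "roll": -0.15, "fingers": 1},
    {"tx": 0, "ty": 0, "tz": 0, "roll": -0.15, "fingers": 1},
    {"tx": 0, "ty": 0, "tz": 0, "roll": -0.15, "fingers": 1},
  ],
)

```text
time_s: 33.55
position: [0.4904, 0.1982, 0.1597]
ee_rot: [[-0.124, 0.991, -0.053], [0.992, 0.123, -0.027], [-0.021, -0.056, -0.998]]
wrist_force: [-0.4, -0.1, 0.8]
finger_gap: 0.0853
```

>>> carry_out(
  commands=[
    {"tx": -0.013, "ty": 0.018, "tz": -0.02, "roll": -0.1, "fingers": 1},
    {"tx": -0.013, "ty": 0.016, "tz": -0.03, "roll": -0.03, "fingers": 1},
    {"tx": 0, "ty": 0, "tz": -0.03, "roll": 0, "fingers": 1},
    {"tx": 0, "ty": 0, "tz": -0.01, "roll": 0, "fingers": 1},
    {"tx": 0, "ty": 0, "tz": 0, "roll": 0, "fingers": 1},
  ],
)

```text
time_s: 34.05
position: [0.4694, 0.2284, 0.0685]
ee_rot: [[0.026, 0.998, -0.053], [0.999, -0.027, -0.019], [-0.02, -0.053, -0.998]]
wrist_force: [-0.6, -0.1, 0.0]
finger_gap: 0.0854
```

```bash
python3 m5.py c9 200 130 420 290
```

```text
34.1 [0.46969194 0.2284966  0.06912386] 0.08531162772612426 [-0.4 -0.7 -0.6]
k 3.5454545454545454
```

View pics/c9.png

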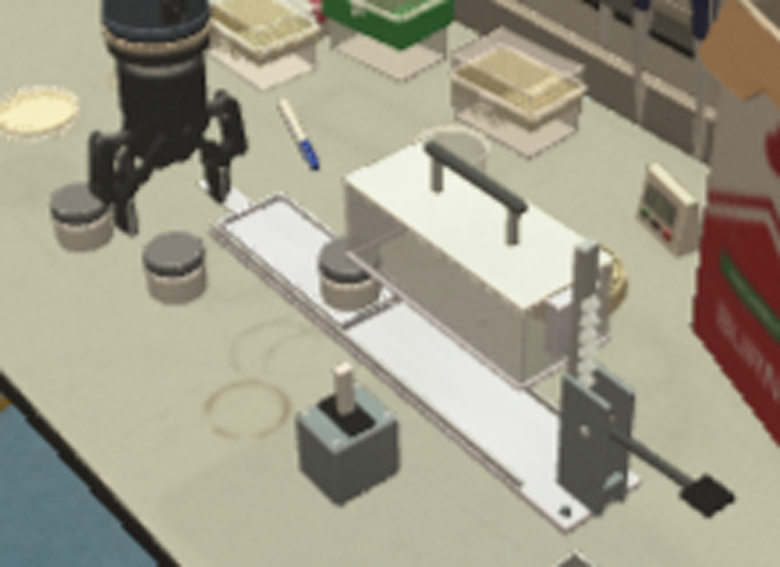

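>>> carry_out(
  commands=[
    {"tx": -0.005, "ty": 0.002, "tz": -0.02, "roll": 0.026, "fingers": 0.9},
    {"tx": -0.001, "ty": 0, "tz": -0.025, "roll": 0, "fingers": 0.9},
    {"tx": -0.001, "ty": 0, "tz": -0.008, "roll": 0, "fingers": 0.9},
    {"tx": 0, "ty": 0, "tz": -0.002, "roll": 0, "fingers": 0.9},
  ],
)

```text
time_s: 34.5
position: [0.468, 0.2306, 0.0187]
ee_rot: [[0.002, 0.999, -0.045], [1.0, -0.003, -0.016], [-0.017, -0.045, -0.999]]
wrist_force: [0.8, -0.2, -0.7]
finger_gap: 0.0808
```

>>> carry_out(
  commands=[
    {"tx": -0.003, "ty": 0, "tz": -0.007, "roll": 0, "fingers": 0.9},
    {"tx": 0, "ty": 0, "tz": -0.002, "roll": 0, "fingers": -1},
    {"tx": 0, "ty": 0, "tz": 0, "roll": 0, "fingers": -1},
    {"tx": 0, "ty": 0, "tz": 0, "roll": 0, "fingers": -1},
    {"tx": 0, "ty": 0, "tz": 0, "roll": 0, "fingers": -1},
  ],
)

```text
time_s: 35.0
position: [0.4673, 0.2313, 0.0131]
ee_rot: [[0.003, 0.999, -0.04], [1.0, -0.003, -0.014], [-0.014, -0.04, -0.999]]
wrist_force: [-0.4, 0.5, -1.1]
finger_gap: 0.0551
```

>>> carry_out(
  commands=[
    {"tx": 0, "ty": 0, "tz": 0.01, "roll": 0, "fingers": -1},
    {"tx": 0, "ty": 0, "tz": 0.035, "roll": 0, "fingers": -1},
    {"tx": 0.01, "ty": -0.01, "tz": 0.04, "roll": 0, "fingers": -1},
    {"tx": 0.04, "ty": -0.02, "tz": 0.02, "roll": 0, "fingers": -1},
    {"tx": 0.04, "ty": -0.02, "tz": 0, "roll": 0, "fingers": -1},
  ],
)

```text
time_s: 35.5
position: [0.5548, 0.1814, 0.1261]
ee_rot: [[-0.003, 0.999, -0.041], [1.0, 0.003, -0.015], [-0.015, -0.041, -0.999]]
wrist_force: [0.8, 1.6, -1.8]
finger_gap: 0.0547
```

>>> carry_out(
  commands=[
    {"tx": 0.014, "ty": -0.012, "tz": 0, "roll": 0, "fingers": -1},
    {"tx": 0, "ty": 0, "tz": -0.03, "roll": 0, "fingers": -1},
    {"tx": 0, "ty": 0, "tz": 0, "roll": 0, "fingers": -1},
  ],
)

```text
time_s: 35.8
position: [0.5749, 0.1662, 0.0991]
ee_rot: [[0.001, 0.999, -0.036], [1.0, -0.001, -0.014], [-0.014, -0.036, -0.999]]
wrist_force: [-1.7, -0.8, -2.0]
finger_gap: 0.0548
```

```bash
python3 m5.py d1 200 130 420 290; python3 m5.py d1t 200 150 500 290 top
```

```text
35.85 [0.57600991 0.16665196 0.10169812] 0.05474538611617582 [-0.2 -1.3  0. ]
k 3.5454545454545454
35.9 [0.57632464 0.16718874 0.10269984] 0.054882599646936536 [-0.2  1.2 -0.7]
k 2.6
```

View pics/d1.png

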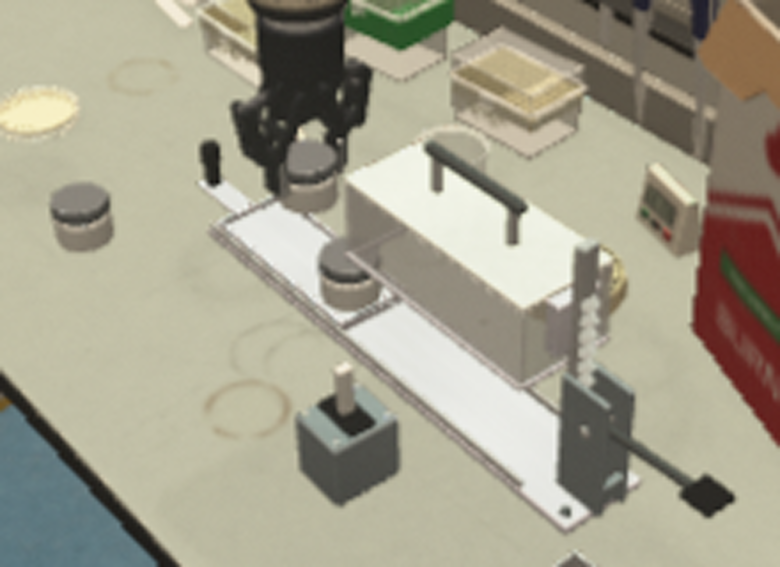

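>>> carry_out(
  commands=[
    {"tx": -0.005, "ty": 0, "tz": -0.02, "roll": 0, "fingers": -1},
    {"tx": -0.001, "ty": -0.001, "tz": -0.025, "roll": 0, "fingers": -1},
    {"tx": -0.001, "ty": 0, "tz": -0.012, "roll": 0, "fingers": -1},
    {"tx": 0, "ty": 0, "tz": 0, "roll": 0, "fingers": -1},
  ],
)

```text
time_s: 36.3
position: [0.5703, 0.1686, 0.0511]
ee_rot: [[-0.002, 1.0, -0.025], [1.0, 0.002, -0.01], [-0.01, -0.025, -1.0]]
wrist_force: [0.3, -0.4, -0.8]
finger_gap: 0.0548
```

>>> carry_out(
  commands=[
    {"tx": 0, "ty": -0.002, "tz": -0.01, "roll": 0, "fingers": -1},
    {"tx": 0, "ty": 0, "tz": -0.006, "roll": 0, "fingers": -1},
    {"tx": 0, "ty": 0, "tz": -0.002, "roll": 0, "fingers": -1},
    {"tx": 0, "ty": 0, "tz": -0.002, "roll": 0, "fingers": -1},
  ],
)

```text
time_s: 36.7
position: [0.572, 0.1674, 0.0333]
ee_rot: [[-0.003, 1.0, -0.021], [1.0, 0.003, -0.009], [-0.009, -0.021, -1.0]]
wrist_force: [1.4, -0.1, -1.1]
finger_gap: 0.0547
```

>>> carry_out(
  commands=[
    {"tx": 0, "ty": 0, "tz": -0.003, "roll": 0, "fingers": -1},
    {"tx": 0, "ty": 0, "tz": -0.002, "roll": 0, "fingers": -1},
  ],
)

```text
time_s: 36.9
position: [0.5724, 0.1675, 0.0284]
ee_rot: [[-0.003, 1.0, -0.02], [1.0, 0.003, -0.009], [-0.009, -0.02, -1.0]]
wrist_force: [-3.5, 1.8, 17.8]
finger_gap: 0.0549
```

>>> carry_out(
  commands=[
    {"tx": 0, "ty": 0, "tz": 0.001, "roll": 0, "fingers": 0.7},
    {"tx": 0, "ty": 0, "tz": 0, "roll": 0, "fingers": 0.7},
    {"tx": 0, "ty": 0, "tz": 0.01, "roll": 0, "fingers": 0.7},
    {"tx": 0, "ty": 0, "tz": 0.03, "roll": 0, "fingers": 1},
    {"tx": 0, "ty": 0, "tz": 0.045, "roll": 0, "fingers": 1},
  ],
)

```text
time_s: 37.4
position: [0.569, 0.1665, 0.1129]
ee_rot: [[-0.003, 1.0, -0.028], [1.0, 0.003, -0.011], [-0.011, -0.028, -1.0]]
wrist_force: [1.0, -0.8, -0.1]
finger_gap: 0.0854
```

>>> carry_out(
  commands=[
    {"tx": -0.01, "ty": 0.015, "tz": 0.03, "roll": 0, "fingers": 1},
    {"tx": -0.03, "ty": 0.04, "tz": 0, "roll": 0, "fingers": 1},
    {"tx": -0.03, "ty": 0.04, "tz": 0, "roll": 0, "fingers": 1},
    {"tx": -0.03, "ty": 0.04, "tz": 0, "roll": 0, "fingers": 1},
    {"tx": -0.025, "ty": 0.035, "tz": 0, "roll": 0, "fingers": 1},
  ],
)

```text
time_s: 37.9
position: [0.4464, 0.3381, 0.156]
ee_rot: [[0.006, 1.0, -0.014], [1.0, -0.006, -0.006], [-0.006, -0.014, -1.0]]
wrist_force: [1.3, -0.0, -0.0]
finger_gap: 0.0855
```

>>> carry_out(
  commands=[
    {"tx": 0, "ty": 0, "tz": -0.02, "roll": 0, "fingers": 1},
  ],
)

```text
time_s: 38.0
position: [0.4449, 0.3426, 0.1391]
ee_rot: [[0.002, 1.0, -0.011], [1.0, -0.002, -0.002], [-0.002, -0.011, -1.0]]
wrist_force: [1.3, 0.6, -0.6]
finger_gap: 0.0855
```

```bash
python3 m5.py d2 180 110 400 270; python3 m5.py d2t 200 150 500 290 top
```

```text
38.05 [0.44445125 0.34009228 0.13473658] 0.08558033992254185 [ 0.5 -0.8 -4.1]
k 3.5454545454545454
38.1 [0.44491948 0.3385249  0.13526954] 0.08553267692732532 [-0.6 -0.1 -0.2]
k 2.6
```

View pics/d2.png

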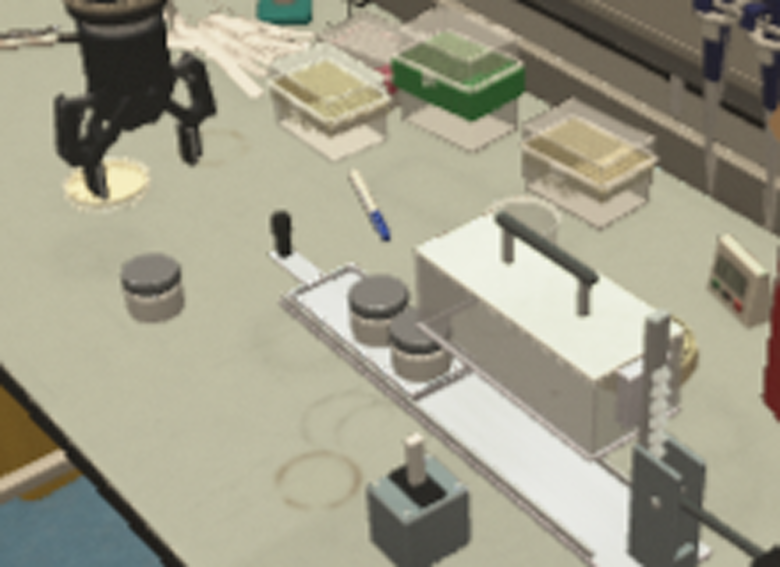

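View pics/d2t.png

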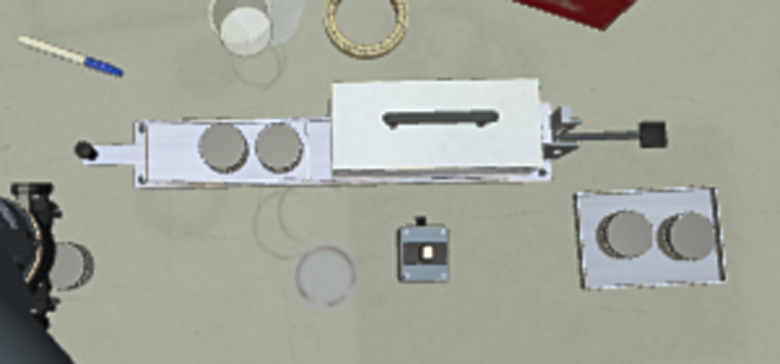

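>>> carry_out(
  commands=[
    {"tx": -0.007, "ty": 0.018, "tz": -0.02, "roll": 0, "fingers": 1},
    {"tx": -0.001, "ty": 0, "tz": -0.03, "roll": 0, "fingers": 1},
    {"tx": 0, "ty": 0, "tz": -0.025, "roll": 0, "fingers": 1},
    {"tx": 0, "ty": 0, "tz": 0, "roll": 0, "fingers": 1},
  ],
)

```text
time_s: 38.5
position: [0.4397, 0.3553, 0.0627]
ee_rot: [[0.007, 1.0, -0.012], [1.0, -0.008, -0.005], [-0.005, -0.012, -1.0]]
wrist_force: [-0.9, -1.1, 0.4]
finger_gap: 0.0854
```

```bash
python3 m5.py d3 180 130 290 210; python3 - <<'E'
from h import *
d,_=grab("scene"); print(onz(d,152/3.545+179.5,274/3.545+109.5,.046))
E
```

```text
38.55 [0.44048544 0.35577614 0.06450727] 0.08529542964518481 [-0.3  0.7  0.7]
k 7.090909090909091
[0.4382 0.3531 0.046 ]
```

View pics/d3.png

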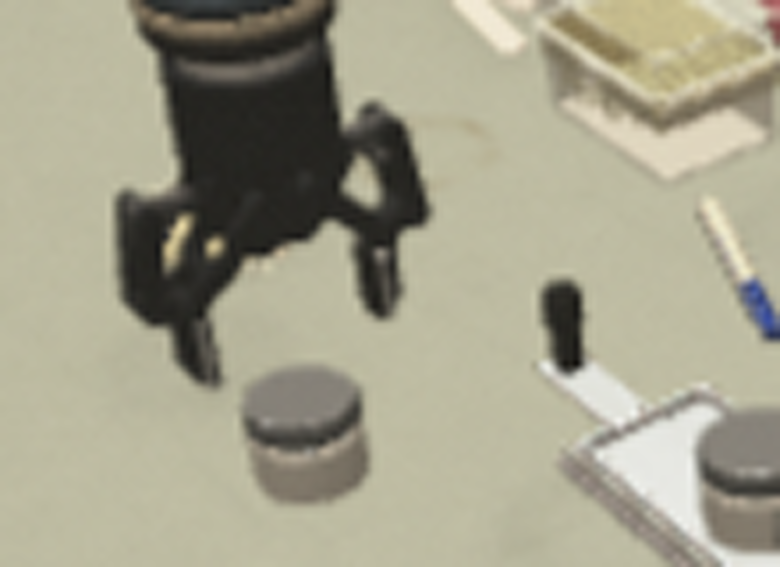

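>>> carry_out(
  commands=[
    {"tx": -0.002, "ty": 0, "tz": -0.02, "roll": 0, "fingers": 1},
    {"tx": -0.001, "ty": 0, "tz": -0.02, "roll": 0, "fingers": 1},
    {"tx": -0.001, "ty": 0, "tz": -0.008, "roll": 0, "fingers": 1},
    {"tx": 0, "ty": 0, "tz": -0.002, "roll": 0, "fingers": 1},
  ],
)

```text
time_s: 39.0
position: [0.4421, 0.3578, 0.0225]
ee_rot: [[0.01, 1.0, -0.001], [1.0, -0.01, 0.004], [0.003, -0.001, -1.0]]
wrist_force: [-0.0, 0.4, -0.4]
finger_gap: 0.0856
```

>>> carry_out(
  commands=[
    {"tx": -0.004, "ty": -0.002, "tz": -0.009, "roll": 0, "fingers": 1},
    {"tx": 0, "ty": 0, "tz": -0.002, "roll": 0, "fingers": -1},
    {"tx": 0, "ty": 0, "tz": 0, "roll": 0, "fingers": -1},
    {"tx": 0, "ty": 0, "tz": 0, "roll": 0, "fingers": -1},
    {"tx": 0, "ty": 0, "tz": 0, "roll": 0, "fingers": -1},
  ],
)

```text
time_s: 39.5
position: [0.4396, 0.3566, 0.0143]
ee_rot: [[0.011, 1.0, 0.002], [1.0, -0.011, 0.006], [0.006, 0.002, -1.0]]
wrist_force: [0.3, -0.0, -1.7]
finger_gap: 0.0546
```

```bash
python3 - <<'E'
from h import *
d,_=grab("top")
P=lambda p,z:onz(d,p[0]/2.6+200-.5,p[1]/2.6+150-.5,z)
print(P((222.5,148),.062),P((278.5,148),.062),P((147,150),.024),P((135,150),.008),P((307,150),.02))
E
```

```text
[0.5701 0.1679 0.062 ] [0.5685 0.1023 0.062 ] [0.5754 0.2635 0.024 ] [0.5781 0.2813 0.008 ] [0.5712 0.0698 0.02  ]
```

>>> carry_out(
  commands=[
    {"tx": 0, "ty": 0, "tz": 0.01, "roll": 0, "fingers": -1},
    {"tx": 0, "ty": 0, "tz": 0.035, "roll": 0, "fingers": -1},
    {"tx": 0.01, "ty": -0.01, "tz": 0.04, "roll": 0, "fingers": -1},
    {"tx": 0.03, "ty": -0.03, "tz": 0.04, "roll": 0, "fingers": -1},
    {"tx": 0.04, "ty": -0.04, "tz": 0, "roll": 0, "fingers": -1},
  ],
)

```text
time_s: 40.05
position: [0.509, 0.2852, 0.1403]
ee_rot: [[0.003, 1.0, 0.001], [1.0, -0.003, 0.005], [0.005, 0.0, -1.0]]
wrist_force: [0.4, 0.9, -1.3]
finger_gap: 0.0543
```

>>> carry_out(
  commands=[
    {"tx": 0.035, "ty": -0.035, "tz": 0, "roll": 0, "fingers": -1},
    {"tx": 0.005, "ty": -0.01, "tz": -0.02, "roll": 0, "fingers": -1},
    {"tx": 0, "ty": 0, "tz": -0.03, "roll": 0, "fingers": -1},
    {"tx": 0, "ty": 0, "tz": 0, "roll": 0, "fingers": -1},
  ],
)

```text
time_s: 40.45
position: [0.5559, 0.2341, 0.0948]
ee_rot: [[0.009, 1.0, 0.008], [1.0, -0.009, 0.007], [0.007, 0.008, -1.0]]
wrist_force: [-0.3, -0.2, -1.3]
finger_gap: 0.0546
```

```bash
python3 m5.py d4 200 130 420 290
```

```text
40.5 [0.55677038 0.23476519 0.0971458 ] 0.054611626899937926 [ 0.5 -0.3  0.4]
k 3.5454545454545454
```

View pics/d4.png

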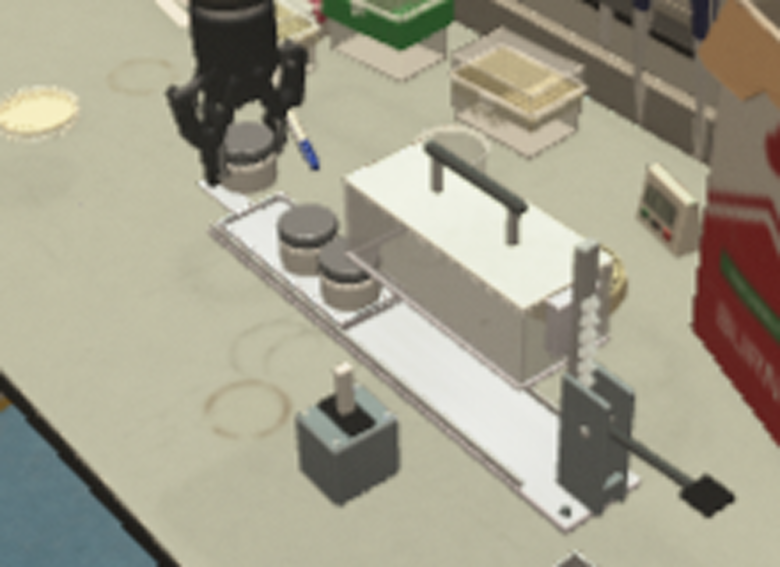

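>>> carry_out(
  commands=[
    {"tx": 0.013, "ty": -0.004, "tz": -0.015, "roll": 0, "fingers": -1},
    {"tx": 0, "ty": -0.001, "tz": -0.025, "roll": 0, "fingers": -1},
    {"tx": 0, "ty": 0, "tz": -0.005, "roll": 0, "fingers": -1},
    {"tx": 0, "ty": 0, "tz": 0, "roll": 0, "fingers": -1},
  ],
)

```text
time_s: 40.9
position: [0.5719, 0.2326, 0.0591]
ee_rot: [[0.006, 1.0, 0.017], [1.0, -0.006, 0.011], [0.011, 0.017, -1.0]]
wrist_force: [0.0, 0.3, -0.1]
finger_gap: 0.0546
```

>>> carry_out(
  commands=[
    {"tx": 0, "ty": -0.002, "tz": -0.013, "roll": 0, "fingers": -1},
    {"tx": -0.001, "ty": 0, "tz": -0.008, "roll": 0, "fingers": -1},
    {"tx": 0, "ty": 0, "tz": -0.002, "roll": 0, "fingers": -1},
    {"tx": 0, "ty": 0, "tz": 0, "roll": 0, "fingers": -1},
  ],
)

```text
time_s: 41.3
position: [0.5718, 0.2319, 0.0381]
ee_rot: [[0.004, 1.0, 0.02], [1.0, -0.004, 0.012], [0.013, 0.02, -1.0]]
wrist_force: [0.1, -0.5, -1.4]
finger_gap: 0.0544
```

```bash
python3 m5.py d5 230 150 340 230; python3 m5.py d5t 220 180 330 240 top
```

```text
41.35 [0.5718473  0.23197165 0.03828378] 0.05477991086165889 [-0.5  0.5 -1.2]
k 7.090909090909091
41.4 [0.57201289 0.23198596 0.03845284] 0.054852342596127715 [ 0.3  0.1 -0.8]
k 7.090909090909091
```

View pics/d5.png

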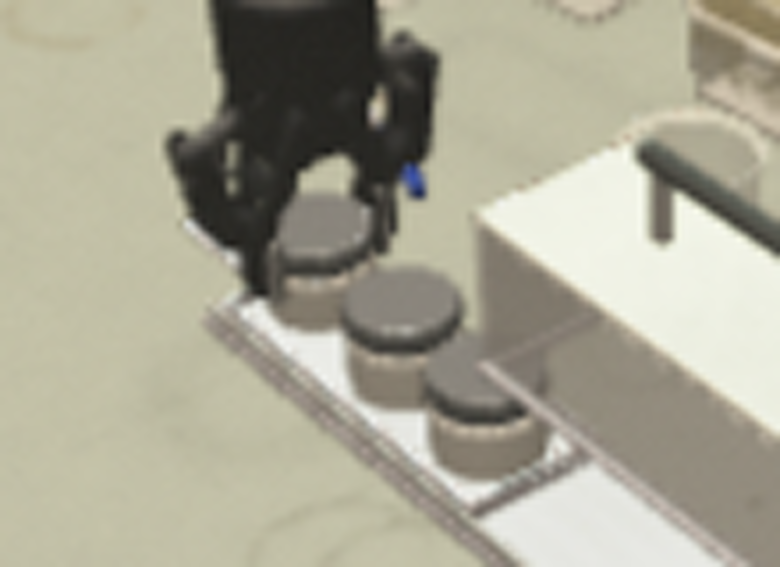

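Jar A is over the sled floor, clear of its neighbour; lower.

>>> carry_out(
  commands=[
    {"tx": 0, "ty": -0.001, "tz": -0.004, "roll": 0, "fingers": -1},
    {"tx": 0, "ty": 0, "tz": -0.003, "roll": 0, "fingers": -1},
    {"tx": 0, "ty": 0, "tz": -0.001, "roll": 0, "fingers": -1},
  ],
)

```text
time_s: 41.7
position: [0.5724, 0.231, 0.0305]
ee_rot: [[0.004, 1.0, 0.022], [1.0, -0.005, 0.013], [0.013, 0.022, -1.0]]
wrist_force: [0.4, 1.0, -2.0]
finger_gap: 0.0546
```

>>> carry_out(
  commands=[
    {"tx": 0, "ty": 0, "tz": -0.002, "roll": 0, "fingers": -1},
  ],
)

```text
time_s: 41.8
position: [0.5727, 0.2314, 0.0298]
ee_rot: [[0.004, 1.0, 0.023], [1.0, -0.005, 0.014], [0.014, 0.023, -1.0]]
wrist_force: [-15.3, -4.4, 49.1]
finger_gap: 0.0546
```

>>> carry_out(
  commands=[
    {"tx": 0, "ty": 0, "tz": 0.001, "roll": 0, "fingers": 0.7},
    {"tx": 0, "ty": 0, "tz": 0, "roll": 0, "fingers": 0.7},
    {"tx": 0, "ty": 0, "tz": 0.01, "roll": 0, "fingers": 0.7},
    {"tx": 0, "ty": 0, "tz": 0.03, "roll": 0, "fingers": 1},
    {"tx": 0, "ty": 0, "tz": 0.045, "roll": 0, "fingers": 1},
  ],
)

```text
time_s: 42.3
position: [0.5694, 0.23, 0.1138]
ee_rot: [[0.004, 1.0, 0.014], [1.0, -0.005, 0.011], [0.011, 0.014, -1.0]]
wrist_force: [-0.1, -0.1, 0.3]
finger_gap: 0.0856
```

>>> carry_out(
  commands=[
    {"tx": 0, "ty": 0.03, "tz": 0.01, "roll": 0, "fingers": 0.2},
    {"tx": 0, "ty": 0.04, "tz": 0, "roll": 0, "fingers": 0.2},
    {"tx": 0, "ty": 0.033, "tz": 0, "roll": 0, "fingers": 0.2},
    {"tx": 0, "ty": 0, "tz": 0, "roll": 0, "fingers": 0.2},
  ],
)

```text
time_s: 42.7
position: [0.5728, 0.337, 0.1351]
ee_rot: [[0.007, 1.0, 0.026], [1.0, -0.008, 0.016], [0.016, 0.026, -1.0]]
wrist_force: [-0.2, -0.8, -0.8]
finger_gap: 0.0512
```

```bash
python3 m5.py d6 200 130 420 290;  python3 m5.py d6t 200 150 500 290 top
```

```text
42.75 [0.57293758 0.33546008 0.13514512] 0.05157446099090134 [-0.5  0.8  0.6]
k 3.5454545454545454
42.8 [0.57301598 0.33409974 0.13485584] 0.05154589749274181 [ 0.3  0.7 -0.4]
k 2.6
```

View pics/d6.png

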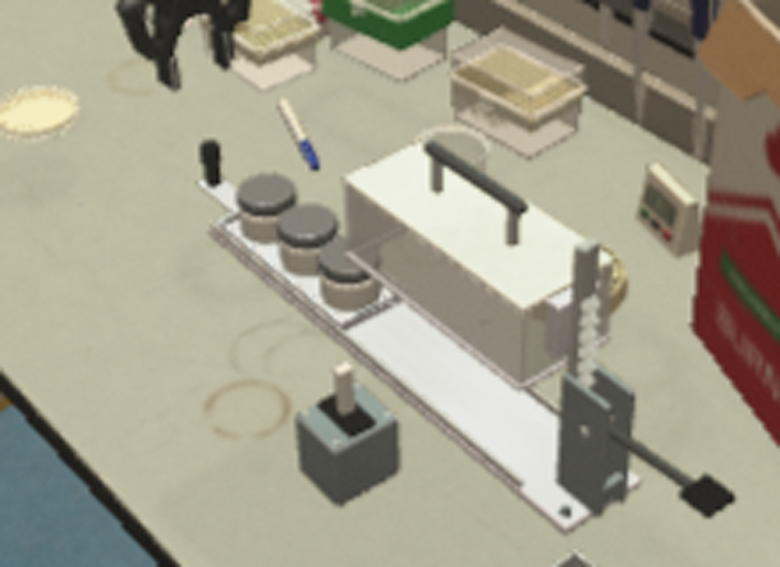

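View pics/d6t.png

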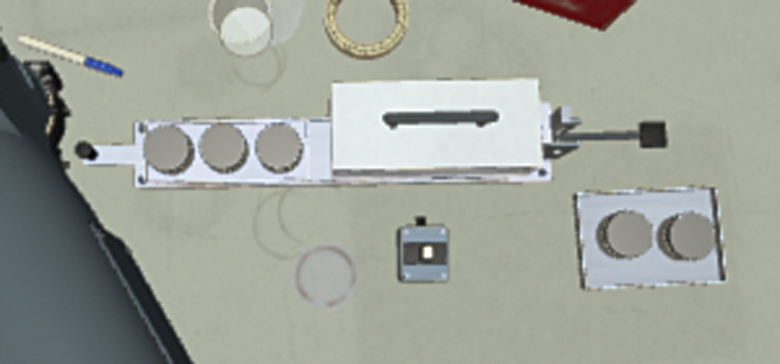

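>>> carry_out(
  commands=[
    {"tx": -0.003, "ty": -0.001, "tz": -0.025, "roll": 0, "fingers": 0.2},
    {"tx": 0, "ty": 0, "tz": -0.03, "roll": 0, "fingers": 0.2},
    {"tx": -0.001, "ty": 0, "tz": -0.025, "roll": 0, "fingers": 0.2},
    {"tx": 0, "ty": 0, "tz": -0.008, "roll": 0, "fingers": 0.2},
    {"tx": 0, "ty": 0, "tz": 0, "roll": 0, "fingers": 0.2},
  ],
)

```text
time_s: 43.3
position: [0.5699, 0.3283, 0.0468]
ee_rot: [[0.013, 1.0, 0.028], [1.0, -0.013, 0.015], [0.015, 0.027, -1.0]]
wrist_force: [0.2, 0.3, -0.0]
finger_gap: 0.0514
```

>>> carry_out(
  commands=[
    {"tx": 0, "ty": 0.003, "tz": -0.006, "roll": 0, "fingers": 0.2},
    {"tx": 0, "ty": 0, "tz": 0, "roll": 0, "fingers": -1},
    {"tx": 0, "ty": 0, "tz": 0, "roll": 0, "fingers": -1},
    {"tx": 0, "ty": 0, "tz": 0, "roll": 0, "fingers": -1},
    {"tx": 0, "ty": 0, "tz": 0, "roll": 0, "fingers": -1},
  ],
)

```text
time_s: 43.8
position: [0.5736, 0.3313, 0.0443]
ee_rot: [[0.015, 0.999, 0.034], [1.0, -0.015, 0.016], [0.017, 0.034, -0.999]]
wrist_force: [-1.5, 1.9, -12.0]
finger_gap: 0.0173
```

>>> carry_out(
  commands=[
    {"tx": 0, "ty": -0.003, "tz": 0, "roll": 0, "fingers": -1},
    {"tx": 0, "ty": -0.006, "tz": 0, "roll": 0, "fingers": -1},
    {"tx": 0, "ty": -0.008, "tz": 0, "roll": 0, "fingers": -1},
    {"tx": 0, "ty": -0.01, "tz": 0, "roll": 0, "fingers": -1},
    {"tx": 0, "ty": -0.01, "tz": 0, "roll": 0, "fingers": -1},
  ],
)

```text
time_s: 44.3
position: [0.5732, 0.2927, 0.0442]
ee_rot: [[0.013, 0.999, 0.033], [1.0, -0.014, 0.017], [0.017, 0.033, -0.999]]
wrist_force: [2.8, 1.8, -8.8]
finger_gap: 0.0175
```

```bash
python3 m5.py e1 200 130 420 290
```

```text
44.35 [0.57326873 0.29101807 0.04417342] 0.0176332324910469 [ 2.7 -3.3 -8.2]
k 3.5454545454545454
```

View pics/e1.png

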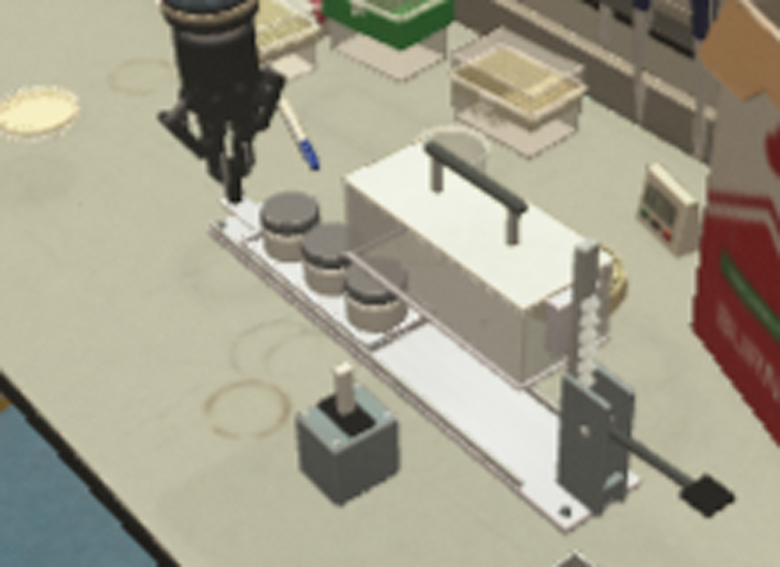

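>>> carry_out(
  commands=[
    {"tx": 0, "ty": -0.008, "tz": 0, "roll": 0, "fingers": -1},
    {"tx": 0, "ty": -0.011, "tz": 0, "roll": 0, "fingers": -1},
    {"tx": 0, "ty": -0.013, "tz": 0, "roll": 0, "fingers": -1},
    {"tx": 0, "ty": -0.014, "tz": 0, "roll": 0, "fingers": -1},
    {"tx": 0, "ty": -0.014, "tz": 0, "roll": 0, "fingers": -1},
  ],
)

```text
time_s: 44.85
position: [0.5728, 0.2266, 0.0442]
ee_rot: [[0.014, 0.999, 0.033], [1.0, -0.014, 0.017], [0.017, 0.033, -0.999]]
wrist_force: [2.8, 2.0, -8.8]
finger_gap: 0.0175
```

>>> carry_out(
  commands=[
    {"tx": 0, "ty": -0.014, "tz": 0, "roll": 0, "fingers": -1},
    {"tx": 0, "ty": -0.014, "tz": 0, "roll": 0, "fingers": -1},
    {"tx": 0, "ty": -0.014, "tz": 0, "roll": 0, "fingers": -1},
    {"tx": 0, "ty": -0.014, "tz": 0, "roll": 0, "fingers": -1},
    {"tx": 0, "ty": -0.014, "tz": 0, "roll": 0, "fingers": -1},
  ],
)

```text
time_s: 45.35
position: [0.5723, 0.1496, 0.0442]
ee_rot: [[0.014, 0.999, 0.032], [1.0, -0.015, 0.016], [0.017, 0.032, -0.999]]
wrist_force: [1.9, 2.6, -8.7]
finger_gap: 0.0176
```

>>> carry_out(
  commands=[
    {"tx": 0, "ty": -0.012, "tz": 0, "roll": 0, "fingers": -1},
    {"tx": 0, "ty": -0.012, "tz": 0, "roll": 0, "fingers": -1},
    {"tx": 0, "ty": -0.012, "tz": 0, "roll": 0, "fingers": -1},
    {"tx": 0, "ty": -0.01, "tz": 0, "roll": 0, "fingers": -1},
    {"tx": 0, "ty": -0.005, "tz": 0, "roll": 0, "fingers": -1},
  ],
)

```text
time_s: 45.85
position: [0.5719, 0.0958, 0.0444]
ee_rot: [[0.014, 0.999, 0.032], [1.0, -0.015, 0.023], [0.024, 0.031, -0.999]]
wrist_force: [-0.3, 52.9, -13.8]
finger_gap: 0.0173
```

>>> carry_out(
  commands=[
    {"tx": 0, "ty": 0, "tz": 0, "roll": 0, "fingers": 0.2},
    {"tx": 0, "ty": 0, "tz": 0, "roll": 0, "fingers": 0.2},
    {"tx": 0, "ty": 0, "tz": 0, "roll": 0, "fingers": 0.2},
    {"tx": 0, "ty": 0.001, "tz": 0.02, "roll": 0, "fingers": 0.2},
    {"tx": 0, "ty": 0.005, "tz": 0.04, "roll": 0, "fingers": 0.2},
  ],
)

```text
time_s: 46.35
position: [0.5709, 0.0999, 0.1032]
ee_rot: [[0.015, 0.999, 0.028], [1.0, -0.015, 0.022], [0.022, 0.028, -0.999]]
wrist_force: [0.4, 0.4, 0.6]
finger_gap: 0.0512
```

>>> carry_out(
  commands=[
    {"tx": 0, "ty": 0.01, "tz": 0.05, "roll": 0, "fingers": -1},
    {"tx": 0, "ty": 0.01, "tz": 0.05, "roll": 0, "fingers": -1},
    {"tx": -0.02, "ty": 0.01, "tz": 0.03, "roll": 0, "fingers": -1},
    {"tx": -0.04, "ty": 0, "tz": 0, "roll": 0, "fingers": -1},
    {"tx": -0.04, "ty": 0, "tz": 0, "roll": 0, "fingers": -1},
  ],
)

```text
time_s: 46.85
position: [0.4735, 0.1303, 0.2432]
ee_rot: [[0.015, 0.999, 0.04], [1.0, -0.016, 0.021], [0.022, 0.039, -0.999]]
wrist_force: [-0.8, 0.0, 0.9]
finger_gap: 0.0
```

```bash
python3 m5.py e2 200 130 420 290;  python3 m5.py e2t 200 150 500 290 top
```

```text
46.9 [0.46838077 0.1301158  0.24367302] 6.199673468633074e-05 [4.6 2.5 5.9]
k 3.5454545454545454
46.95 [0.47081591 0.13017759 0.24364125] 0.0002592981446599384 [2.3 0.5 0.8]
k 2.6
```

View pics/e2.png

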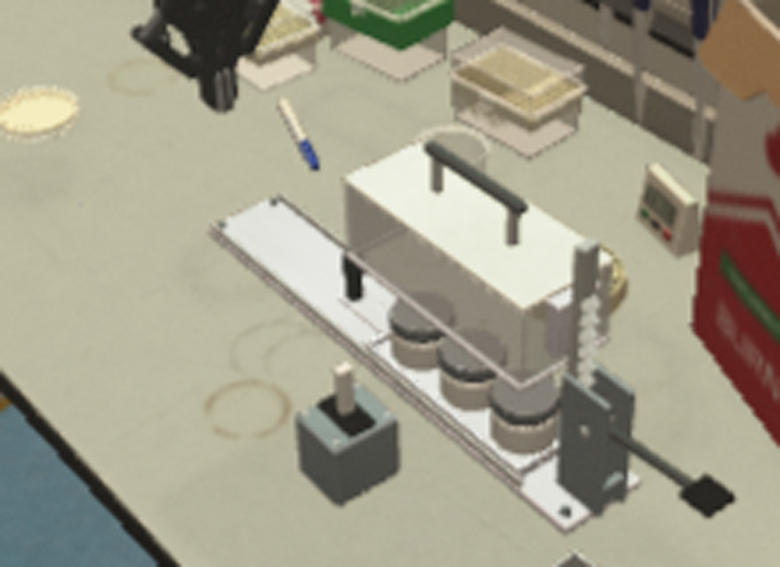

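View pics/e2t.png

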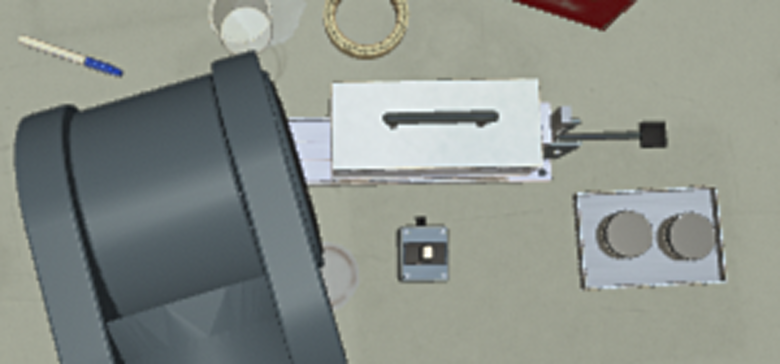

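>>> carry_out(
  commands=[
    {"tx": -0.02, "ty": -0.04, "tz": 0, "roll": 0, "fingers": -1},
    {"tx": -0.015, "ty": -0.045, "tz": 0, "roll": 0, "fingers": -1},
    {"tx": 0, "ty": -0.045, "tz": 0, "roll": 0, "fingers": -1},
    {"tx": 0, "ty": -0.045, "tz": 0, "roll": 0, "fingers": -1},
    {"tx": 0, "ty": -0.045, "tz": 0, "roll": 0, "fingers": -1},
  ],
)

```text
time_s: 47.45
position: [0.4352, -0.0932, 0.2459]
ee_rot: [[0.004, 0.999, 0.045], [1.0, -0.005, 0.02], [0.02, 0.045, -0.999]]
wrist_force: [1.6, 0.4, -1.5]
finger_gap: 0.0
```

>>> carry_out(
  commands=[
    {"tx": 0, "ty": -0.045, "tz": 0, "roll": 0, "fingers": -1},
    {"tx": 0, "ty": -0.045, "tz": 0, "roll": 0, "fingers": -1},
    {"tx": 0, "ty": -0.045, "tz": 0, "roll": 0, "fingers": -1},
    {"tx": 0, "ty": -0.045, "tz": 0, "roll": 0, "fingers": -1},
    {"tx": 0, "ty": -0.03, "tz": 0, "roll": 0, "fingers": -1},
  ],
)

```text
time_s: 47.95
position: [0.4346, -0.3167, 0.2476]
ee_rot: [[0.006, 0.999, 0.049], [1.0, -0.007, 0.015], [0.015, 0.049, -0.999]]
wrist_force: [0.4, 1.2, 0.1]
finger_gap: -0.0002
```

>>> carry_out(
  commands=[
    {"tx": 0.035, "ty": -0.002, "tz": 0, "roll": 0, "fingers": -1},
    {"tx": 0.04, "ty": 0, "tz": -0.02, "roll": 0, "fingers": -1},
    {"tx": 0.035, "ty": 0, "tz": -0.04, "roll": 0, "fingers": -1},
    {"tx": 0.015, "ty": 0, "tz": -0.035, "roll": 0, "fingers": -1},
    {"tx": 0, "ty": 0, "tz": 0, "roll": 0, "fingers": -1},
  ],
)

```text
time_s: 48.45
position: [0.5625, -0.3279, 0.1514]
ee_rot: [[0.015, 0.999, 0.053], [1.0, -0.016, 0.008], [0.009, 0.052, -0.999]]
wrist_force: [-0.6, 0.2, 0.4]
finger_gap: 0.0004
```

```bash
python3 m5.py e3 270 130 490 290;  python3 m5.py e3t 200 150 500 290 top
```

```text
48.5 [ 0.56248305 -0.32836865  0.15405317] -0.0004425306510979872 [-0.8 -0.4  0.8]
k 3.5454545454545454
48.55 [ 0.56250932 -0.3288147   0.15633655] -3.213770224179892e-05 [ 0.2 -0.3  0.5]
k 2.6
```

View pics/e3.png

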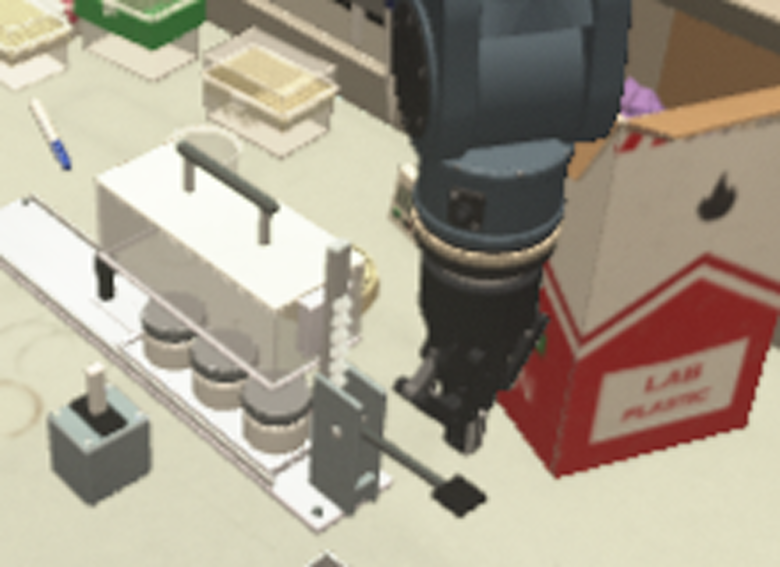

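>>> carry_out(
  commands=[
    {"tx": 0.003, "ty": 0.006, "tz": -0.025, "roll": 0, "fingers": -1},
    {"tx": 0, "ty": 0, "tz": -0.02, "roll": 0, "fingers": -1},
    {"tx": 0, "ty": 0, "tz": -0.003, "roll": 0, "fingers": -1},
    {"tx": 0, "ty": 0, "tz": 0, "roll": 0, "fingers": -1},
  ],
)

```text
time_s: 48.95
position: [0.5668, -0.3261, 0.1167]
ee_rot: [[0.018, 0.998, 0.066], [1.0, -0.017, -0.002], [-0.001, 0.066, -0.998]]
wrist_force: [0.3, -1.2, 0.1]
finger_gap: 0.0
```

```bash
python3 m5.py e4 340 220 450 300
```

```text
49.0 [ 0.56697471 -0.32628501  0.11711952] 2.3876148639715272e-05 [0.6 0.1 0.2]
k 7.090909090909091
```

View pics/e4.png

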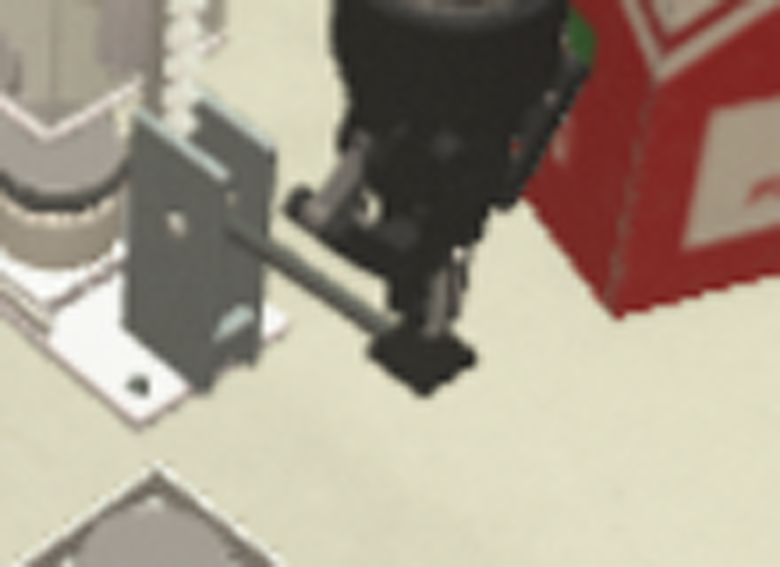

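>>> carry_out(
  commands=[
    {"tx": 0, "ty": 0.002, "tz": -0.012, "roll": 0, "fingers": -1},
    {"tx": 0, "ty": 0, "tz": -0.01, "roll": 0, "fingers": -1},
    {"tx": 0, "ty": 0, "tz": -0.01, "roll": 0, "fingers": -1},
    {"tx": 0, "ty": 0, "tz": -0.01, "roll": 0, "fingers": -1},
    {"tx": 0, "ty": 0, "tz": -0.01, "roll": 0, "fingers": -1},
  ],
)

```text
time_s: 49.5
position: [0.5684, -0.3257, 0.0659]
ee_rot: [[0.018, 0.997, 0.073], [1.0, -0.018, -0.006], [-0.004, 0.073, -0.997]]
wrist_force: [-0.4, 0.1, 0.5]
finger_gap: 0.0
```

```bash
python3 m5.py e5 270 150 490 310
```

```text
49.55 [ 0.56769941 -0.3252415   0.06400887] 3.545104305935187e-05 [ 0.1 -0.3 -1.1]
k 3.5454545454545454
```

View pics/e5.png

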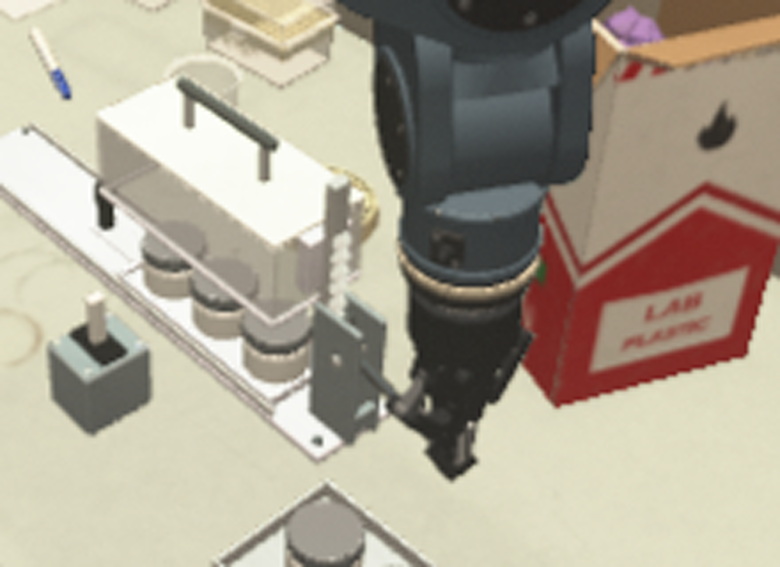

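>>> carry_out(
  commands=[
    {"tx": 0, "ty": 0, "tz": -0.007, "roll": 0, "fingers": -1},
    {"tx": 0, "ty": 0, "tz": 0, "roll": 0, "fingers": -1},
    {"tx": 0, "ty": 0, "tz": 0, "roll": 0, "fingers": -1},
    {"tx": 0, "ty": 0, "tz": 0, "roll": 0, "fingers": -1},
    {"tx": 0, "ty": 0, "tz": 0, "roll": 0, "fingers": -1},
  ],
)

```text
time_s: 50.05
position: [0.5675, -0.3253, 0.0559]
ee_rot: [[0.018, 0.997, 0.07], [1.0, -0.018, -0.004], [-0.003, 0.07, -0.998]]
wrist_force: [-0.8, 0.2, 1.0]
finger_gap: 0.0002
```

```bash
python3 m5.py e6 270 150 490 310
```

```text
50.1 [ 0.56751054 -0.32532576  0.0558834 ] 1.967267083758577e-06 [-1.1  0.2  0.8]
k 3.5454545454545454
```

View pics/e6.png

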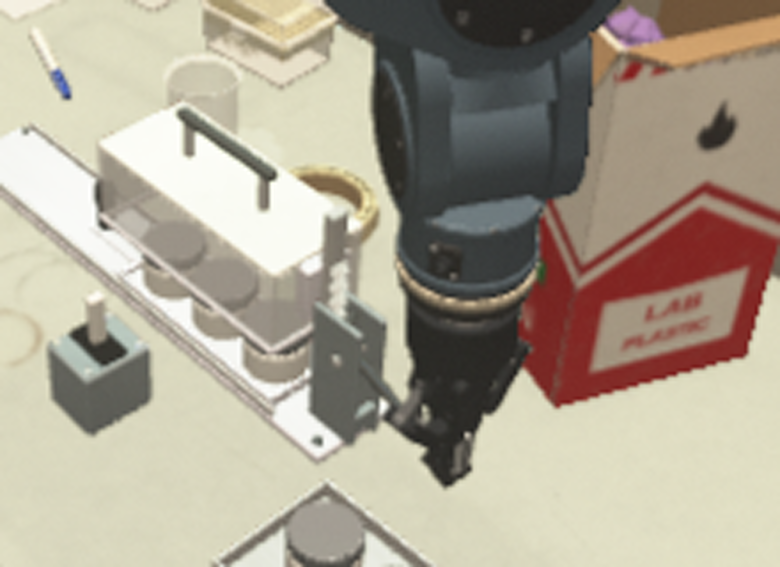

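Hood is sinking. Keep holding.

>>> carry_out(
  commands=[
    {"tx": 0, "ty": 0, "tz": 0, "roll": 0, "fingers": -1},
    {"tx": 0, "ty": 0, "tz": 0, "roll": 0, "fingers": -1},
    {"tx": 0, "ty": 0, "tz": 0, "roll": 0, "fingers": -1},
    {"tx": 0, "ty": 0, "tz": 0, "roll": 0, "fingers": -1},
    {"tx": 0, "ty": 0, "tz": 0, "roll": 0, "fingers": -1},
  ],
)

```text
time_s: 50.6
position: [0.5676, -0.3255, 0.0565]
ee_rot: [[0.018, 0.997, 0.07], [1.0, -0.018, -0.005], [-0.004, 0.07, -0.998]]
wrist_force: [0.2, -0.9, 1.9]
finger_gap: 0.0004
```

>>> carry_out(
  commands=[
    {"tx": 0, "ty": 0, "tz": 0, "roll": 0, "fingers": -1},
    {"tx": 0, "ty": 0, "tz": 0, "roll": 0, "fingers": -1},
    {"tx": 0, "ty": 0, "tz": 0, "roll": 0, "fingers": -1},
    {"tx": 0, "ty": 0, "tz": 0, "roll": 0, "fingers": -1},
    {"tx": 0, "ty": 0, "tz": 0, "roll": 0, "fingers": -1},
  ],
)

```text
time_s: 51.1
position: [0.5676, -0.3255, 0.0565]
ee_rot: [[0.018, 0.997, 0.07], [1.0, -0.018, -0.005], [-0.004, 0.07, -0.998]]
wrist_force: [-1.0, 0.2, 0.5]
finger_gap: 0.0002
```

>>> carry_out(
  commands=[
    {"tx": 0, "ty": 0, "tz": 0, "roll": 0, "fingers": -1},
    {"tx": 0, "ty": 0, "tz": 0, "roll": 0, "fingers": -1},
    {"tx": 0, "ty": 0, "tz": 0, "roll": 0, "fingers": -1},
    {"tx": 0, "ty": 0, "tz": 0, "roll": 0, "fingers": -1},
    {"tx": 0, "ty": 0, "tz": 0, "roll": 0, "fingers": -1},
  ],
)

```text
time_s: 51.6
position: [0.5676, -0.3255, 0.0565]
ee_rot: [[0.018, 0.997, 0.07], [1.0, -0.018, -0.005], [-0.004, 0.07, -0.998]]
wrist_force: [-1.6, 0.0, 0.6]
finger_gap: 0.0001
```

```bash
python3 m5.py e7 270 150 490 310
```

```text
51.65 [ 0.56762755 -0.32550626  0.0564872 ] 0.00011115911623202011 [-0.3 -0.8  0.9]
k 3.5454545454545454
```

View pics/e7.png

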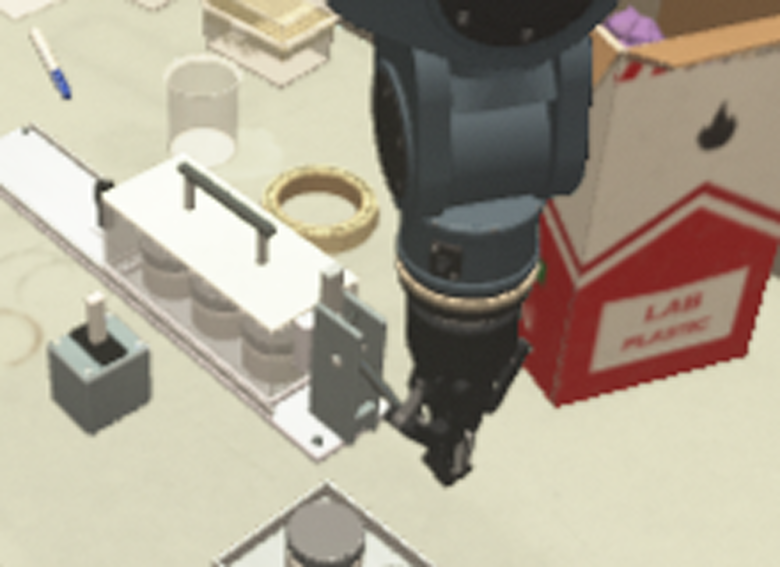

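>>> carry_out(
  commands=[
    {"tx": 0, "ty": 0, "tz": 0, "roll": 0, "fingers": -1},
    {"tx": 0, "ty": 0, "tz": 0, "roll": 0, "fingers": -1},
    {"tx": 0, "ty": 0, "tz": 0, "roll": 0, "fingers": -1},
    {"tx": 0, "ty": 0, "tz": 0, "roll": 0, "fingers": -1},
    {"tx": 0, "ty": 0, "tz": 0, "roll": 0, "fingers": -1},
  ],
)

```text
time_s: 52.15
position: [0.5677, -0.3255, 0.0565]
ee_rot: [[0.018, 0.997, 0.07], [1.0, -0.018, -0.005], [-0.004, 0.07, -0.998]]
wrist_force: [-1.5, -0.9, 1.4]
finger_gap: 0.0
```

>>> carry_out(
  commands=[
    {"tx": 0, "ty": -0.002, "tz": 0.012, "roll": 0, "fingers": -1},
    {"tx": 0, "ty": 0, "tz": 0.015, "roll": 0, "fingers": -1},
    {"tx": 0, "ty": 0, "tz": 0.02, "roll": 0, "fingers": -1},
    {"tx": 0, "ty": 0, "tz": 0.045, "roll": 0, "fingers": -1},
    {"tx": 0, "ty": 0, "tz": 0.05, "roll": 0, "fingers": -1},
  ],
)

```text
time_s: 52.65
position: [0.5641, -0.3257, 0.1992]
ee_rot: [[0.018, 0.998, 0.062], [1.0, -0.018, 0.001], [0.002, 0.062, -0.998]]
wrist_force: [1.3, -0.7, 0.8]
finger_gap: 0.0002
```

>>> carry_out(
  commands=[
    {"tx": -0.02, "ty": 0, "tz": 0.02, "roll": 0, "fingers": -1},
    {"tx": -0.04, "ty": 0, "tz": 0, "roll": 0, "fingers": -1},
    {"tx": -0.04, "ty": 0.02, "tz": 0, "roll": 0, "fingers": -1},
    {"tx": -0.03, "ty": 0.04, "tz": 0, "roll": 0, "fingers": -1},
    {"tx": 0, "ty": 0.045, "tz": 0, "roll": 0, "fingers": -1},
  ],
)

```text
time_s: 53.15
position: [0.433, -0.2235, 0.2315]
ee_rot: [[0.022, 0.997, 0.076], [1.0, -0.022, -0.008], [-0.007, 0.076, -0.997]]
wrist_force: [2.1, -0.4, -0.1]
finger_gap: -0.0004
```

```bash
python3 m5.py e8 270 150 490 310; python3 m5.py e8t 200 150 500 290 top
```

```text
53.2 [ 0.43386589 -0.21819191  0.2320709 ] -0.0002921046064205066 [5.8 0.6 3.8]
k 3.5454545454545454
53.25 [ 0.43505288 -0.22045139  0.23216633] -0.00011831823293048707 [ 0.2  0.2 -0.8]
k 2.6
```

View pics/e8.png

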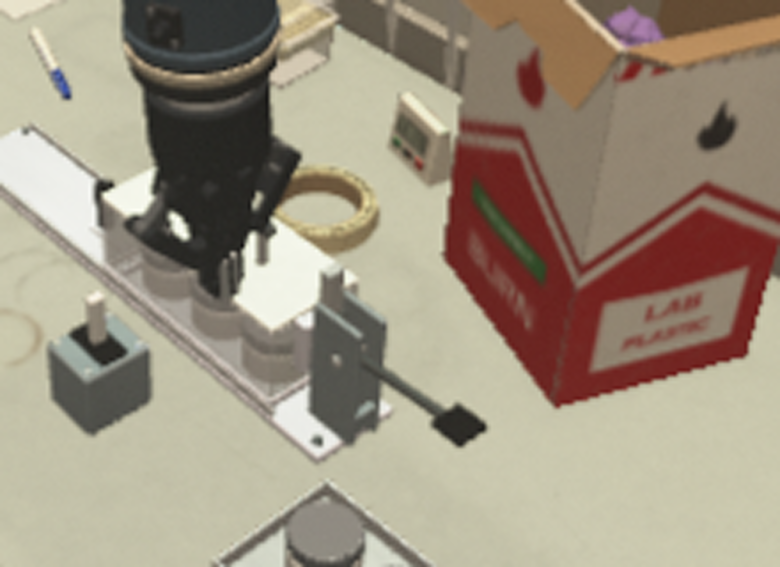

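>>> carry_out(
  commands=[
    {"tx": 0.002, "ty": 0.045, "tz": -0.01, "roll": 0, "fingers": -1},
    {"tx": 0.002, "ty": 0.045, "tz": -0.01, "roll": 0, "fingers": -1},
    {"tx": 0.002, "ty": 0.045, "tz": -0.01, "roll": 0, "fingers": -1},
    {"tx": 0, "ty": 0.045, "tz": 0, "roll": 0, "fingers": -1},
    {"tx": 0, "ty": 0.01, "tz": 0, "roll": 0, "fingers": -1},
  ],
)

```text
time_s: 53.75
position: [0.4417, -0.0263, 0.206]
ee_rot: [[0.02, 0.996, 0.084], [1.0, -0.02, -0.009], [-0.007, 0.084, -0.996]]
wrist_force: [0.6, 0.3, 0.2]
finger_gap: 0.0004
```

>>> carry_out(
  commands=[
    {"tx": 0, "ty": 0, "tz": -0.02, "roll": 0, "fingers": -1},
    {"tx": 0, "ty": 0, "tz": -0.035, "roll": 0, "fingers": -1},
    {"tx": 0, "ty": 0, "tz": 0, "roll": 0, "fingers": -1},
  ],
)

```text
time_s: 54.05
position: [0.4436, -0.0247, 0.1527]
ee_rot: [[0.016, 0.996, 0.088], [1.0, -0.015, -0.009], [-0.008, 0.088, -0.996]]
wrist_force: [-1.0, -0.7, 0.8]
finger_gap: 0.0
```

```bash
python3 m5.py f1 240 170 350 250
```

```text
54.1 [ 0.44490143 -0.02496866  0.15503931] -0.00023172879615213554 [-0.4  0.   0.8]
k 7.090909090909091
```

View pics/f1.png

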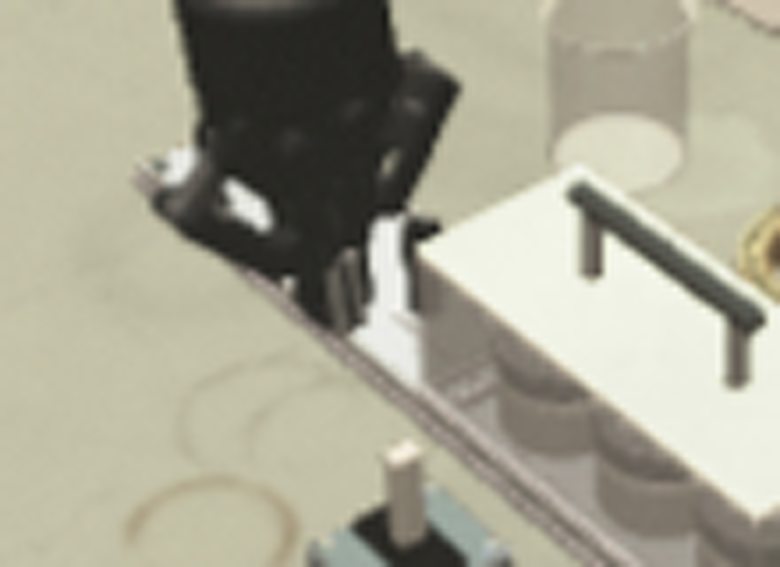

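>>> carry_out(
  commands=[
    {"tx": -0.004, "ty": -0.002, "tz": -0.025, "roll": 0, "fingers": -1},
    {"tx": -0.001, "ty": 0, "tz": -0.025, "roll": 0, "fingers": -1},
    {"tx": -0.001, "ty": 0, "tz": -0.01, "roll": 0, "fingers": -1},
    {"tx": -0.001, "ty": 0, "tz": 0, "roll": 0, "fingers": -1},
  ],
)

```text
time_s: 54.5
position: [0.4426, -0.0291, 0.1012]
ee_rot: [[0.018, 0.995, 0.099], [1.0, -0.017, -0.01], [-0.008, 0.099, -0.995]]
wrist_force: [-0.5, 0.2, 0.4]
finger_gap: -0.0001
```

```bash
python3 m5.py f2 240 190 350 270
```

```text
54.55 [ 0.44289002 -0.02909415  0.10182774] 0.0003560864239257246 [-0.3 -0.6  1. ]
k 7.090909090909091
```

View pics/f2.png

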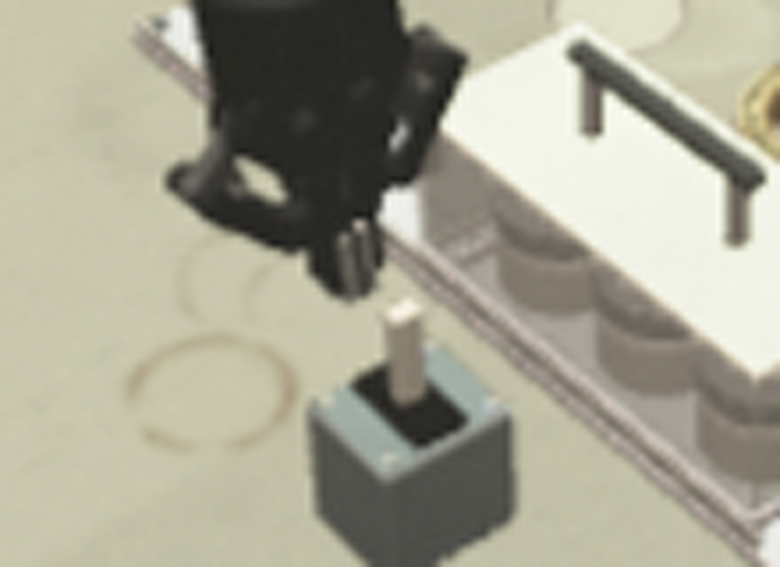

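>>> carry_out(
  commands=[
    {"tx": -0.002, "ty": -0.005, "tz": -0.009, "roll": 0, "fingers": -1},
    {"tx": 0, "ty": -0.008, "tz": 0, "roll": 0, "fingers": -1},
    {"tx": 0, "ty": -0.006, "tz": 0, "roll": 0, "fingers": -1},
    {"tx": 0, "ty": -0.006, "tz": 0, "roll": 0, "fingers": -1},
    {"tx": 0, "ty": -0.005, "tz": 0, "roll": 0, "fingers": -1},
  ],
)

```text
time_s: 55.05
position: [0.443, -0.0615, 0.0959]
ee_rot: [[0.018, 0.994, 0.105], [1.0, -0.017, -0.01], [-0.008, 0.105, -0.994]]
wrist_force: [0.5, 2.4, -1.1]
finger_gap: -0.0002
```

```bash
python3 m5.py f3 240 190 350 270
```

```text
55.1 [ 0.4430489  -0.06201753  0.09591697] -5.1160939438569164e-05 [-0.   0.9  0.7]
k 7.090909090909091
```

View pics/f3.png

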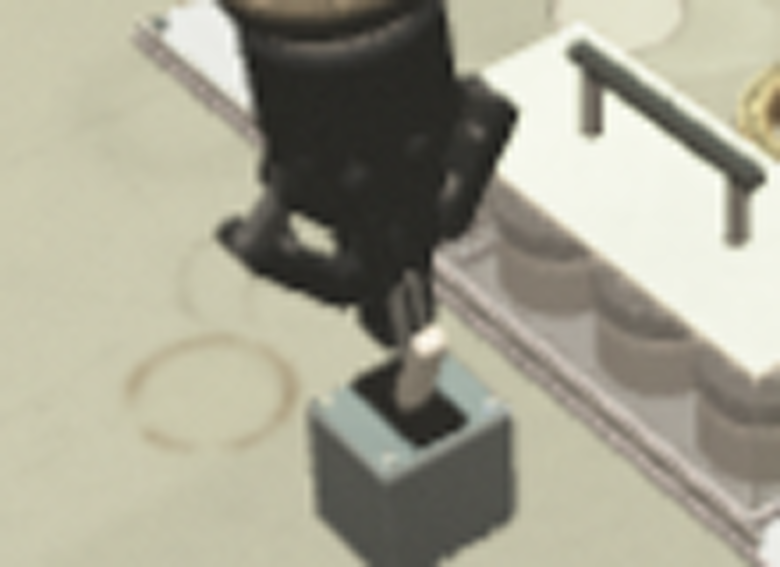

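>>> carry_out(
  commands=[
    {"tx": 0, "ty": -0.005, "tz": 0, "roll": 0, "fingers": -1},
    {"tx": 0, "ty": -0.004, "tz": 0, "roll": 0, "fingers": -1},
    {"tx": 0, "ty": -0.003, "tz": 0, "roll": 0, "fingers": -1},
  ],
)

```text
time_s: 55.4
position: [0.4431, -0.0735, 0.096]
ee_rot: [[0.017, 0.994, 0.105], [1.0, -0.017, -0.006], [-0.004, 0.105, -0.994]]
wrist_force: [1.0, 28.4, 1.6]
finger_gap: 0.0004
```

>>> carry_out(
  commands=[
    {"tx": 0, "ty": 0.012, "tz": 0, "roll": 0, "fingers": -1},
    {"tx": 0, "ty": 0.01, "tz": 0.02, "roll": 0, "fingers": -1},
    {"tx": 0, "ty": 0, "tz": 0.03, "roll": 0, "fingers": -1},
  ],
)

```text
time_s: 55.7
position: [0.4406, -0.051, 0.144]
ee_rot: [[0.018, 0.995, 0.099], [1.0, -0.018, -0.006], [-0.004, 0.099, -0.995]]
wrist_force: [-0.1, -0.3, -0.5]
finger_gap: -0.0002
```

```bash
python3 m5.py f4 240 190 350 270; python3 m5.py f4t 320 220 400 275 top
```

```text
55.75 [ 0.44290044 -0.05149067  0.14896915] -7.049640996282099e-05 [3.7 0.4 7.3]
k 7.090909090909091
55.8 [ 0.44343593 -0.05176449  0.14745743] 0.00012775110711204184 [ 0.4 -0.1 -0.6]
k 9.75
```

View pics/f4.png

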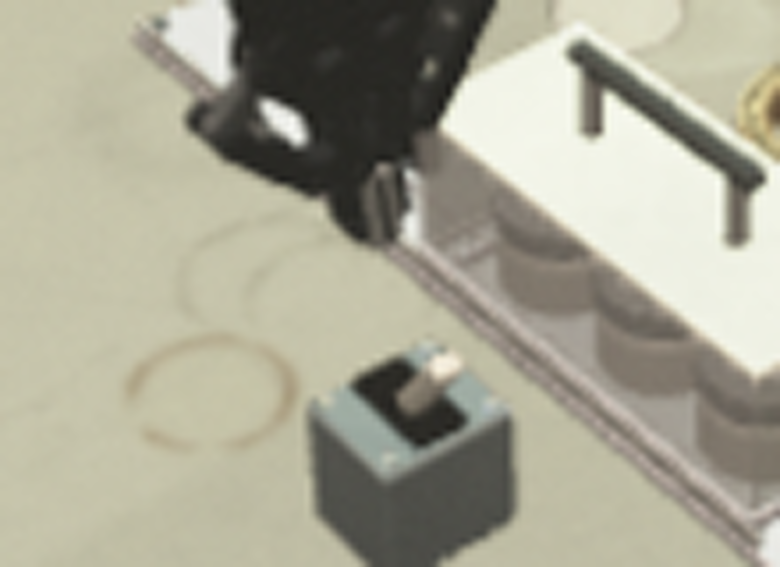

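```bash
python3 - <<'E'
from h import *
d,_=grab("scene")
for t in(-.4,-.5,-.6): print(t,proj(d,[.4415,-.0625+.05*math.sin(t),.064+.05*math.cos(t)]))
for t in(.4,.5,.6): print(t,proj(d,[.4415,-.0625+.05*math.sin(t),.064+.05*math.cos(t)]))
E
```

```text
-0.4 (np.float64(300.3), np.float64(238.5))
-0.5 (np.float64(301.3), np.float64(240.0))
-0.6 (np.float64(302.3), np.float64(241.5))
0.4 (np.float64(291.7), np.float64(231.2))
0.5 (np.float64(290.8), np.float64(231.0))
0.6 (np.float64(289.9), np.float64(230.9))
```

>>> carry_out(
  commands=[
    {"tx": -0.002, "ty": -0.03, "tz": 0.005, "roll": 0, "fingers": -1},
    {"tx": 0, "ty": -0.035, "tz": 0, "roll": 0, "fingers": -1},
    {"tx": 0, "ty": -0.005, "tz": 0, "roll": 0, "fingers": -1},
    {"tx": 0, "ty": 0, "tz": 0, "roll": 0, "fingers": -1},
  ],
)

```text
time_s: 56.25
position: [0.44, -0.1235, 0.1488]
ee_rot: [[0.017, 0.995, 0.103], [1.0, -0.016, -0.007], [-0.006, 0.103, -0.995]]
wrist_force: [-0.6, 1.1, 0.5]
finger_gap: -0.0
```

>>> carry_out(
  commands=[
    {"tx": 0, "ty": 0, "tz": -0.025, "roll": 0, "fingers": -1},
    {"tx": -0.001, "ty": 0, "tz": -0.025, "roll": 0, "fingers": -1},
    {"tx": -0.001, "ty": 0, "tz": -0.006, "roll": 0, "fingers": -1},
    {"tx": 0, "ty": 0, "tz": 0, "roll": 0, "fingers": -1},
  ],
)

```text
time_s: 56.65
position: [0.4373, -0.1215, 0.0902]
ee_rot: [[0.016, 0.995, 0.102], [1.0, -0.016, -0.007], [-0.006, 0.102, -0.995]]
wrist_force: [-0.4, 0.5, 0.7]
finger_gap: 0.0004
```

```bash
python3 m5.py f5 240 190 350 270
```

```text
56.7 [ 0.43747797 -0.12161941  0.09065038] -0.00013147076933201692 [ 0.6 -0.8 -0.6]
k 7.090909090909091
```

View pics/f5.png

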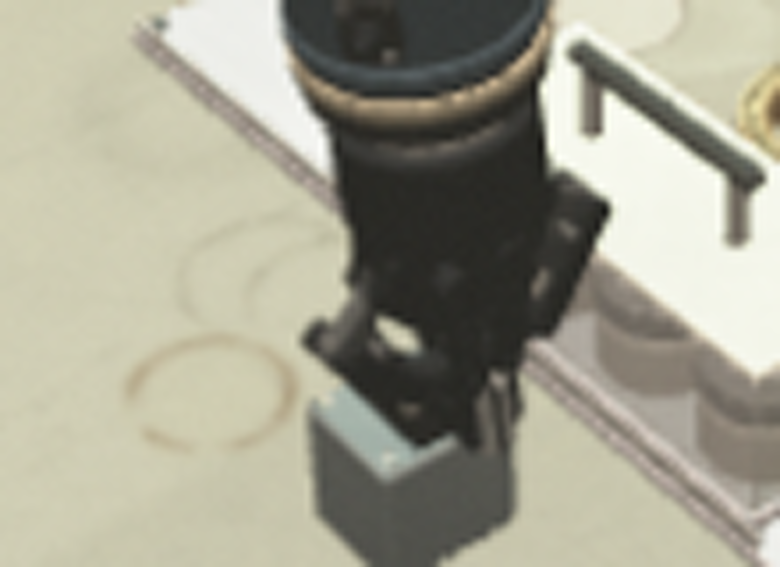

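>>> carry_out(
  commands=[
    {"tx": 0.003, "ty": 0.01, "tz": 0.002, "roll": 0, "fingers": -1},
    {"tx": 0, "ty": 0.011, "tz": 0, "roll": 0, "fingers": -1},
    {"tx": 0, "ty": 0.012, "tz": 0, "roll": 0, "fingers": -1},
    {"tx": 0, "ty": 0.011, "tz": 0, "roll": 0, "fingers": -1},
    {"tx": 0, "ty": 0.009, "tz": 0, "roll": 0, "fingers": -1},
  ],
)

```text
time_s: 57.2
position: [0.4435, -0.0654, 0.097]
ee_rot: [[0.018, 0.994, 0.108], [1.0, -0.017, -0.01], [-0.008, 0.108, -0.994]]
wrist_force: [0.5, -2.6, -0.8]
finger_gap: 0.0002
```

>>> carry_out(
  commands=[
    {"tx": 0, "ty": 0.005, "tz": 0, "roll": 0, "fingers": -1},
    {"tx": 0, "ty": 0.004, "tz": 0, "roll": 0, "fingers": -1},
    {"tx": 0, "ty": 0.003, "tz": 0, "roll": 0, "fingers": -1},
  ],
)

```text
time_s: 57.5
position: [0.4441, -0.0545, 0.0979]
ee_rot: [[0.018, 0.994, 0.109], [1.0, -0.016, -0.019], [-0.017, 0.11, -0.994]]
wrist_force: [-1.4, -32.9, 6.7]
finger_gap: 0.0004
```

Against the stop. Back off and rise.

>>> carry_out(
  commands=[
    {"tx": 0, "ty": -0.012, "tz": 0, "roll": 0, "fingers": -1},
    {"tx": 0, "ty": -0.01, "tz": 0.02, "roll": 0, "fingers": -1},
    {"tx": 0, "ty": 0, "tz": 0.04, "roll": 0, "fingers": -1},
    {"tx": -0.03, "ty": 0, "tz": 0.05, "roll": 0, "fingers": -1},
    {"tx": -0.04, "ty": -0.02, "tz": 0.03, "roll": 0, "fingers": -1},
  ],
)

```text
time_s: 58.0
position: [0.3792, -0.0942, 0.2293]
ee_rot: [[0.015, 0.995, 0.102], [1.0, -0.014, -0.016], [-0.015, 0.102, -0.995]]
wrist_force: [0.8, -1.0, -0.8]
finger_gap: 0.0003
```

>>> carry_out(
  commands=[
    {"tx": -0.01, "ty": -0.045, "tz": 0.02, "roll": 0, "fingers": -1},
    {"tx": 0, "ty": -0.045, "tz": 0, "roll": 0, "fingers": -1},
    {"tx": 0, "ty": -0.045, "tz": 0, "roll": 0, "fingers": -1},
    {"tx": 0, "ty": 0, "tz": 0, "roll": 0, "fingers": -1},
  ],
)

```text
time_s: 58.4
position: [0.3667, -0.2344, 0.2558]
ee_rot: [[0.015, 0.994, 0.112], [1.0, -0.012, -0.019], [-0.018, 0.112, -0.994]]
wrist_force: [-0.5, 1.6, -0.3]
finger_gap: -0.0002
```

```bash
python3 m5.py g1 200 130 480 350; python3 m5.py g1t 200 150 500 290 top;  python3 m5.py g1l 240 190 350 270
```

```text
58.45 [ 0.36669359 -0.2324716   0.25571745] -6.809049433773938e-05 [ 0.   0.6 -0.1]
k 2.6363636363636362
58.5 [ 0.36680161 -0.23098545  0.2555525 ] 1.5159897811824156e-06 [-0.   0.3 -0.2]
k 2.6
58.55 [ 0.36691191 -0.23006558  0.25547079] 9.546369254372711e-05 [-0.5  0.5 -0.2]
k 7.090909090909091
```

View pics/g1.png

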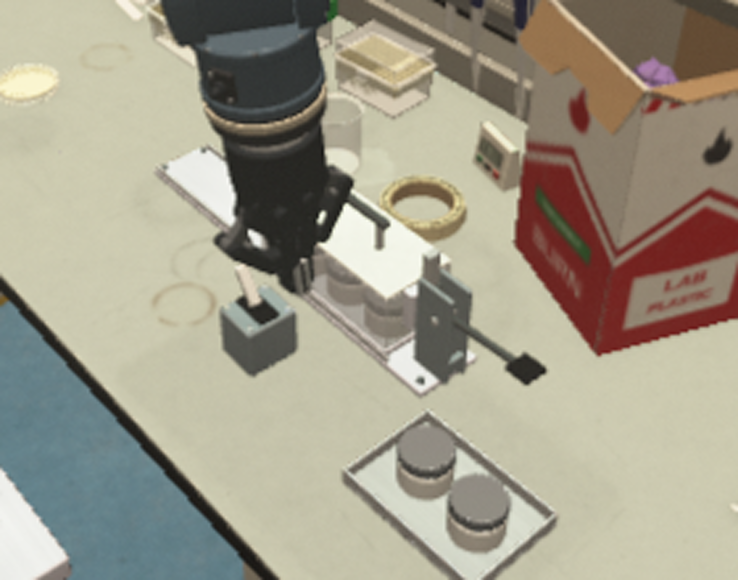

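View pics/g1t.png

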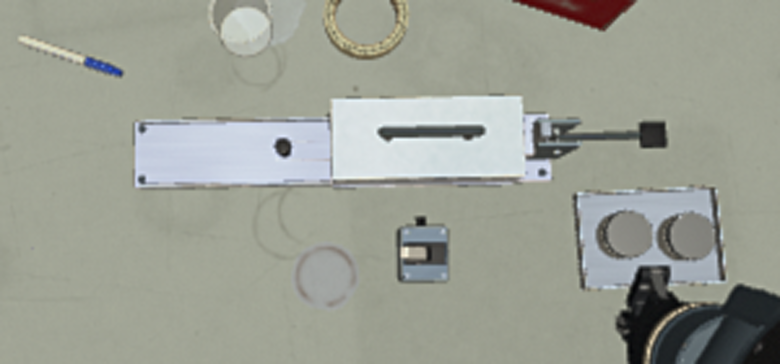

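View pics/g1l.png

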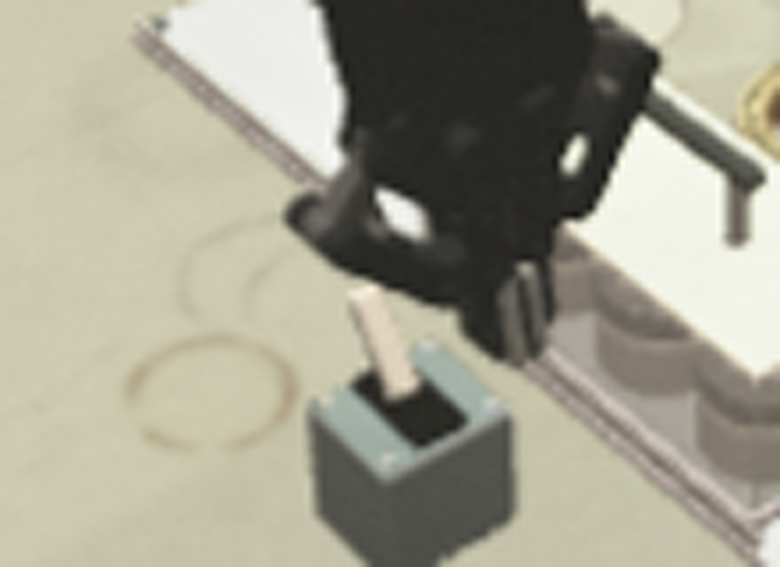

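```bash
python3 - <<'E'
from h import *
d,im=grab("scene"); dt,it=grab("top")
a=im[222:248,284:305]; cv2.imwrite("pics/g2s.png",cv2.resize(a,None,fx=22,fy=22,interpolation=0))
b=it[232:262,348:380]; cv2.imwrite("pics/g2t.png",cv2.resize(b,None,fx=18,fy=18,interpolation=0))
for y0 in(-.0625,-.064):
  for t in(-.6,0,.4,.5,.6):
    X=[.4415,y0+.05*math.sin(t),.064+.05*math.cos(t)]; print(y0,t,proj(d,X),proj(dt,X))
E
```

```text
-0.0625 -0.6 (np.float64(302.3), np.float64(241.5)) (np.float64(373.6), np.float64(246.3))
-0.0625 0 (np.float64(295.9), np.float64(233.7)) (np.float64(364.1), np.float64(246.5))
-0.0625 0.4 (np.float64(291.7), np.float64(231.2)) (np.float64(357.2), np.float64(246.7))
-0.0625 0.5 (np.float64(290.8), np.float64(231.0)) (np.float64(355.6), np.float64(246.7))
-0.0625 0.6 (np.float64(289.9), np.float64(230.9)) (np.float64(354.0), np.float64(246.8))
-0.064 -0.6 (np.float64(302.7), np.float64(241.8)) (np.float64(374.2), np.float64(246.3))
-0.064 0 (np.float64(296.2), np.float64(234.0)) (np.float64(364.7), np.float64(246.4))
-0.064 0.4 (np.float64(292.0), np.float64(231.5)) (np.float64(357.7), np.float64(246.7))
-0.064 0.5 (np.float64(291.1), np.float64(231.3)) (np.float64(356.1), np.float64(246.7))
-0.064 0.6 (np.float64(290.2), np.float64(231.2)) (np.float64(354.5), np.float64(246.8))
```

View pics/g2s.png

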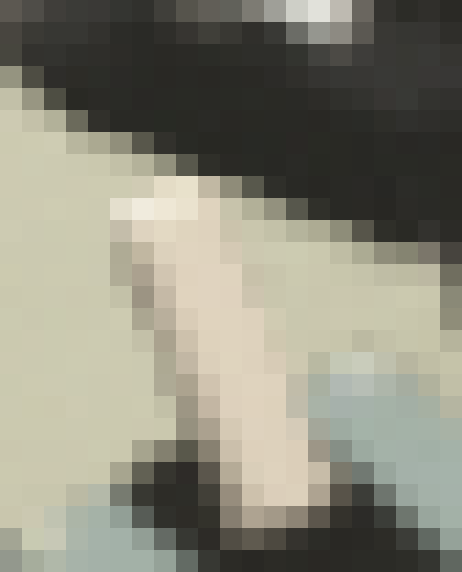

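View pics/g2t.png

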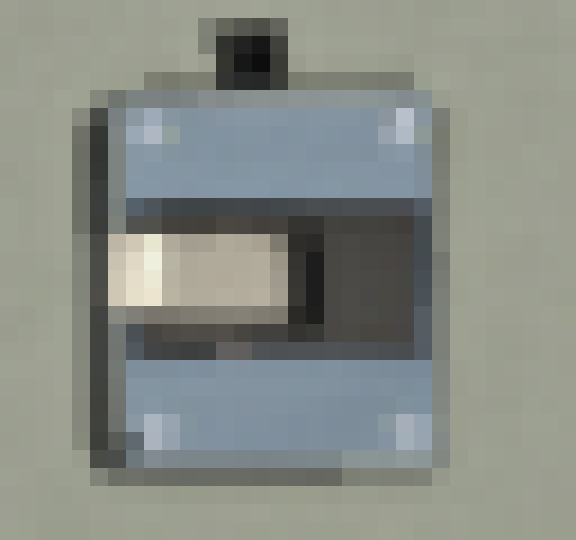

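>>> carry_out(
  commands=[
    {"tx": 0, "ty": -0.04, "tz": 0.03, "roll": 0, "fingers": -1},
    {"tx": 0, "ty": -0.04, "tz": 0, "roll": 0, "fingers": -1},
    {"tx": 0, "ty": -0.02, "tz": 0, "roll": 0, "fingers": -1},
  ],
)

```text
time_s: 58.95
position: [0.3669, -0.3249, 0.2849]
ee_rot: [[-0.002, 0.994, 0.108], [1.0, 0.003, -0.013], [-0.013, 0.108, -0.994]]
wrist_force: [0.2, 0.3, -0.4]
finger_gap: -0.0002
```

```bash
python3 - <<'E'
from h import *
d,im=grab("scene"); dt,it=grab("top")
cv2.imwrite("pics/g3.png",im)
a=im[222:248,284:305]; cv2.imwrite("pics/g3s.png",cv2.resize(a,None,fx=22,fy=22,interpolation=0))
f4=cv2.imread("pics/f4t.png"); print(f4.shape)
for y0 in(-.0625,-.064):
  print(proj(d,[.4415,y0,.064]),proj(dt,[.4415,y0,.064]))
  for t in(-.6,.5,.6):
    # end face corners in y
    for s in(-.005,.005):
      X=[.4415,y0+.05*math.sin(t)+s*math.cos(t),.064+.05*math.cos(t)-s*math.sin(t)]; print(y0,t,s,proj(d,X),proj(dt,X))
E
```

```text
(536, 780, 3)
(np.float64(296.7), np.float64(247.1)) (np.float64(362.5), np.float64(247.0))
-0.0625 -0.6 -0.005 (np.float64(303.3), np.float64(243.1)) (np.float64(375.0), np.float64(246.3))
-0.0625 -0.6 0.005 (np.float64(301.4), np.float64(239.9)) (np.float64(372.3), np.float64(246.3))
-0.0625 0.5 -0.005 (np.float64(291.7), np.float64(231.1)) (np.float64(357.2), np.float64(246.7))
-0.0625 0.5 0.005 (np.float64(289.9), np.float64(230.8)) (np.float64(354.0), np.float64(246.8))
-0.0625 0.6 -0.005 (np.float64(290.8), np.float64(230.9)) (np.float64(355.5), np.float64(246.7))
-0.0625 0.6 0.005 (np.float64(289.1), np.float64(230.9)) (np.float64(352.5), np.float64(246.9))
(np.float64(297.0), np.float64(247.4)) (np.float64(363.0), np.float64(247.0))
-0.064 -0.6 -0.005 (np.float64(303.7), np.float64(243.4)) (np.float64(375.5), np.float64(246.3))
-0.064 -0.6 0.005 (np.float64(301.7), np.float64(240.2)) (np.float64(372.9), np.float64(246.3))
-0.064 0.5 -0.005 (np.float64(292.0), np.float64(231.4)) (np.float64(357.7), np.float64(246.7))
-0.064 0.5 0.005 (np.float64(290.2), np.float64(231.1)) (np.float64(354.5), np.float64(246.8))
-0.064 0.6 -0.005 (np.float64(291.1), np.float64(231.2)) (np.float64(356.1), np.float64(246.7))
-0.064 0.6 0.005 (np.float64(289.4), np.float64(231.2)) (np.float64(353.0), np.float64(246.9))
```

View pics/g3s.png

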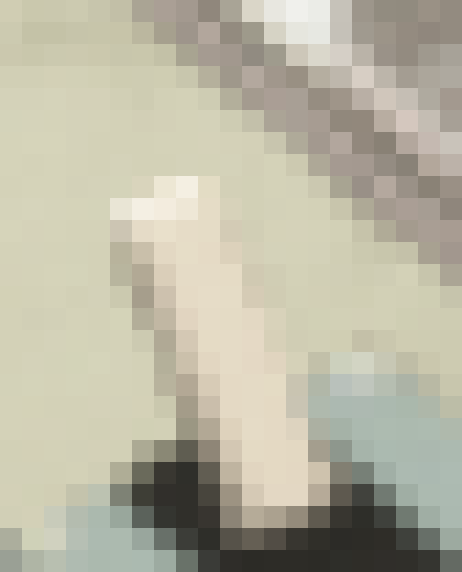

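View pics/f4t.png

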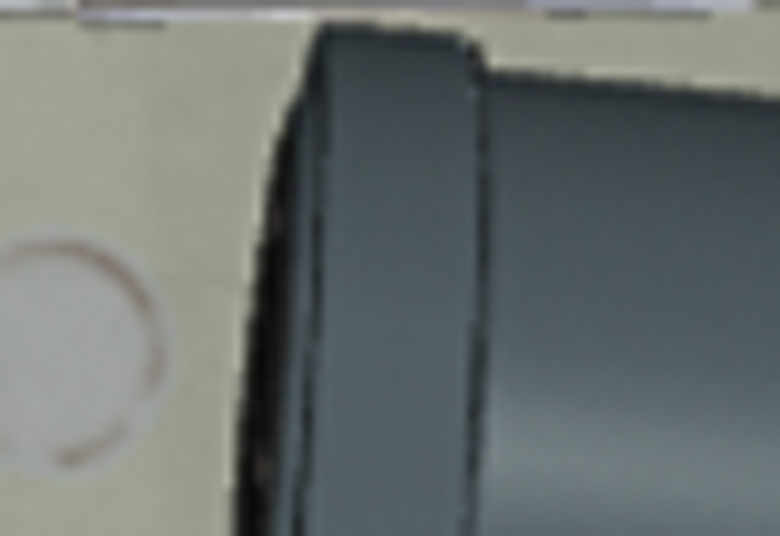

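View pics/g3.png

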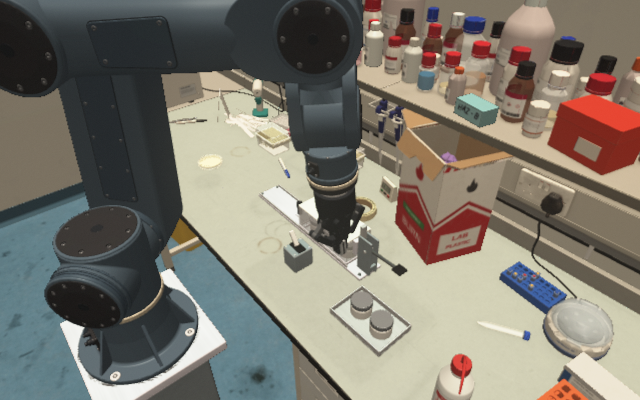

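```bash
python3 - <<'E'
from h import *
print(robot.observe()["time_s"], robot.hand_in())
E
```

```text
the job is handed in; nothing more can be done
59.05 None
```

The job is done and handed in at 59 s, in the order asked.

**What I did**
- Raised the hood at about 50 mm/s past its notches to the top one, and it hung on the pawl.
- Drew the sled out to its stop and stood both jars from inside on the steel tray.
- Stood all three bench jars on the sled. One had been knocked about 3 cm aside, so I found its place again first.
- Pushed the sled home and held the pawl tab down for about 2.7 s until the hood was at the bottom. When I let go, the tab sprang back up.
- Pushed the cutout lever to its right stop, then to its left stop.

**Last checks**
- **Hood and sled:** the hood handle and sled knob are back at their starting pixels. That puts the hood at the bottom and the sled home.
- **Jars:** three jars stand upright under the hood and two on the tray.
- **Other items:** the tape, beaker and marker look as they did at the start.

**What disagreed**
- **Lever angle:** from the last pictures I read it as about 0.53–0.6 rad, not clearly 0.6. The push ended on a hard stop at 33 N, where the lever itself needs only about 1.5 N, so I took it as fully on.
- **Force peaks:** I saw 49 N when setting down the last jar and 53 N at the sled's home stop. Both came through the fingers, but they exceed the 40 N set for the arm and gripper body; the wrist limit is 120 N.
- **Gripper tilt:** the tool slowly drifted to about 6° off vertical by the end, which disturbed nothing I could see.

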